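Free the jammed battery packs and put them on charge

TASK

The hand-lamp battery packs are jammed in the sleeves of the rack: poke the wooden dowel through the hole in the sleeve's end wall and push every pack right out of the open far end, without the gripper's fingers pulling at a pack that is still in its sleeve. Load each pack into a bay of the charger, any bay, by hooking its tongue under the bay's lip and swinging the tail down until it lies flat and fully home, and only when all are loaded turn the timer dial so that its pointer stands at the long broad mark. Leave the dowel lying on its rubber mat, and do not disturb the other things on the bench.

Things in the scene. Friction and masses are not known exactly. Their poses are not given: they have to be found in the camera images.
- rack: fixed aluminium rack: base block 190 x 210 mm, 30 mm high, carrying three parallel sleeves at x = -62, 0, +62 mm, 40 mm wide, tops 69 mm above the table, from y = -45 mm (end wall with push hole) to y = +41 mm (open far end). Origin on the table; y is the push direction, z up. Beyond the far ends the base goes on as a flat shelf, level with the bore floors, to a 6 mm high bar at y = 159 mm.
- push_hole (a point): centre of the middle sleeve's push hole, on the outer face, 47 mm above the table; axes as the rack. The other two are 62 mm away along x. Hole 24 x 24 mm in a 6 mm wall: the rod passes, a pack cannot. Bore 34 mm wide, 36 high, its floor 30 mm above the table; far end 86 mm along y. A 16 mm window runs along the roof. A spring clip in the roof grips the pack: 7 to 12 N along y moves it.
- mat: fixed thin black rubber mat 220 x 110 mm, 4 mm thick, where the dowel lies at the start and belongs at the end; origin at the centre of its underside, x along its long side
- dowel_grip (a point): the push dowel, loose: a square wooden handle block 50 mm long, 22 mm wide, 30 mm high, with a round rod 14 mm in diameter and 100 mm long standing out of the middle of one end; 150 mm long in all, 0.11 kg, lying on its handle. This point is the centre of the handle block; x towards the tip of the rod, z up as it lies.
- dowel_tip (a point): centre of the free end of the dowel's rod, 125 mm along the dowel's x from the handle's centre; same axes
- dial (a joint): timer dial of the charger, rad: 0 when the white pointer line on its grip bar points to the charger's -x, growing as it is turned clockwise seen from above, up to 4.0. Short white marks stand every 0.5 rad; the single long, broad mark is at 2.0. It stays where it is left (0.03 N m of friction).
- dial_grip (a point): on the dial's axis, at the height where its grip bar is held: bar 42 mm long (along this point's x), 14 mm thick (along y), upright; its top is 7 mm above this point and 44 mm above the charger's deck, the round skirt below it (radius 22 mm) 23 mm below this point. Turns with the dial; the pointer line is on the -x half of the bar.
- charger: fixed grey charger, a flat block 215 x 215 mm with its top deck 30 mm above the table; three bays side by side along its y (62 mm apart) on its -x side, the dial at x = +62 mm, y = 0. Origin on the table under its centre, z up. A pack (72 mm long) fits a bay only if its tongue goes under the lip with the tail held about 15 degrees high; then the tail is swung down.
- bay0 (a point): charger bay 0: point on its floor (the deck) at the foot of its end wall; x along the bay away from the end wall, z up. A lip juts 10 mm from the end wall (15 mm high; lip 30 mm wide, 11 to 15 mm above the floor); a tail stop 10 mm high stands at x = 76 to 82 mm. Corner cheeks 10 mm high, 36 mm apart, at x = 13 to 24 and 64 to 76 mm; between them the sides are open for fingers.
- bay1 (a point): charger bay 1: point on its floor (the deck) at the foot of its end wall; x along the bay away from the end wall, z up. A lip juts 10 mm from the end wall (15 mm high; lip 30 mm wide, 11 to 15 mm above the floor); a tail stop 10 mm high stands at x = 76 to 82 mm. Corner cheeks 10 mm high, 36 mm apart, at x = 13 to 24 and 64 to 76 mm; between them the sides are open for fingers.
- bay2 (a point): charger bay 2: point on its floor (the deck) at the foot of its end wall; x along the bay away from the end wall, z up. A lip juts 10 mm from the end wall (15 mm high; lip 30 mm wide, 11 to 15 mm above the floor); a tail stop 10 mm high stands at x = 76 to 82 mm. Corner cheeks 10 mm high, 36 mm apart, at x = 13 to 24 and 64 to 76 mm; between them the sides are open for fingers.
- pack0_center (a point): battery pack, may be absent: black block 60 mm long, 30 mm wide, 34 mm high, 0.1 to 0.17 kg, with a flat tongue 12 mm long, 18 mm wide, 6 mm thick at the bottom of its leading end. This point is the centre of the block; x towards the tongue, z up. Starts jammed in a sleeve, fully inside, tongue towards the far end, tail 0 to 7 mm from the end wall's inside.
- pack0_tongue (a point): tip of that pack's tongue, in the middle of its lower edge: 42 mm along x from the pack's centre and 17 mm below it; same axes
- pack1_center (a point): battery pack, may be absent: black block 60 mm long, 30 mm wide, 34 mm high, 0.1 to 0.17 kg, with a flat tongue 12 mm long, 18 mm wide, 6 mm thick at the bottom of its leading end. This point is the centre of the block; x towards the tongue, z up. Starts jammed in a sleeve, fully inside, tongue towards the far end, tail 0 to 7 mm from the end wall's inside.
- pack1_tongue (a point): tip of that pack's tongue, in the middle of its lower edge: 42 mm along x from the pack's centre and 17 mm below it; same axes
- pack2_center (a point): battery pack, may be absent: black block 60 mm long, 30 mm wide, 34 mm high, 0.1 to 0.17 kg, with a flat tongue 12 mm long, 18 mm wide, 6 mm thick at the bottom of its leading end. This point is the centre of the block; x towards the tongue, z up. Starts jammed in a sleeve, fully inside, tongue towards the far end, tail 0 to 7 mm from the end wall's inside.
- pack2_tongue (a point): tip of that pack's tongue, in the middle of its lower edge: 42 mm along x from the pack's centre and 17 mm below it; same axes
- tape: bystander, to be left alone: roll of white tape, 90 mm across, 19 mm high; origin at its underside middle
- carton: bystander, to be left alone: small carton 110 x 80 x 60 mm; origin at its underside middle
- reel: bystander, to be left alone: empty plastic reel, 80 mm across, 52 mm high; origin at its underside middle
- nut: bystander, to be left alone: brass nut, 44 mm across, 14 mm high; origin at its underside middle
- driver: bystander, to be left alone: screwdriver, 200 mm long, lying; origin at its underside middle
- jar: bystander, to be left alone: white jar, 70 mm across, 90 mm high; origin at its underside middle
- bush: bystander, to be left alone: steel bush, 32 mm across, 30 mm high; origin at its underside middle

How it is judged:
By the outcome, as a careful person would: the job done as asked, in the order asked, and still so for the second after the job is handed in, with the robot touching nothing.
Of pack0, pack1, pack2 only 2 to 3 are there at a start; the rules pass over those that are not, and their reading is None.
At some moment in a run one of dowel may be knocked a few centimetres aside while the robot is not near it.
Once in a run the grip may slacken for a moment while it holds something.
It also fails if it takes over 210 s, if anything falls off the work surface, if the arm or the gripper's body presses on something with over 40 N, if the wrist force passes 120 N, or if a joint passes its speed limit or range.

ROBOT

A 7-joint arm with a two-finger parallel gripper is mounted at the origin on the work surface. World frame = base frame: x ahead of the robot, y to its left, z up, the work surface at z = 0. Lengths are in mm, angles in rad, forces in N, time in s.
With the tool pointing down it reaches from about 400 to 750 mm from the base axis. Payload 19.5 kg.
Tool frame: the origin (TCP) lies on the mounting face of the last link; the fingertips stand 173 mm ahead of it and the grasp point (between the pads) lies 155 mm ahead of it (ctrl.finger_overhang is the distance from the TCP to the fingertips, in mm); z points along the fingers, y is the direction in which the jaws open and shut (so a half turn about z gives the same grasp; the last joint's range is limited). The gripper opens to 85 mm and grips with 20 to 120 N. Pads are 22 mm wide; open, the fingers measure 114 mm over their backs; the gripper's body (76 mm by 85 mm) begins 54 mm behind the grasp point. The pads swing forward as they close: fully open they stand 13 mm farther back than shut.
Start: joints at [1.277, 0.707, -0.028, 1.485, 0.022, 0.951, -0.075], TCP at [143.258, -556.86, 404.668] pointing down, gripper open.
Joint ranges: [-2.71, 2.71], [-0.32, 2.16], [-1.57, 1.52], [0, 2.45], [-1.46, 4.6], [0, 2.02], [-2.83, 2.83]. Speed limits (rad/s): [1.89, 1.89, 2.57, 2.57, 3.01, 3.01, 3.01].

INTERFACE

Orientations are given as a rotation vector (axis times angle).
In Python, from cell import monitor, grab_frame, finish_job, cut_out, ctrl gives the robot as it stands. The module is installed in compiled form; this text tells all that it offers.
- The arm moves only by the tool drive_tool, never from a script. Its arguments are lists of equal length, an entry for each row: "dp": the shift along the tool's x, y, z in mm, a list of three; "roll": the turn about the tool's z in rad; "grip": the finger opening in mm, from 0 to 85.4. A call has 1 to 20 rows; each row is the pose to reach, as a shift and turn from the pose measured when the call began, along the tool's axes at that moment; what a row does not reach only later rows make up. A row lasts 1/12 s, in which the tool goes at most 41.7 mm and 7.16 degrees, less where a joint would pass 70% of its speed; a pose out of reach is approached as far as the arm can. A call with a gripper value outside its range is refused whole. The fingers move at their own pace and stop on an object; "grip_force" is the grip in N (left out, the last holds). Time passes only in rows, so rows that repeat a pose let the fingers close. It gives the time, the measured TCP pose, the force and the opening at its end, in the units of the state.
- monitor.observe(): the state, without advancing time (a new reading comes with each control period).
- grab_frame(name): name is "scene" or "top"; returns a dict with "frame" (400x640x3 uint8, red, green, blue), "camera_matrix" (3x3 intrinsics, pixels), "R" (3x3) and "t" (3): a world point X has camera coordinates R X + t. Camera axes: x right, y down, z forward; pixel columns grow to the right and rows downward; lengths in mm; the calibration is good to about 2 mm. A picture is of the moment at which its call begins. There is no depth.
- finish_job(): hands the job in, once; it reports no verdict.
Trained networks look in a picture, given as the dict that the camera call returned (one of the last four; its "shot" number tells which), for a name from the list of things; names that differ only in an ending like _2 or _b are one class to them, and where a whole thing is asked for, a point or a joint stands for the part that bears it (a point fixed in the world has none). Each returns a list of dicts, best first, with "confidence" (0 to 1); they miss things now and then, are a little off and sometimes report something else, mostly with a low value. They report only what shows in the picture. A call takes as long as a camera call.
- cut_out(picture, thing): "mask" (400x640 bool, what is visible of it) and "point" ([column, row] in pixels, amid what is visible of it).
The state is a dict: "t": time; "q": joint angles; "joint_vel": joint speeds; "joint_torque": joint torques, N m; "tcp_pos": TCP position; "tool_rot": TCP orientation; "ft_force": force on the tool from outside, world axes, zero at the start; "moment": the same for the moment, N m; "opening": finger opening in mm.
Only numpy, scipy, OpenCV 4.12 (cv2) and the standard library are available. Lean on these libraries where they do the work, as an engineer would, in place of code of your own. Each camera call takes 0.05 s, during which the arm holds its last target.

## Working session

There is one attempt and no reset: what is moved stays moved. The work goes in short steps, Python scripts to look and compute and a tool call to move; the robot and the scene stay as the last step left them, time stands still between calls to the robot, and variables do not carry over. Pictures are saved under pics/ and viewed, and the job is handed in when it is done.

Besides the shell and the picture viewer there is one more tool, called by a JSON object that holds its "name" and its "arguments". drive_tool: Moves the arm, as the interface text tells. Its arguments: {"type":"object","properties":{"dp":{"type":"array"},"roll":{"type":"array"},"grip":{"type":"array"},"grip_force":{"type":"number"}},"required":["dp","roll","grip"]}

I'll start by looking at the scene.

```bash
mkdir -p pics; ls
cat > h.py <<'E'
import numpy as np, cv2, pickle
from scipy.spatial.transform import Rotation as Ro
from cell import monitor, grab_frame, finish_job, cut_out, ctrl
def save(f,name,scale=1.0,crop=None,up=1):
    im=cv2.cvtColor(f["frame"],cv2.COLOR_RGB2BGR)
    if crop: c0,r0,c1,r1=crop; im=im[r0:r1,c0:c1]
    if up!=1: im=cv2.resize(im,None,fx=up,fy=up,interpolation=cv2.INTER_CUBIC)
    cv2.imwrite("pics/"+name,im)
def proj(f,X):
    X=np.atleast_2d(X).astype(float); c=X@np.array(f["R"]).T+np.array(f["t"]); p=c@np.array(f["camera_matrix"]).T
    return p[:,:2]/p[:,2:]
def ray(f,uv,z):
    R=np.array(f["R"]);t=np.array(f["t"]);K=np.array(f["camera_matrix"])
    d=R.T@np.linalg.solve(K,np.array([uv[0],uv[1],1.0])); c=-R.T@t
    return c+d*(z-c[2])/d[2]
E
python3 - <<'E'
from h import *
s=monitor.observe()
print({k:np.round(v,3) for k,v in s.items()}, ctrl.finger_overhang)
for n in("scene","top"):
    f=grab_frame(n); save(f,n+"0.png"); R=np.array(f["R"]);print(n,-R.T@np.array(f["t"]),np.round(R,3).tolist(),f["camera_matrix"])
E
```

```text
pics
{'t': np.float64(0.0), 'q': array([ 1.277,  0.707, -0.028,  1.485,  0.022,  0.951, -0.075]), 'joint_vel': array([-0.   ,  0.001, -0.001,  0.   , -0.003, -0.   ,  0.001]), 'joint_torque': array([ 2.0000e-03, -8.8320e+01,  1.2350e+00, -2.3617e+01,  1.7000e-02,
        7.0000e-03, -0.0000e+00]), 'tcp_pos': array([ 143.23 , -556.797,  404.241]), 'tool_rot': array([-3.116, -0.394,  0.   ]), 'ft_force': array([-0.792,  0.938, -0.194]), 'moment': array([0.055, 0.039, 0.006]), 'opening': np.float64(85.153)} 173.4
scene [1106.17805576  282.95387327  845.39021905] [[-0.398, 0.917, 0.018], [0.705, 0.318, -0.634], [-0.587, -0.239, -0.773]] [[415.27414073   0.         319.5606805 ]
 [  0.         415.27414073 204.33784527]
 [  0.           0.           1.        ]]
top [ 411.47075965    8.78001328 1393.51654661] [[-0.011, -1.0, -0.006], [-0.997, 0.012, -0.078], [0.079, 0.005, -0.997]] [[462.77930819   0.         312.03468175]
 [  0.         462.77930819 201.85431935]
 [  0.           0.           1.        ]]
```

View pics/scene0.png

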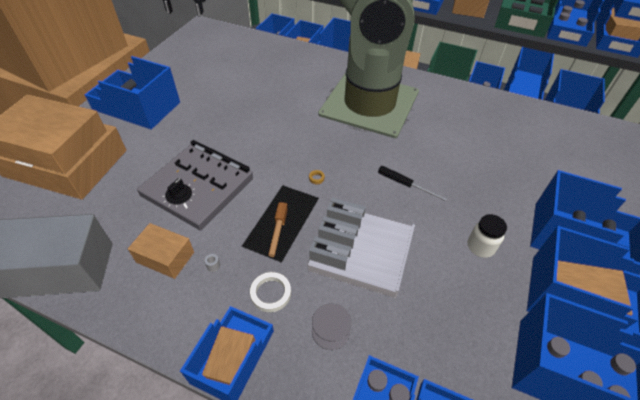

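View pics/top0.png

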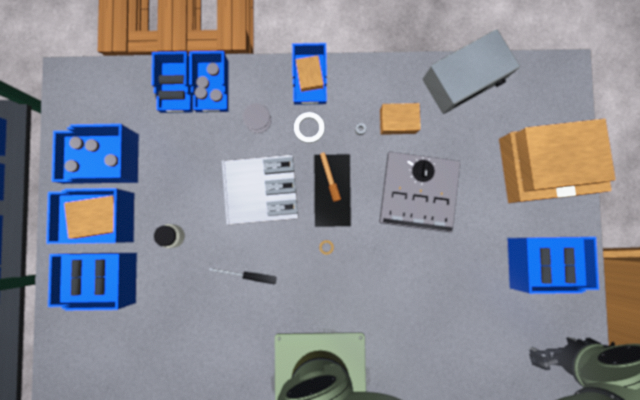

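Run:
```python
from h import *
f=grab_frame("top"); save(f,"top1.png",crop=(210,130,480,270),up=2.9)
g=grab_frame("scene"); save(g,"scene1.png",crop=(120,130,430,310),up=2.5)
for n in ["rack","mat","dowel_grip","dial","charger","pack0_center","tape","carton","reel","nut","driver","jar","bush"]:
    for nm,fr in(("top",f),("scene",g)):
        try:
            r=cut_out(fr,n)
            print(n,nm,[(round(d["confidence"],2),np.round(d["point"],1).tolist(),int(d["mask"].sum())) for d in r])
        except Exception as e: print(n,e)
```

```text
rack top [(0.65, [255.8, 188.4], 4376)]
rack scene [(0.73, [358.6, 244.6], 7059), (0.55, [316.6, 179.8], 166)]
mat top [(0.87, [331.3, 191.5], 2379)]
mat scene [(0.97, [282.6, 225.3], 2626), (0.38, [164.3, 249.6], 2311)]
dowel_grip top [(0.58, [330.2, 178.6], 309), (0.5, [331.2, 191.0], 2361)]
dowel_grip scene [(0.67, [277.1, 220.0], 467), (0.62, [176.2, 190.5], 282), (0.43, [194.3, 183.2], 5822)]
dial top [(0.53, [425.3, 168.8], 195)]
dial scene [(0.76, [174.5, 191.4], 314), (0.59, [274.6, 304.3], 700)]
charger top [(0.85, [421.8, 190.9], 5233), (0.73, [306.7, 137.2], 305)]
charger scene [(0.65, [195.1, 183.7], 5834)]
pack0_center top [(0.44, [285.4, 164.0], 50), (0.34, [288.4, 206.2], 35)]
pack0_center scene [(0.7, [327.7, 325.4], 1553)]
tape top [(0.85, [303.7, 116.7], 399), (0.45, [422.9, 168.7], 197)]
tape scene [(0.62, [262.0, 283.1], 785)]
carton top [(0.72, [401.4, 117.5], 1231), (0.64, [285.1, 164.2], 63), (0.42, [331.2, 193.6], 2287)]
carton scene [(0.7, [162.0, 249.7], 2297), (0.54, [274.8, 224.6], 361)]
reel top [(0.86, [258.8, 117.3], 698)]
reel scene [(0.59, [329.0, 327.3], 1500)]
nut top [(0.62, [254.4, 189.7], 4368), (0.62, [290.0, 204.0], 53), (0.44, [306.2, 116.8], 340)]
nut scene [(0.63, [315.8, 179.3], 159), (0.17, [486.3, 235.3], 1244)]
driver top [(0.92, [261.3, 277.9], 298)]
driver scene []
jar top [(0.82, [167.7, 236.0], 623), (0.67, [328.4, 181.2], 267), (0.58, [314.9, 117.5], 411), (0.52, [425.8, 167.7], 172)]
jar scene [(0.93, [486.6, 234.5], 1264), (0.19, [321.8, 247.7], 64)]
bush top [(0.69, [261.1, 117.9], 648), (0.46, [362.4, 130.6], 106)]
bush scene [(0.73, [211.9, 262.8], 222)]
```

Run:
```python
from h import *
s=monitor.observe(); print(s['t'])
```

```text
1.5
```

View pics/top1.png

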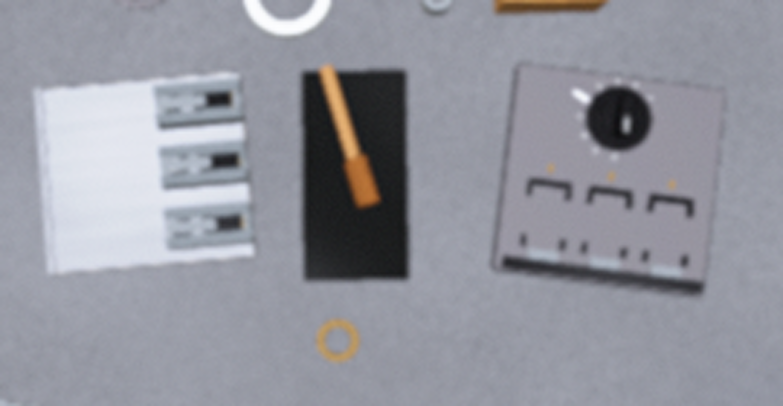

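View pics/scene1.png

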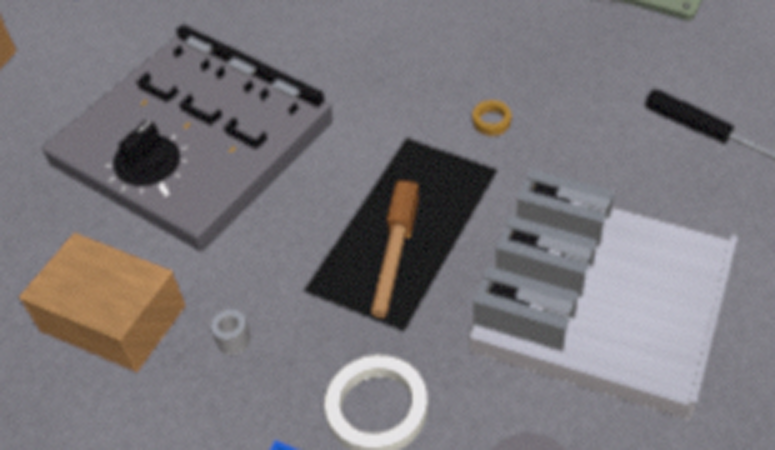

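Run:
```python
from h import *
f=grab_frame("top"); g=grab_frame("scene")
pickle.dump((f,g),open("fg0.pkl","wb"))
save(f,"t_rack.png",crop=(218,145,304,230),up=7)
save(f,"t_ch.png",crop=(375,145,465,235),up=6.6)
save(g,"s_rack.png",crop=(305,190,420,295),up=5.7)
save(g,"s_ch.png",crop=(132,132,258,232),up=6)
```

```text
(no output)
```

View pics/t_rack.png

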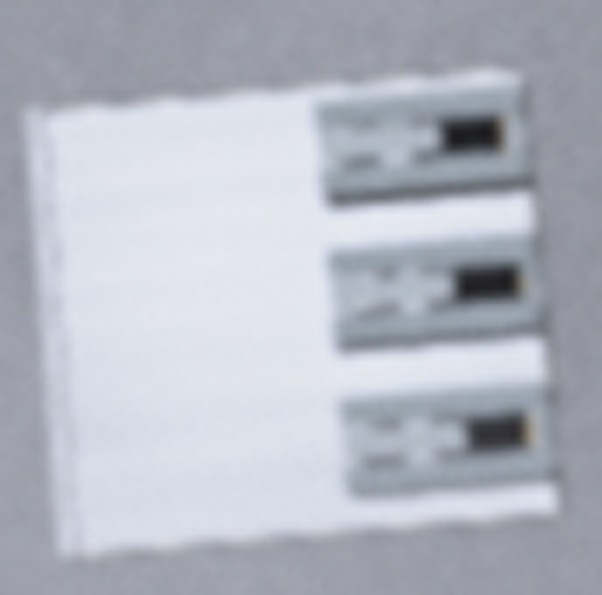

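View pics/t_ch.png

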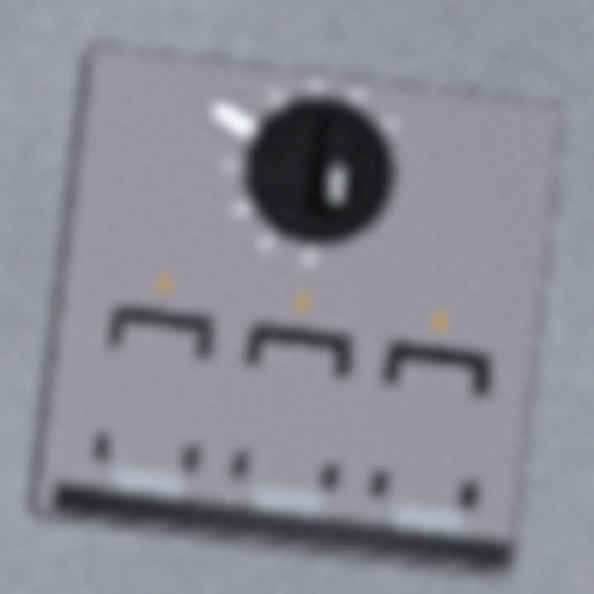

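View pics/s_rack.png

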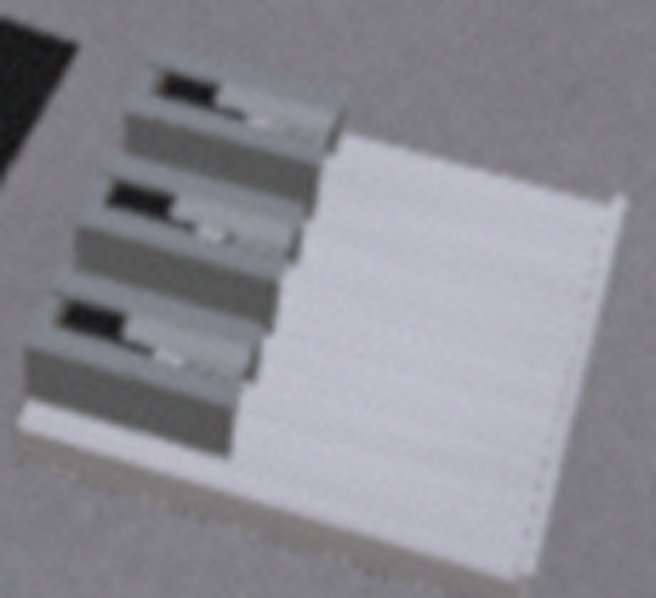

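View pics/s_ch.png

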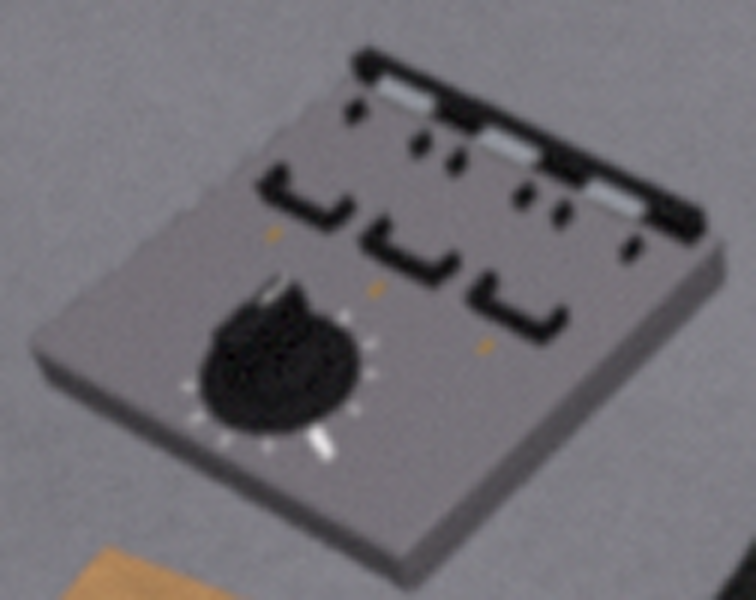

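```bash
cat > fit0.py <<'E'
from h import *
from scipy.optimize import least_squares
f,g=pickle.load(open("fg0.pkl","rb"))
def px(p,o,s): return np.array(o)+(np.array(p)+.5)/s-.5
tr=lambda p:px(p,(218,145),7); sr=lambda p:px(p,(305,190),5.7)
tc=lambda p:px(p,(375,145),6.6); sc=lambda p:px(p,(132,132),6)
rack=[(f,tr((520,76)),(95,-45,30)),(f,tr((556,512)),(-95,-45,30)),(f,tr((65,555)),(-95,165,30)),(f,tr((28,110)),(95,165,30)),
(f,tr((318,103)),(82,41,69)),(f,tr((330,252)),(20,41,69)),(f,tr((342,400)),(-42,41,69)),
(f,tr((328,190)),(42,41,69)),(f,tr((338,340)),(-20,41,69)),(f,tr((350,488)),(-82,41,69)),
(g,sr((20,428)),(95,-45,30)),(g,sr((525,578)),(95,165,33)),(g,sr((625,200)),(-95,165,36)),
(g,sr((25,347)),(82,-45,69)),(g,sr((77,232)),(20,-45,69)),(g,sr((127,112)),(-42,-45,69)),
(g,sr((237,405)),(82,41,69)),(g,sr((285,275)),(20,41,69)),(g,sr((325,160)),(-42,41,69))]
def rot(a): c,s=np.cos(a),np.sin(a); return np.array([[c,-s,0],[s,c,0],[0,0,1]])
def fit(L,p0,xb=False):
    def r(p):
        out=[]
        for F,uv,X in L:
            X=np.array(X,float)
            if xb and len(p)>3 and F is not None and X[2]!=30.001: pass
            W=rot(p[2])@X+[p[0],p[1],0]
            out.append((proj(F,W)[0]-uv))
        return np.concatenate(out)
    s=least_squares(r,p0,loss='soft_l1'); return s,r(s.x).reshape(-1,2)
s,r=fit(rack,[500,200,0]); print("rack",s.x,np.degrees(s.x[2])); print(np.round(r,1).tolist())
for F in(f,g):
    L=[l for l in rack if l[0] is F]; s1,_=fit(L,s.x); print(s1.x)
# charger
def chL(xb):
    L=[(f,tc((93,47)),(107.5,107.5,30)),(f,tc((560,102)),(107.5,-107.5,30)),
    (g,sc((35,345)),(107.5,-107.5,30)),(g,sc((407,560)),(107.5,107.5,30)),(g,sc((718,245)),(-107.5,107.5,30))]
    ys=[62,0,-62]
    for y,a,b in zip(ys,[(112,312),(250,330),(388,350)],[(212,323),(350,342),(488,360)]):
        L+=[(f,tc(a),(xb+82,y+22,40)),(f,tc(b),(xb+82,y-22,40))]
    for y,a,b in zip(ys,[(102,447),(240,465),(378,484)],[(192,460),(330,477),(469,495)]):
        L+=[(f,tc(a),(xb+18.5,y+20,38)),(f,tc(b),(xb+18.5,y-20,38))]
    for y,b,a in zip(ys,[(562,212),(457,160),(357,110)],[(632,248),(525,196),(422,143)]):
        L+=[(g,sc(a),(xb+18.5,y+20,35)),(g,sc(b),(xb+18.5,y-20,35))]
    return L
best=None
def rr(p): 
    L=chL(p[3]); return np.concatenate([proj(F,rot(p[2])@np.array(X,float)+[p[0],p[1],0])[0]-uv for F,uv,X in L])
s=least_squares(rr,[470,-230,0,-100],loss='soft_l1'); print("ch",s.x,np.degrees(s.x[2])); print(np.round(rr(s.x).reshape(-1,2),1).tolist())
E
python3 fit0.py
```

```text
rack [562.61355725 111.25630432   6.36122387] 364.47128018296104
[[0.2, -0.8], [0.6, 0.4], [-0.2, 0.6], [0.3, 0.6], [-0.8, -0.0], [-0.8, -0.1], [-0.8, 0.1], [-1.1, 1.2], [-0.8, 1.1], [-0.8, 1.4], [-1.5, -0.4], [1.0, 0.7], [0.1, -0.2], [-0.5, -0.2], [-0.5, -1.4], [-0.7, -0.1], [-0.5, 0.9], [-1.1, 1.5], [-0.8, 1.2]]
[563.68808177 109.79843998   6.3574108 ]
[561.4991088  112.11064097   6.36506888]
ch [ 545.48475467 -303.11849479   12.42902281  -93.31445005] 712.1305502487343
[[-0.9, -0.2], [0.3, 0.4], [-2.1, 0.1], [-0.9, -0.2], [1.2, -1.8], [0.1, -0.3], [-0.1, -0.1], [0.2, -0.4], [0.0, -0.4], [0.4, -0.8], [0.2, -0.5], [-0.2, 0.8], [-0.3, 0.5], [-0.1, 0.7], [-0.1, 0.6], [0.1, 0.5], [-0.0, 0.5], [0.3, 0.1], [0.2, 0.4], [0.1, -0.0], [0.1, 0.4], [-0.1, 0.3], [-0.2, 0.4]]
```

```bash
cat >> h.py <<'E'
def rot(a): c,s=np.cos(a),np.sin(a); return np.array([[c,-s,0],[s,c,0],[0,0,1]])
RACK=np.array([562.6,111.3]);RY=np.radians(4.47)
CH=np.array([545.5,-303.1]);CY=np.radians(-7.87);XB=-93.3
def rk(X): X=np.atleast_2d(X).astype(float); return X@rot(RY).T+[*RACK,0]
def chp(X): X=np.atleast_2d(X).astype(float); return X@rot(CY).T+[*CH,0]
def yaw(s=None):
    s=s or monitor.observe(); x=Ro.from_rotvec(s["tool_rot"]).as_matrix()[:,0]; return np.arctan2(x[1],x[0])
def totool(target,yawt=None,s=None):
    """dp (tool axes) and roll taking the TCP to world target (grasp point), yaw deg"""
    s=s or monitor.observe(); R=Ro.from_rotvec(s["tool_rot"]).as_matrix()
    g=np.array(s["tcp_pos"])+R@[0,0,155.]
    d=R.T@(np.array(target)-g)
    r=0 if yawt is None else -((np.radians(yawt)-yaw(s)+np.pi)%(2*np.pi)-np.pi)
    print("grasp",np.round(g,1),"yaw",round(np.degrees(yaw(s)),1),"t",s["t"],"open",round(float(s["opening"]),1),"F",np.round(s["ft_force"],1),"-> dp",np.round(d,1),"roll",round(r,3)); return d,r
def dowel(f):
    """handle centre & direction from top view, by colour"""
    im=f["frame"].astype(int)
    hsv=cv2.cvtColor(f["frame"],cv2.COLOR_RGB2HSV)
    return hsv
E
python3 - <<'E'
from h import *
f,g=pickle.load(open("fg0.pkl","rb"))
hsv=cv2.cvtColor(f["frame"],cv2.COLOR_RGB2HSV)
m=((hsv[...,1]>90)&(hsv[...,0]<25)).astype(np.uint8)
box=np.zeros_like(m);box[145:230,312:352]=1
m&=box
ys,xs=np.nonzero(m)
print(m.sum(), cv2.minAreaRect(np.stack([xs,ys],1).astype(np.float32)))
h=m&(f["frame"][...,0]<190)
for y in range(148,205):
    r=np.nonzero(m[y])[0]
    if len(r): print(y,r.min(),r.max(),f["frame"][y,int(r.mean())].tolist())
E
```

```text
408 ((329.613525390625, 177.11891174316406), (50.5827751159668, 10.072442054748535), 72.89727020263672)
153 322 324 [208, 164, 118]
154 320 324 [221, 170, 114]
155 320 325 [220, 169, 112]
156 320 326 [222, 171, 112]
157 320 326 [223, 174, 114]
158 320 327 [221, 170, 113]
159 321 327 [223, 172, 113]
160 321 327 [224, 174, 115]
161 321 328 [223, 173, 116]
162 321 328 [219, 169, 112]
163 322 328 [224, 173, 114]
164 322 328 [224, 173, 115]
165 322 329 [220, 169, 112]
166 323 329 [226, 173, 115]
167 323 329 [225, 173, 114]
168 323 330 [221, 170, 113]
169 324 330 [226, 175, 116]
170 324 330 [225, 174, 115]
171 324 331 [224, 172, 114]
172 325 331 [226, 175, 115]
173 325 331 [226, 175, 116]
174 325 332 [224, 172, 113]
175 326 332 [225, 172, 111]
176 326 332 [226, 174, 116]
177 326 333 [226, 174, 115]
178 326 333 [220, 169, 111]
179 327 333 [225, 175, 114]
180 327 334 [224, 174, 114]
181 327 334 [221, 170, 112]
182 328 335 [224, 173, 113]
183 328 336 [202, 147, 92]
184 328 337 [194, 133, 76]
185 328 337 [186, 119, 60]
186 328 337 [181, 112, 53]
187 328 337 [179, 111, 51]
188 328 338 [180, 112, 54]
189 328 338 [182, 114, 55]
190 329 338 [178, 111, 55]
191 329 339 [182, 113, 56]
192 329 339 [179, 110, 52]
193 330 339 [179, 111, 54]
194 330 340 [180, 111, 52]
195 330 340 [179, 110, 52]
196 331 340 [177, 109, 50]
197 331 341 [182, 113, 55]
198 331 341 [179, 110, 51]
199 332 341 [167, 103, 50]
200 332 340 [126, 75, 38]
201 332 338 [80, 49, 29]
```

```bash
python3 - <<'E'
import re
s=open('h.py').read(); i=s.index("def dowel(f)"); s=s[:i]+'''def dowel(f,box=(300,140,365,240)):
    hsv=cv2.cvtColor(f["frame"],cv2.COLOR_RGB2HSV)
    m=((hsv[...,1]>90)&(hsv[...,0]<25)); b=np.zeros_like(m); b[box[1]:box[3],box[0]:box[2]]=1; m&=b
    h=m&(f["frame"][...,1]<140)&(f["frame"][...,0]>120); r=m&(f["frame"][...,1]>=155)
    P=lambda k: np.stack(np.nonzero(k)[::-1],1).astype(np.float32)
    hc=cv2.minAreaRect(P(h)); rp=P(r)
    rw=np.array([ray(f,p,21)[:2] for p in rp]); hw=ray(f,P(h).mean(0),32)[:2]
    vx,vy,x0,y0=cv2.fitLine(rw.astype(np.float32),cv2.DIST_L2,0,.01,.01).ravel()
    d=np.array([vx,vy]); d*=np.sign(d@(np.array([x0,y0])-hw))
    tip=((rw-hw)@d).max()
    perp=(hw-[x0,y0])-((hw-[x0,y0])@d)*d
    print("handle",np.round(hw,1),"minrect",np.round(ray(f,hc[0],32)[:2],1),np.round(hc[1],1),"rod yaw",round(np.degrees(np.arctan2(d[1],d[0])),1),"tip dist",round(tip,1),"off-line",np.round(perp,1),"npx",h.sum(),r.sum())
    return hw,np.degrees(np.arctan2(d[1],d[0]))
'''
open('h.py','w').write(s)
E
python3 - <<'E'
from h import *
f=grab_frame("top")
hw,a=dowel(f)
totool([*hw,120],a)
print(rk([[62,-45,47],[0,-45,47],[-62,-45,47],[0,160,30]]))
E
```

```text
handle [570.  -43.3] minrect [593.  -35.5] [48.7  7.3] rod yaw 15.8 tip dist 100.1 off-line [ 0.1 -0.4] npx 184 82
grasp [ 143.3 -556.8  249.7] yaw 14.4 t 1.65 open 85.5 F [ 1.1 -0.2  0. ] -> dp [ 541.3 -391.   129.7] roll -0.024
[[627.91858276  71.2689777   47.        ]
 [566.10716951  66.43687748  47.        ]
 [504.29575627  61.60477726  47.        ]
 [550.13006395 270.81332451  30.        ]]
```

```bash
python3 - <<'E'
s=open('h.py').read()
s=s.replace('h=m&(f["frame"][...,1]<140)&(f["frame"][...,0]>120); r=m&(f["frame"][...,1]>=155)','q=f["frame"][...,1]/np.maximum(f["frame"][...,0],1); h=m&(q<.69); h=cv2.morphologyEx(h.astype(np.uint8),cv2.MORPH_OPEN,np.ones((4,4),np.uint8))>0; r=m&(q>=.72)')
open('h.py','w').write(s)
E
python3 - <<'E'
from h import *
f=grab_frame("top")
hw,a=dowel(f)
totool([*hw,120],a)
E
```

```text
handle [543.2 -53.5] minrect [544.  -53.4] [18.   9.5] rod yaw 17.5 tip dist 128.7 off-line [ 0.2 -0.6] npx 164 223
grasp [ 143.3 -556.9  249.7] yaw 14.4 t 1.7 open 85.1 F [-0.2  0.4  0.7] -> dp [ 512.8 -387.8  129.7] roll -0.053
```

{"name": "drive_tool", "arguments": {"dp": [[513, -388, 70], [513, -388, 70], [513, -388, 70], [513, -388, 70], [513, -388, 70], [513, -388, 70], [513, -388, 70], [513, -388, 70], [513, -388, 70], [513, -388, 70], [513, -388, 70], [513, -388, 70], [513, -388, 70], [513, -388, 70], [513, -388, 70], [513, -388, 70], [513, -388, 70], [513, -388, 70], [513, -388, 70], [513, -388, 70]], "roll": [-0.053, -0.053, -0.053, -0.053, -0.053, -0.053, -0.053, -0.053, -0.053, -0.053, -0.053, -0.053, -0.053, -0.053, -0.053, -0.053, -0.053, -0.053, -0.053, -0.053], "grip": [85, 85, 85, 85, 85, 85, 85, 85, 85, 85, 85, 85, 85, 85, 85, 85, 60, 60, 60, 60], "grip_force": 60}}

```text
t: 3.37
tcp_pos: [543.0, -54.3, 334.9]
tool_rot: [3.105, 0.475, -0.0]
ft_force: [0.2, 0.4, 0.9]
opening: 60.2
```

Run:
```python
from h import *
f=grab_frame("scene"); save(f,"s2.png",crop=(200,100,400,300),up=3)
print(np.round(monitor.observe()['q'],2))
totool([543.7,-53.5,27],17.5)
```

```text
[-0.01  0.76  0.11  1.68 -0.11  0.7  -1.12]
grasp [543.1 -54.3 180. ] yaw 17.4 t 3.4167 open 59.9 F [-0.2  0.7 -0.6] -> dp [  0.8  -0.6 153. ] roll -0.002
```

View pics/s2.png

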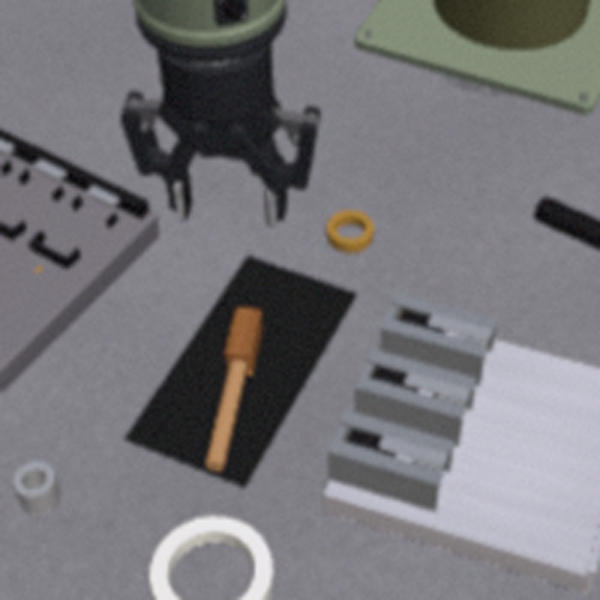

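{"name": "drive_tool", "arguments": {"dp": [[1, -1, 60], [1, -1, 110], [1, -1, 140], [1, -1, 154], [1, -1, 154], [1, -1, 154], [1, -1, 154], [1, -1, 154], [1, -1, 154], [1, -1, 154], [1, -1, 154], [1, -1, 154]], "roll": [0, 0, 0, 0, 0, 0, 0, 0, 0, 0, 0, 0], "grip": [60, 60, 60, 60, 60, 60, 0, 0, 0, 0, 0, 0], "grip_force": 70}}

```text
t: 4.42
tcp_pos: [544.1, -53.1, 182.9]
tool_rot: [3.105, 0.474, 0.004]
ft_force: [-3.4, 0.7, 20.1]
opening: 21.0
```

Run:
```python
from h import *
f=grab_frame("scene"); save(f,"s3.png",crop=(200,100,400,300),up=3)
totool([543.7,-53.5,27],17.5)
```

```text
grasp [544.6 -53.1  27.9] yaw 17.4 t 4.4667 open 21.1 F [-3.2  0.8 19.7] -> dp [-0.9  0.1  0.9] roll -0.002
```

View pics/s3.png

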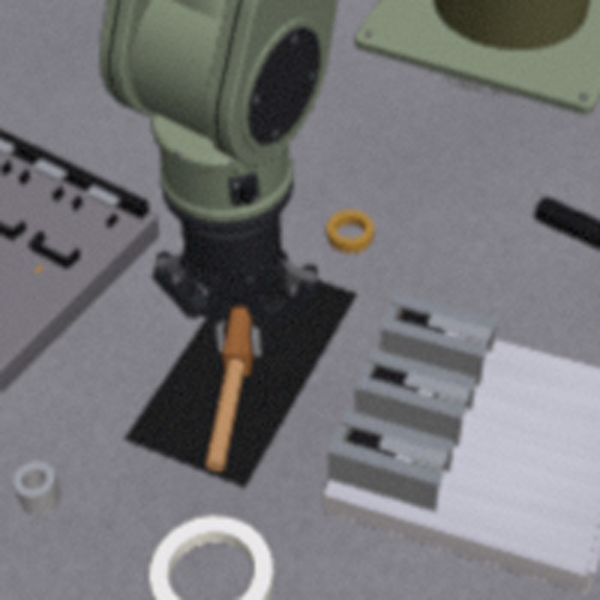

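Run:
```python
from h import *
p=rk([[62,-195,0]])[0]; p[2]=115
print(p); totool(p,np.degrees(RY)+90)
```

```text
[639.6091478  -78.27476402 115.        ]
grasp [544.6 -53.1  27.9] yaw 17.4 t 4.4667 open 21.1 F [-3.2  0.8 19.7] -> dp [ 83.4  52.5 -86.9] roll -1.346
```

{"name": "drive_tool", "arguments": {"dp": [[0, 0, -25], [0, 0, -55], [0, 0, -87], [20, 13, -87], [40, 26, -87], [60, 40, -87], [83, 52, -87], [83, 52, -87], [83, 52, -87], [83, 52, -87], [83, 52, -87], [83, 52, -87], [83, 52, -87], [83, 52, -87], [83, 52, -87], [83, 52, -87], [83, 52, -87]], "roll": [0, 0, -0.05, -0.17, -0.29, -0.41, -0.53, -0.65, -0.77, -0.89, -1.01, -1.13, -1.25, -1.346, -1.346, -1.346, -1.346], "grip": [0, 0, 0, 0, 0, 0, 0, 0, 0, 0, 0, 0, 0, 0, 0, 0, 0]}}

```text
t: 5.88
tcp_pos: [638.6, -77.9, 270.6]
tool_rot: [2.135, 2.301, 0.003]
ft_force: [0.2, 0.5, -0.5]
opening: 20.6
```

Run:
```python
from h import *
f=grab_frame("scene"); save(f,"s4.png",crop=(200,100,400,300),up=3)
t=grab_frame("top"); save(t,"t4.png",crop=(220,110,400,240),up=4)
p=rk([[62,-195,0]])[0]; p[2]=115
totool(p,np.degrees(RY)+90)
```

```text
grasp [639.1 -77.9 115.4] yaw 94.4 t 5.9833 open 20.9 F [-0.1  0.1 -1.5] -> dp [-0.5  0.5  0.4] roll -0.002
```

View pics/s4.png

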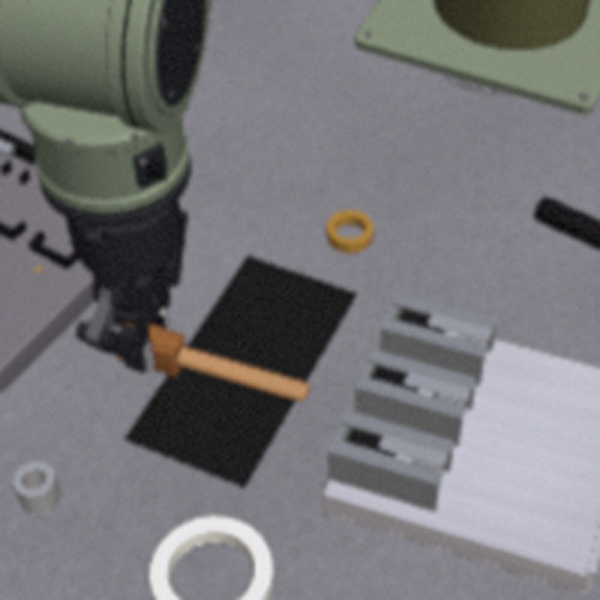

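View pics/t4.png

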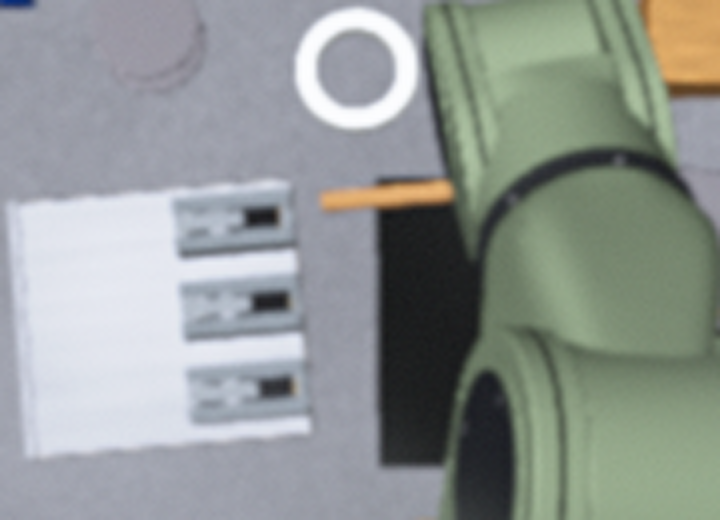

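```bash
cat >> h.py <<'E'
def tri(pairs):
    from scipy.optimize import least_squares
    r=lambda X: np.concatenate([proj(F,X)[0]-uv for F,uv in pairs])
    s=least_squares(r,[560,0,60]); return s.x, np.round(r(s.x),2)
E
python3 - <<'E'
from h import *
f=grab_frame("scene"); t=grab_frame("top")
p=[629.4,46.7,106.5]
print(proj(f,p),proj(t,p), tri([(f,(301,229.8)),(t,(300.3,160))]))
h=[639.1,-77.9,106.5]; print("handle end scene",proj(f,rk([[62,-170,106.5]])))
save(f,"s5.png",crop=(235,195,320,240),up=8)
save(t,"t5.png",crop=(290,145,360,180),up=8)
print(proj(t,rk([[62,-45,69],[82,-45,69],[42,-45,69],[62,41,69]])))
E
```

```text
[[301.04678124 230.29172792]] [[300.43461804 160.63935695]] (array([630.55765433,  47.09341091, 110.02740426]), array([-0.04, -0.  , -0.05,  0.02]))
handle end scene [[258.83811519 218.10626928]]
[[292.34442925 163.42031431]
 [291.75094262 156.60380804]
 [292.93931403 170.25287919]
 [262.70929838 166.0785875 ]]
```

View pics/s5.png

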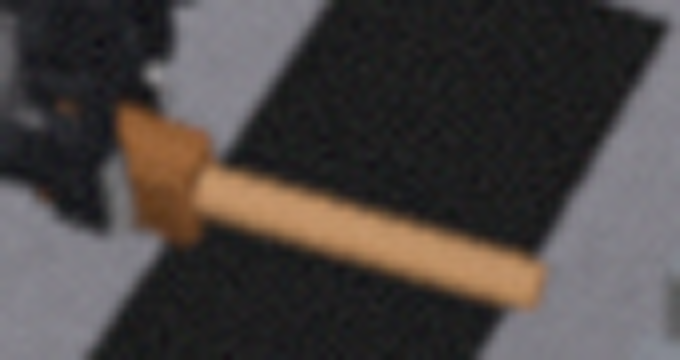

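View pics/t5.png

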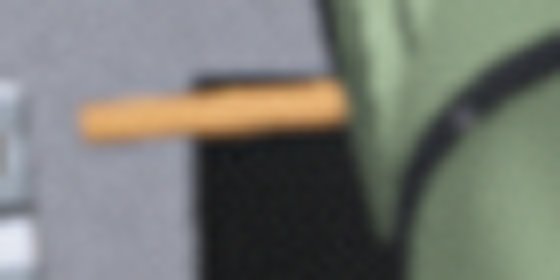

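Run:
```python
from h import *
f,g=pickle.load(open("fg0.pkl","rb"))
for c,o,sc,F in [((470,135),(218,145),7,f),((488,283),(218,145),7,f),((498,432),(218,145),7,f),((187,90),(305,190),5.7,g),((140,200),(305,190),5.7,g),((92,320),(305,190),5.7,g)]:
    uv=np.array(o)+(np.array(c)+.5)/sc-.5
    w=ray(F,uv,64); print(np.round((w-[*RACK,0])@rot(RY),1))
totool(rk([[62,-195,56]])[0],94.47)
```

```text
[ 63.6 -22.7  64. ]
[  1.4 -24.8  64. ]
[-60.4 -23.7  64. ]
[-66.3 -24.1  64. ]
[ -4.1 -24.8  64. ]
[ 58.2 -24.4  64. ]
grasp [639.1 -77.8 115.3] yaw 94.4 t 6.0833 open 21.3 F [-0.7  0.1 -1.9] -> dp [-0.5  0.3 59.3] roll -0.001
```

{"name": "drive_tool", "arguments": {"dp": [[0, 0, 25], [0, 0, 50], [0, 0, 60], [0, 0, 60], [0, 0, 60], [8, 0, 60], [16, 0, 60], [24, 0, 60], [30, 0, 60], [30, 0, 60]], "roll": [0, 0, 0, 0, 0, 0, 0, 0, 0, 0], "grip": [0, 0, 0, 0, 0, 0, 0, 0, 0, 0]}}

```text
t: 6.92
tcp_pos: [636.6, -46.1, 210.7]
tool_rot: [2.13, 2.306, 0.003]
ft_force: [0.7, 0.3, -1.6]
opening: 20.3
```

Run:
```python
from h import *
f=grab_frame("scene"); save(f,"s6.png",crop=(230,180,330,270),up=7)
t=grab_frame("top"); save(t,"t6.png",crop=(270,145,350,190),up=8)
totool(rk([[62,-195,56]])[0],94.47)
```

```text
grasp [637.  -47.7  55.4] yaw 94.5 t 7.0167 open 20.5 F [-0.9 -0.8 -1.1] -> dp [-30.7   0.2  -0.6] roll -0.0
```

View pics/s6.png

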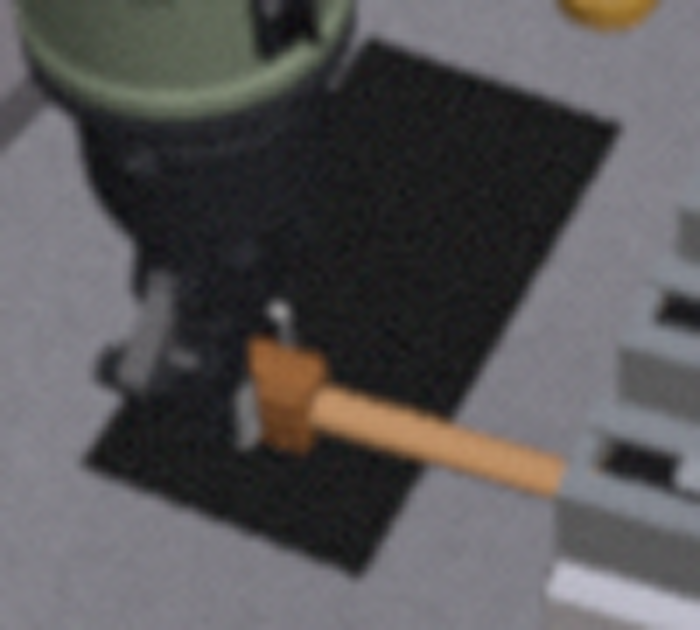

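View pics/t6.png

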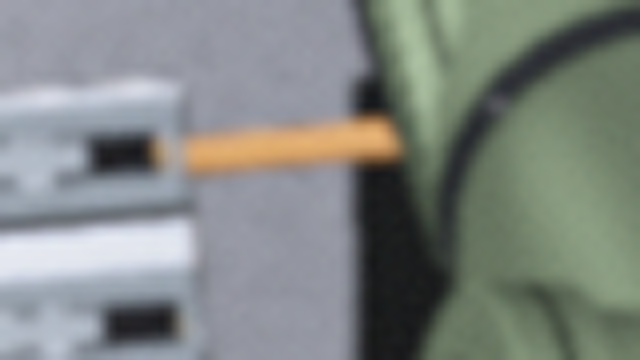

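{"name": "drive_tool", "arguments": {"dp": [[7, 0, 0], [14, 0, 0], [21, 0, 0], [28, 0, 0], [35, 0, 0], [42, 0, 0], [49, 0, 0], [56, 0, 0], [63, 0, 0], [70, 0, 0], [76, 0, 0], [81, 0, 0], [85, 0, 0], [87, 0, 0], [87, 0, 0]], "roll": [0, 0, 0, 0, 0, 0, 0, 0, 0, 0, 0, 0, 0, 0, 0], "grip": [0, 0, 0, 0, 0, 0, 0, 0, 0, 0, 0, 0, 0, 0, 0]}}

```text
t: 8.27
tcp_pos: [629.7, 39.8, 210.4]
tool_rot: [2.131, 2.305, 0.003]
ft_force: [-0.2, 0.4, -1.9]
opening: 21.1
```

Run:
```python
from h import *
f=grab_frame("scene"); save(f,"s7.png",crop=(230,180,420,300),up=4)
t=grab_frame("top"); save(t,"t7.png",crop=(215,140,345,230),up=6)
totool(rk([[62,-195,56]])[0],94.47)
```

```text
grasp [630.3  39.   55.4] yaw 94.5 t 8.3667 open 21.0 F [-0.1 -0.2 -1.7] -> dp [-117.7    0.2   -0.5] roll -0.0
```

View pics/s7.png

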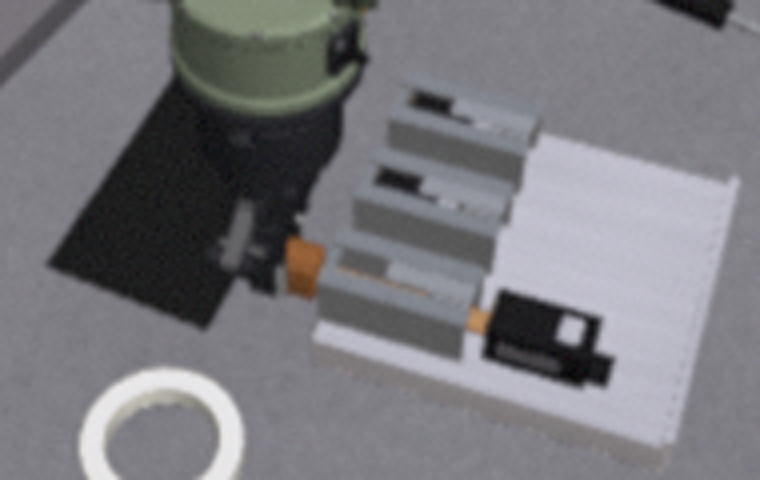

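View pics/t7.png

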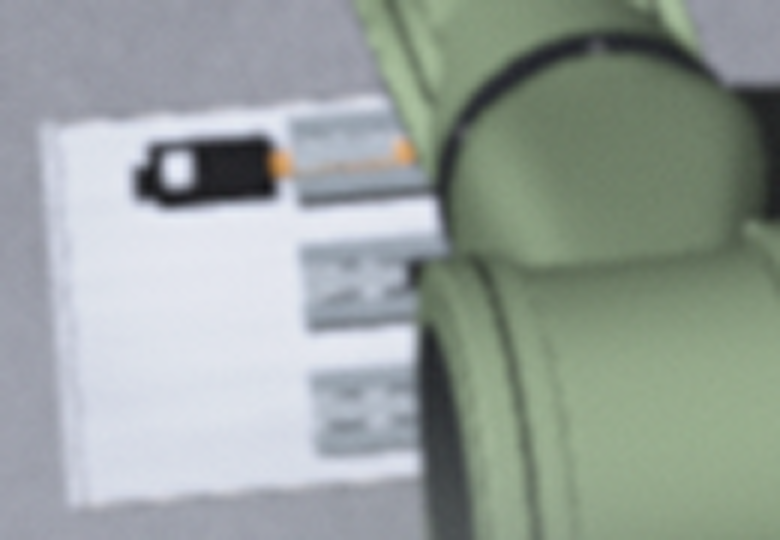

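{"name": "drive_tool", "arguments": {"dp": [[-30, 0, 0], [-60, 0, 0], [-90, 0, 0], [-117, 0, 0], [-117, 0, 0], [-117, -20, 0], [-117, -42, 0], [-117, -62, 0], [-117, -62, 0], [-117, -62, 0], [-105, -62, 0], [-95, -62, 0], [-87, -62, 0], [-87, -62, 0]], "roll": [0, 0, 0, 0, 0, 0, 0, 0, 0, 0, 0, 0, 0, 0], "grip": [0, 0, 0, 0, 0, 0, 0, 0, 0, 0, 0, 0, 0, 0]}}

```text
t: 9.53
tcp_pos: [575.0, -50.2, 210.2]
tool_rot: [2.129, 2.307, 0.003]
ft_force: [0.6, 0.7, -0.9]
opening: 20.9
```

Run:
```python
from h import *
f=grab_frame("scene"); save(f,"s8.png",crop=(230,180,420,300),up=4)
totool(rk([[0,-165,55.4]])[0],94.47)
```

```text
grasp [575.4 -51.1  55.2] yaw 94.6 t 9.5833 open 20.9 F [-0.3  0.9 -1.1] -> dp [-2.1 -0.1 -0.2] roll 0.002
```

View pics/s8.png

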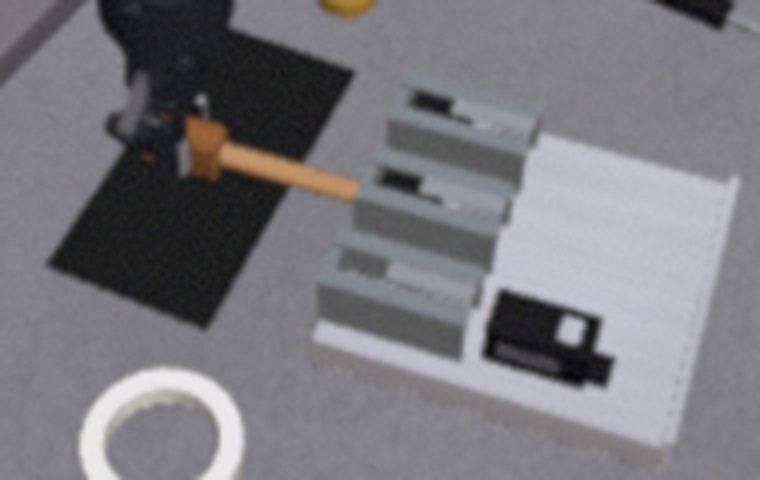

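Rod tip enters the middle hole (at about 360,192 in the crop). The pack from the first sleeve lies clear. Push the second one.

{"name": "drive_tool", "arguments": {"dp": [[7, 0, 0], [14, 0, 0], [21, 0, 0], [28, 0, 0], [35, 0, 0], [42, 0, 0], [49, 0, 0], [56, 0, 0], [63, 0, 0], [70, 0, 0], [76, 0, 0], [81, 0, 0], [84, 0, 0], [86, 0, 0], [86, 0, 0], [60, 0, 0], [30, 0, 0], [0, 0, 0], [-30, 0, 0], [-30, 0, 0]], "roll": [0, 0, 0, 0, 0, 0, 0, 0, 0, 0, 0, 0, 0, 0, 0, 0, 0, 0, 0, 0], "grip": [0, 0, 0, 0, 0, 0, 0, 0, 0, 0, 0, 0, 0, 0, 0, 0, 0, 0, 0, 0]}}

```text
t: 11.25
tcp_pos: [577.1, -87.6, 210.1]
tool_rot: [2.136, 2.297, -0.002]
ft_force: [0.5, -1.5, -1.0]
opening: 20.8
```

Run:
```python
from h import *
f=grab_frame("scene"); save(f,"s9.png",crop=(230,180,420,300),up=4)
totool(rk([[-61.5,-195,55.4]])[0],94.47)
```

```text
grasp [577.6 -84.7  55.1] yaw 94.3 t 11.3 open 20.4 F [-0.6  1.7 -1.7] -> dp [  1.3 -61.2  -0.5] roll -0.003
```

View pics/s9.png

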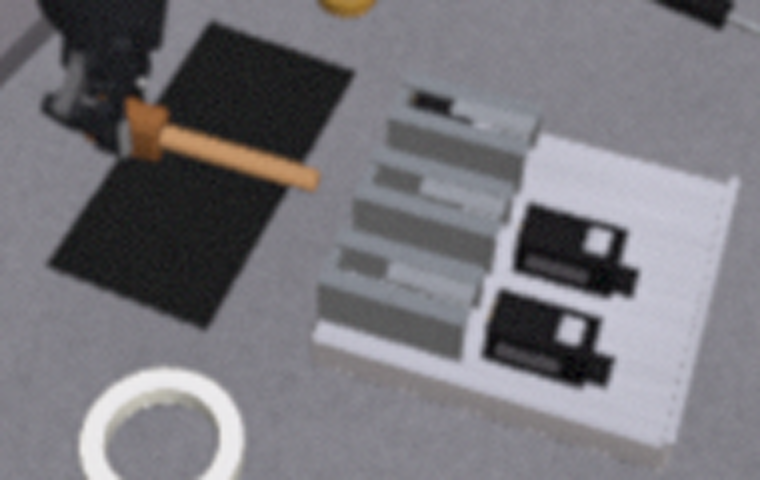

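Second pack is out. Shift over and enter the third.

{"name": "drive_tool", "arguments": {"dp": [[1, -21, 0], [1, -42, 0], [1, -61, 0], [1, -61, 0], [1, -61, 0], [11, -61, 0], [21, -61, 0], [29, -61, 0], [31, -61, 0], [31, -61, 0]], "roll": [0, 0, 0, 0, 0, 0, 0, 0, 0, 0], "grip": [0, 0, 0, 0, 0, 0, 0, 0, 0, 0]}}

```text
t: 12.13
tcp_pos: [514.1, -56.8, 209.8]
tool_rot: [2.133, 2.303, 0.002]
ft_force: [-0.7, -1.0, -0.5]
opening: 20.9
```

Run:
```python
from h import *
f=grab_frame("scene"); save(f,"s10.png",crop=(230,180,420,300),up=4)
totool(rk([[-62,-165,55.4]])[0],94.47)
```

```text
grasp [514.6 -57.9  54.8] yaw 94.3 t 12.1833 open 20.9 F [-1.1 -1.  -0.4] -> dp [-0.1 -1.  -0.6] roll -0.002
```

View pics/s10.png

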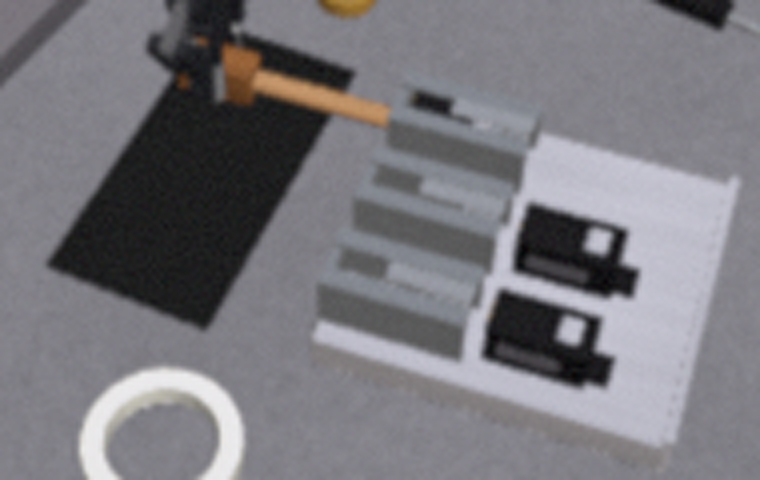

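{"name": "drive_tool", "arguments": {"dp": [[7, 0, 0], [14, 0, 0], [21, 0, 0], [28, 0, 0], [35, 0, 0], [42, 0, 0], [49, 0, 0], [56, 0, 0], [63, 0, 0], [70, 0, 0], [76, 0, 0], [81, 0, 0], [84, 0, 0], [87, 0, 0], [87, 0, 0], [60, 0, 0], [30, 0, 0], [0, 0, 0], [-30, 0, 0], [-30, 0, 0]], "roll": [0, 0, 0, 0, 0, 0, 0, 0, 0, 0, 0, 0, 0, 0, 0, 0, 0, 0, 0, 0], "grip": [0, 0, 0, 0, 0, 0, 0, 0, 0, 0, 0, 0, 0, 0, 0, 0, 0, 0, 0, 0]}}

```text
t: 13.85
tcp_pos: [516.0, -93.6, 209.8]
tool_rot: [2.14, 2.292, -0.003]
ft_force: [-0.7, -1.4, -1.6]
opening: 20.7
```

Run:
```python
from h import *
f=grab_frame("scene"); save(f,"s11.png",crop=(230,150,420,300),up=4)
t=grab_frame("top"); save(t,"t11.png",crop=(215,140,355,235),up=5.5)
totool([555,-36,55],94.47)
f0,_=pickle.load(open("fg0.pkl","rb"))
r=cut_out(f0,"mat") if 0 else None
```

```text
grasp [516.7 -88.9  54.8] yaw 94.2 t 13.95 open 20.8 F [-0.7 -0.2 -1.1] -> dp [49.9 42.1 -0.1] roll -0.005
```

View pics/s11.png

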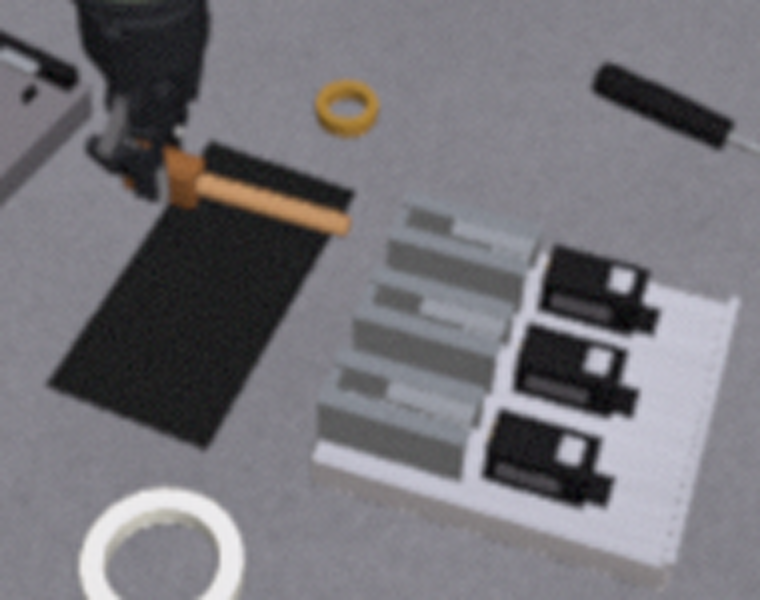

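View pics/t11.png

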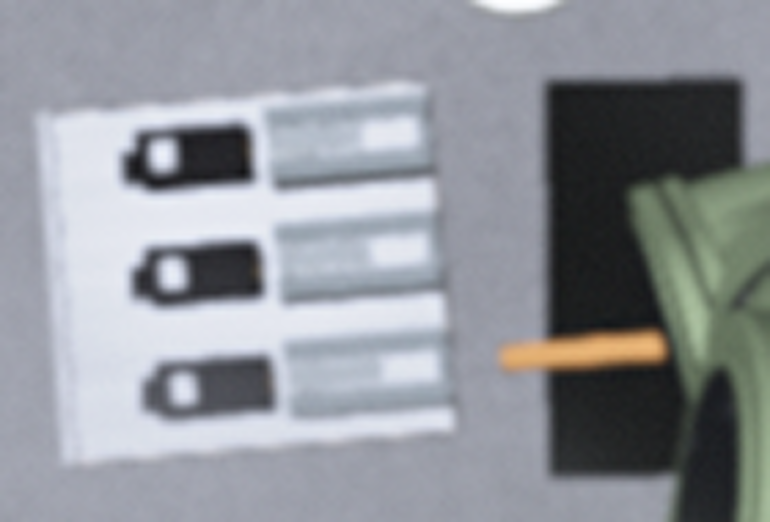

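Run:
```python
from h import *
t=grab_frame("top")
c=[ray(t,(215+a/5.5-.5,140+b/5.5-.5),4) for a,b in [(548,82),(740,82),(552,475)]]
print(np.round(c,1)); cen=(c[1]+c[2])/2; print(cen)
d=c[0]-c[2]; a=np.degrees(np.arctan2(d[1],d[0])); print("mat yaw",a)
h=cen-50*np.array([np.cos(np.radians(a)),np.sin(np.radians(a)),0]); print(h)
totool([h[0],h[1],60],a)
```

```text
[[665.4   7.9   4. ]
 [664.  -98.    4. ]
 [448.6   8.3   4. ]]
[556.31499334 -44.85803336   4.        ]
mat yaw -0.09300363349379814
[506.31505921 -44.77687241   4.        ]
grasp [516.8 -87.6  54.9] yaw 94.3 t 14.0 open 20.5 F [-0.8  0.6 -0.6] -> dp [43.5 -7.2 -5.2] roll 1.648
```

{"name": "drive_tool", "arguments": {"dp": [[0, 0, -5], [0, 0, -5], [0, 0, -5], [0, 0, -5], [0, 0, -5], [0, 0, -5], [5, -1, -5], [11, -2, -5], [20, -4, -5], [30, -5, -5], [43, -7, -5], [43, -7, -5], [43, -7, -5], [43, -7, -5], [43, -7, -5], [43, -7, 8], [43, -7, 18], [43, -7, 24], [43, -7, 24]], "roll": [0.12, 0.24, 0.36, 0.48, 0.6, 0.72, 0.84, 0.96, 1.08, 1.2, 1.32, 1.44, 1.56, 1.648, 1.648, 1.648, 1.648, 1.648, 1.648], "grip": [0, 0, 0, 0, 0, 0, 0, 0, 0, 0, 0, 0, 0, 0, 0, 0, 0, 0, 0]}}

```text
t: 15.58
tcp_pos: [505.9, -44.8, 184.6]
tool_rot: [3.141, -0.0, 0.002]
ft_force: [0.2, -0.6, -1.3]
opening: 20.2
```

Run:
```python
from h import *
f=grab_frame("scene"); save(f,"s12.png",crop=(230,150,380,270),up=5)
totool([506.3,-44.8,28],0)
```

```text
grasp [506.3 -45.   30.3] yaw -0.0 t 15.6333 open 21.0 F [0.  0.3 0.2] -> dp [-0.  -0.3  2.3] roll -0.001
```

View pics/s12.png

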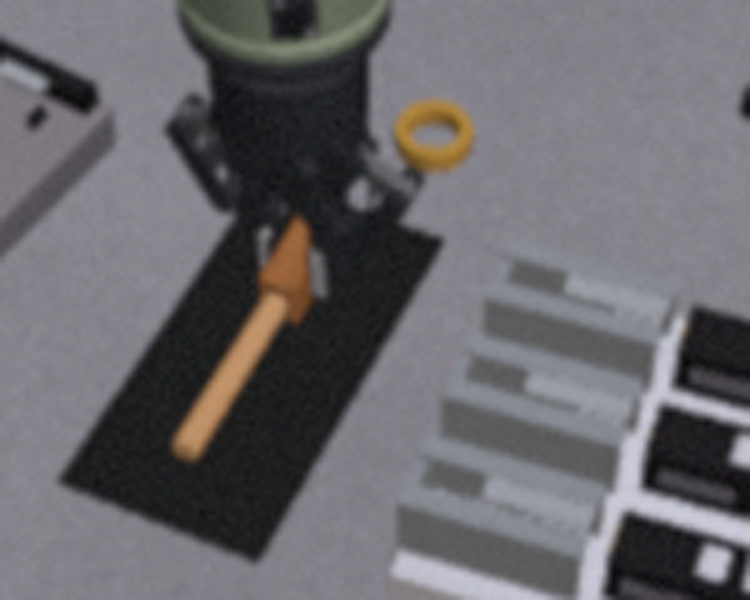

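{"name": "drive_tool", "arguments": {"dp": [[0, 0, 2], [0, 0, 2.5], [0, 0, 2.5], [0, 0, 2.5], [0, 0, 2.5], [0, 0, 2.5], [0, 0, 2.5], [0, 0, -10], [0, 0, -45], [0, 0, -80], [0, 0, -120], [0, 0, -120]], "roll": [0, 0, 0, 0, 0, 0, 0, 0, 0, 0, 0, 0], "grip": [0, 0, 30, 40, 45, 45, 45, 45, 45, 45, 45, 45]}}

```text
t: 16.63
tcp_pos: [506.4, -45.1, 311.0]
tool_rot: [3.14, -0.002, 0.014]
ft_force: [2.2, -0.8, 0.6]
opening: 45.3
```

Run:
```python
from h import *
f=grab_frame("scene"); save(f,"s13.png",crop=(230,150,420,300),up=4)
t=grab_frame("top"); save(t,"t13.png",crop=(215,140,355,235),up=5.5)
pickle.dump((t,f),open("fg1.pkl","wb"))
for n in("pack0_center",):
    for nm,F in(("top",t),("scene",f)):
        for d in cut_out(F,n):
            m=d["mask"].astype(np.uint8); print(nm,round(d["confidence"],2),np.round(d["point"],1),m.sum(),cv2.minAreaRect(np.stack(np.nonzero(m)[::-1],1).astype(np.float32)))
totool(rk([[62,80,120]])[0],94.47)
```

```text
top 0.49 [252.  168.3] 249 ((249.5, 168.0), (12.0, 23.0), 90.0)
scene 0.82 [363.5 267.1] 590 ((366.85784912109375, 265.3073425292969), (34.00283432006836, 19.827003479003906), 16.699243545532227)
grasp [505.8 -44.8 149.7] yaw -0.0 t 16.8333 open 45.3 F [-0.7  0.1  0.1] -> dp [ 112.2 -240.8   29.6] roll -1.649
```

View pics/s13.png

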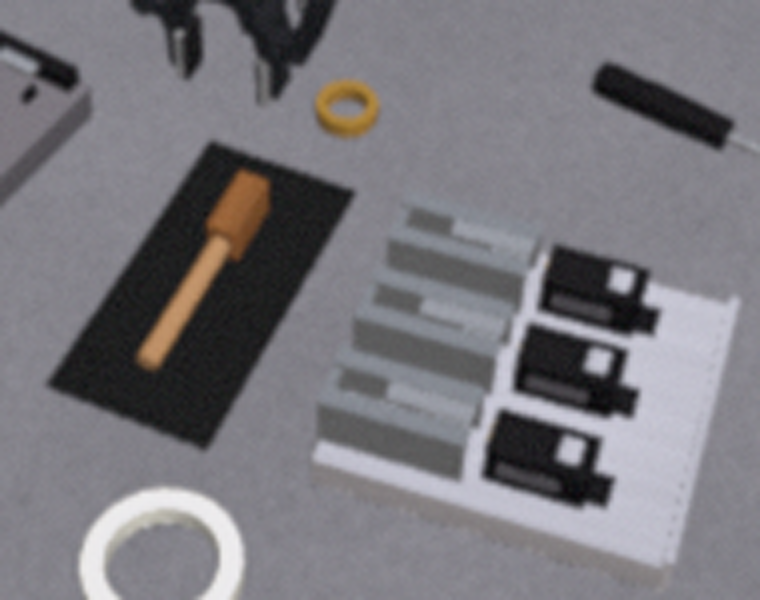

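View pics/t13.png

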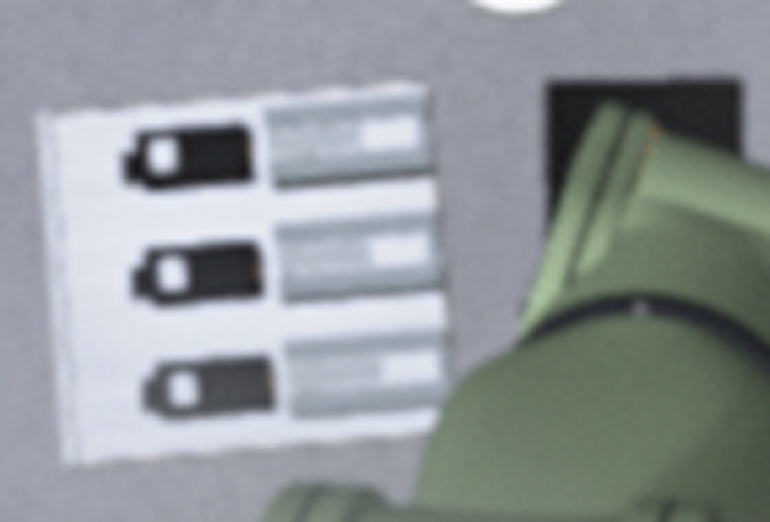

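Run:
```python
from h import *
t,f=pickle.load(open("fg1.pkl","rb"))
for (l,r,y0,y1) in [(138,250,128,182),(148,260,246,300),(159,271,360,412)]:
    uv=(215+(l+r+1)/2/5.5-.5,140+(y0+y1+1)/2/5.5-.5)
    w=ray(t,uv,62); print(np.round(w,1),np.round((w-[*RACK,0])@rot(RY),1))
```

```text
[617.8 195.1  62. ] [61.6 79.3 62. ]
[555.1 189.9  62. ] [-1.4 79.  62. ]
[495.4 184.2  62. ] [-61.3  77.9  62. ]
```

Run:
```python
from h import *
totool(rk([[61.7,81,54]])[0],94.47)
```

```text
grasp [505.8 -44.8 149.7] yaw -0.0 t 16.8333 open 45.3 F [-0.7  0.1  0.1] -> dp [ 111.7 -241.8   95.6] roll -1.649
```

{"name": "drive_tool", "arguments": {"dp": [[14, -30, 10], [28, -60, 10], [42, -90, 10], [56, -120, 10], [70, -150, 10], [84, -180, 10], [98, -210, 10], [112, -242, 10], [112, -242, 10], [112, -242, 10], [112, -242, 10], [112, -242, 10], [112, -242, 10], [112, -242, 10], [112, -242, 10], [112, -242, 10], [112, -242, 10]], "roll": [-0.12, -0.24, -0.36, -0.48, -0.6, -0.72, -0.84, -0.96, -1.08, -1.2, -1.32, -1.44, -1.56, -1.649, -1.649, -1.649, -1.649], "grip": [45, 45, 45, 45, 45, 45, 45, 45, 45, 45, 45, 45, 45, 45, 45, 45, 45]}}

```text
t: 18.25
tcp_pos: [617.7, 197.2, 293.9]
tool_rot: [2.137, 2.302, -0.001]
ft_force: [-0.1, 0.1, -0.0]
opening: 45.2
```

Run:
```python
from h import *
totool(rk([[61.7,81,54]])[0],94.47)
f=grab_frame("scene"); save(f,"s14.png",crop=(270,150,450,300),up=4)
```

```text
grasp [617.7 197.  138.9] yaw 94.3 t 18.25 open 45.2 F [-0.1  0.1 -0. ] -> dp [-0.1  0.1 84.9] roll -0.004
```

View pics/s14.png

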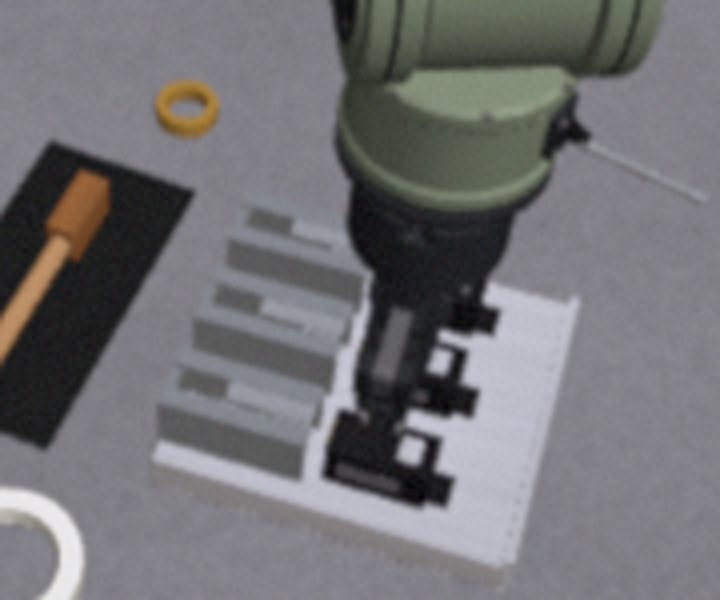

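{"name": "drive_tool", "arguments": {"dp": [[0, 0, 35], [0, 0, 65], [0, 0, 80], [0, 0, 84], [0, 0, 84], [0, 0, 84], [0, 0, 84], [0, 0, 84], [0, 0, 84], [0, 0, 84], [0, 0, 84]], "roll": [0, 0, 0, 0, 0, 0, 0, 0, 0, 0, 0], "grip": [45, 45, 45, 45, 45, 0, 0, 0, 0, 0, 0], "grip_force": 40}}

```text
t: 19.22
tcp_pos: [618.1, 197.3, 211.4]
tool_rot: [2.136, 2.301, 0.002]
ft_force: [-0.9, -0.6, 7.8]
opening: 29.2
```

Run:
```python
from h import *
d,_=totool(rk([[61.7,190,54]])[0],94.47)
s=monitor.observe(); g=np.array(s["tcp_pos"])-[0,0,155]; print(np.round((g-[*RACK,0])@rot(RY),1))
f=grab_frame("scene"); save(f,"s15.png",crop=(300,200,420,300),up=6)
```

```text
grasp [618.4 197.2  56.4] yaw 94.3 t 19.2167 open 29.2 F [-0.9 -0.6  7.8] -> dp [108.7  -1.    2.4] roll -0.003
[62.  81.4 56.4]
```

View pics/s15.png

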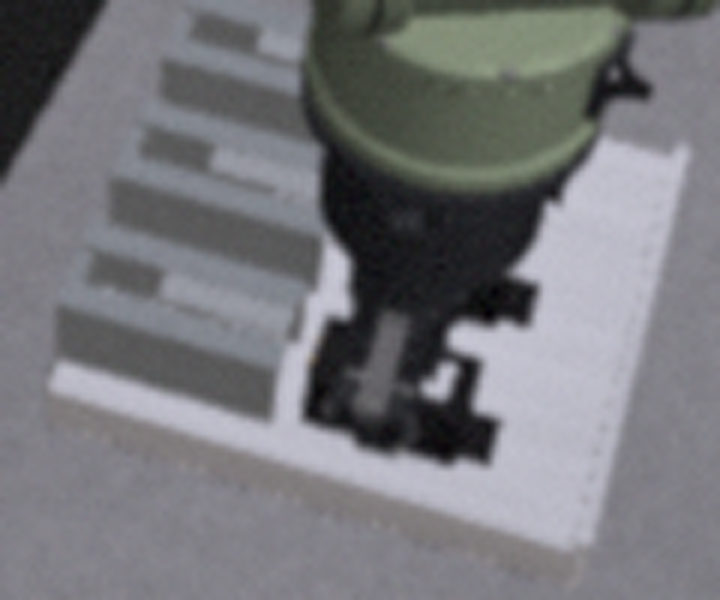

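{"name": "drive_tool", "arguments": {"dp": [[0, 0, -12], [0, 0, -25], [20, 0, -25], [50, 0, -25], [80, 0, -25], [106, 0, -25], [106, 0, -25], [106, 0, -25], [106, 0, -18], [106, 0, -12], [106, 0, -8], [106, 0, -5], [106, 0, -2], [106, 0, 0], [106, 0, 1], [106, 0, 1]], "roll": [0, 0, 0, 0, 0, 0, 0, 0, 0, 0, 0, 0, 0, 0, 0, 0], "grip": [0, 0, 0, 0, 0, 0, 0, 0, 0, 0, 0, 0, 0, 0, 0, 0]}}

```text
t: 20.6
tcp_pos: [610.0, 304.3, 212.0]
tool_rot: [-2.137, -2.303, -0.007]
ft_force: [-7.5, 7.8, 21.4]
opening: 29.4
```

Run:
```python
from h import *
s=monitor.observe(); g=np.array(s["tcp_pos"])-[0,0,155]; print(np.round((g-[*RACK,0])@rot(RY),1),s["ft_force"],s["moment"],s["opening"])
f=grab_frame("scene"); save(f,"s16.png",crop=(330,200,450,300),up=6)
```

```text
[ 62.3 188.7  57. ] [-7.53625905  7.83489144 21.42074472] [ 1.15289455  1.75255741 -0.16869845] 29.436921546742578
```

View pics/s16.png

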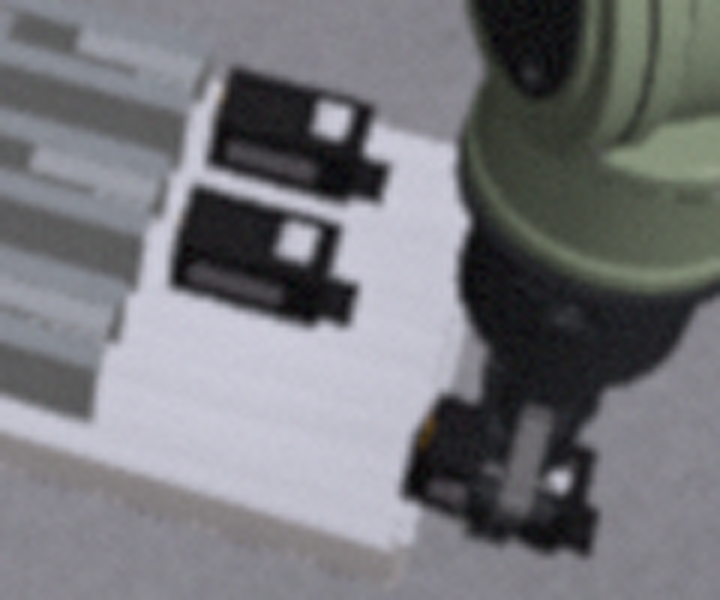

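{"name": "drive_tool", "arguments": {"dp": [[0, 0, 1], [0, 0, 2.5], [0, 0, 2.5], [0, 0, 2.5], [0, 0, -15], [0, 0, -40], [0, 0, -40]], "roll": [0, 0, 0, 0, 0, 0, 0], "grip": [0, 0, 0, 0, 0, 0, 0]}}

```text
t: 21.23
tcp_pos: [610.8, 304.1, 256.0]
tool_rot: [2.137, 2.301, 0.015]
ft_force: [0.7, 0.2, -0.5]
opening: 29.4
```

```bash
cat >> h.py <<'E'
def packmodel(g,yawr,th,off=2.0,dz=9.4):
    """world corner points of pack held: g grasp point, tongue dir yawr, th tilt (tail up), off: grasp ahead of block centre, dz grasp above centre"""
    L=[]
    for x in(-30,30):
        for y in(-15,15):
            for z in(-17,17): L.append((x,y,z))
    for y in(-9,9): L+= [(42,y,-17),(42,y,-11)]
    P=np.array(L,float)-[off,0,dz]
    c,s=np.cos(th),np.sin(th)
    R=np.array([[c,0,s],[0,1,0],[-s,0,c]])  # nose down positive th
    return (P@R.T)@rot(yawr).T+g
def overlay(F,g,yawr,th,name,crop,up,off=2.0,dz=9.4):
    c0,r0,c1,r1=crop
    im=cv2.resize(cv2.cvtColor(F["frame"],cv2.COLOR_RGB2BGR)[r0:r1,c0:c1],None,fx=up,fy=up,interpolation=cv2.INTER_CUBIC)
    p=(proj(F,packmodel(np.array(g),yawr,th,off,dz))-[c0,r0]+.5)*up-.5
    E=[(0,1),(2,3),(4,5),(6,7),(0,2),(1,3),(4,6),(5,7),(0,4),(1,5),(2,6),(3,7),(8,9),(10,11),(8,10),(9,11)]
    for a,b in E: cv2.line(im,tuple(int(v) for v in p[a]),tuple(int(v) for v in p[b]),(0,255,255),1)
    cv2.imwrite("pics/"+name,im)
E
python3 - <<'E'
from h import *
s=monitor.observe(); R=Ro.from_rotvec(s["tool_rot"]).as_matrix(); g=np.array(s["tcp_pos"])+R@[0,0,155.]; print(g,np.degrees(yaw(s)),s["ft_force"])
f=grab_frame("scene")
overlay(f,g,yaw(s),np.radians(15),"s17.png",(380,200,460,300),7)
overlay(f,g,yaw(s),np.radians(0),"s17b.png",(380,200,460,300),7)
E
```

```text
[611.98012154 305.00390927 101.05393933] 94.24215822632677 [ 0.68370981  0.15985018 -0.46606258]
```

View pics/s17.png

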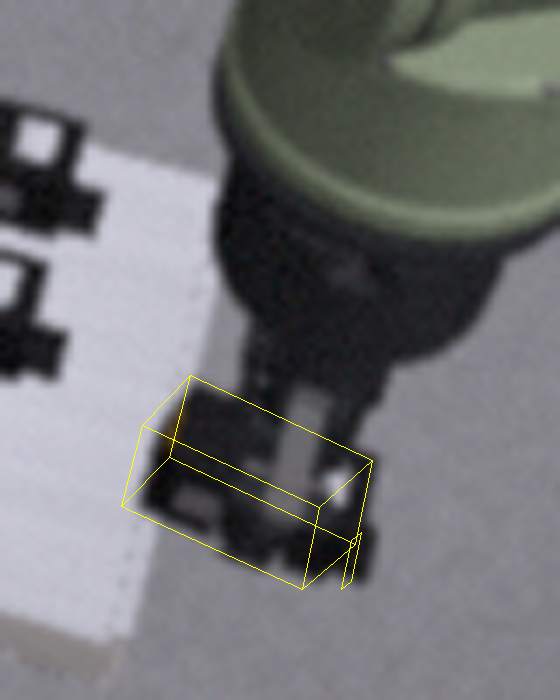

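View pics/s17b.png

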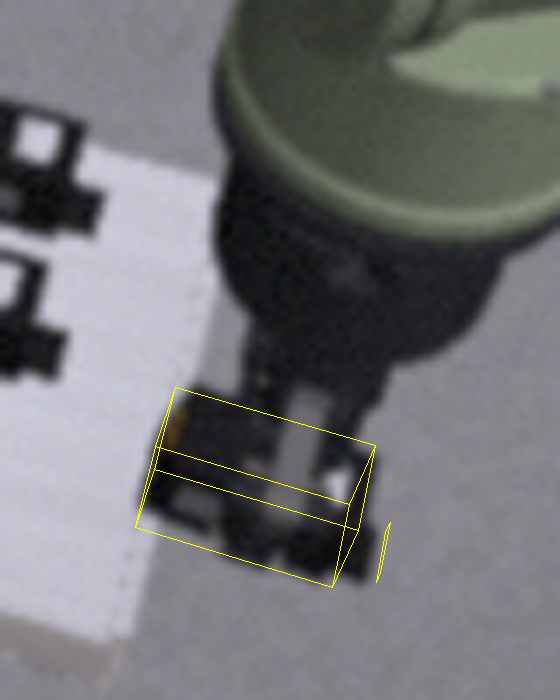

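Run:
```python
from h import *
f=grab_frame("scene"); save(f,"s18.png",crop=(392,245,442,290),up=14)
t=grab_frame("top"); save(t,"t18.png",crop=(180,120,300,220),up=6)
pickle.dump(f,open("f18.pkl","wb"))
```

View pics/s18.png

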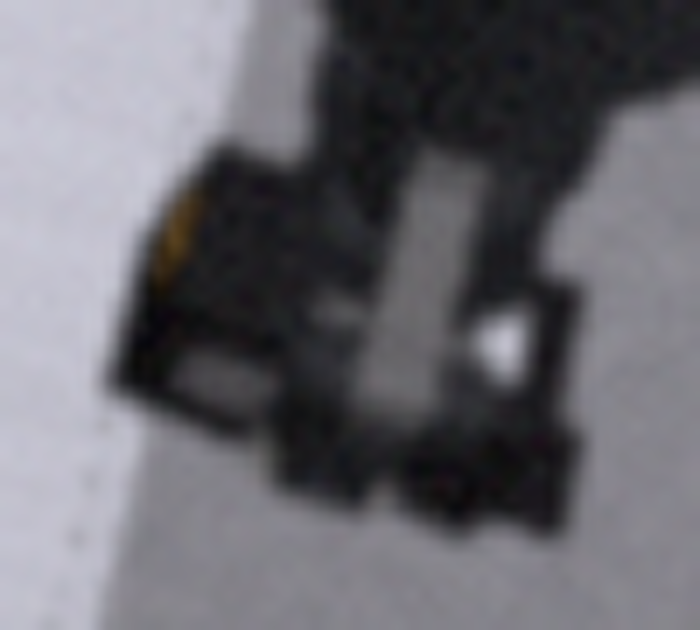

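View pics/t18.png

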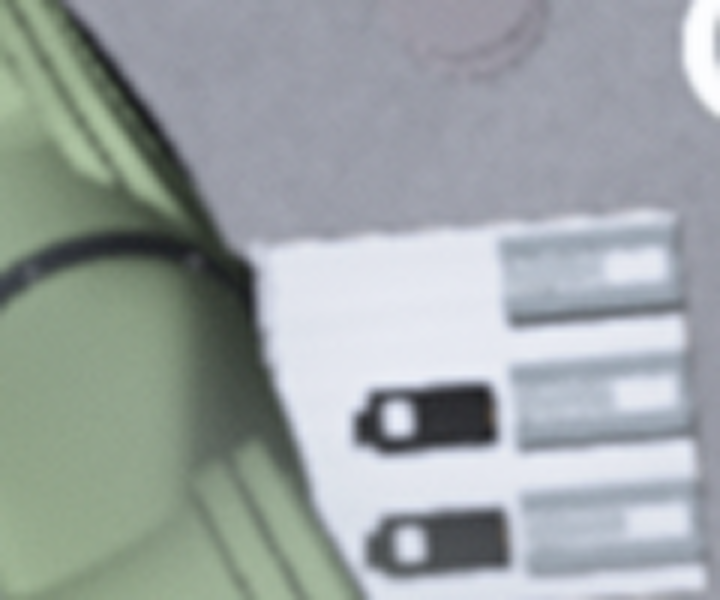

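```bash
cat >> h.py <<'E'
def fitpack(F,obs,yawr,g,p0=(2,9,.26)):
    """obs: list (localpoint, uv); fits off,dz,th, lateral"""
    from scipy.optimize import least_squares
    def r(p):
        c,s=np.cos(p[2]),np.sin(p[2]); R=np.array([[c,0,s],[0,1,0],[-s,0,c]])
        P=(np.array([o[0] for o in obs],float)-[p[0],p[3],p[1]])@R.T@rot(yawr).T+g
        return (proj(F,P)-np.array([o[1] for o in obs])).ravel()
    s=least_squares(r,[*p0,0],loss='soft_l1'); return s.x,np.round(r(s.x).reshape(-1,2),1)
E
python3 - <<'E'
from h import *
f=pickle.load(open("f18.pkl","rb"))
px=lambda a,b: (392+(a+.5)/14-.5,245+(b+.5)/14-.5)
obs=[((-30,-15,-17),px(115,385)),((-30,15,17),px(225,150)),((42,-9,-17),px(562,533)),((42,9,-11),px(582,435)),((30,15,17),px(582,283)),((30,-15,-17),px(470,537))]
s=monitor.observe(); R=Ro.from_rotvec(s["tool_rot"]).as_matrix(); g=np.array(s["tcp_pos"])+R@[0,0,155.]; print(g)
x,r=fitpack(f,obs,yaw(s),g); print(x,np.degrees(x[2]),r.tolist())
E
```

```text
[610.30449054 304.27788308  96.59412577]
[-11.88613267  52.47429249   0.15647757 -31.09033229] 8.965504443648708 [[0.2, 0.9], [0.0, -0.4], [-0.8, 0.1], [0.1, -0.8], [0.2, 0.1], [0.2, 0.1]]
```

```bash
sed -i 's/-\[p\[0\],p\[3\],p\[1\]\]/-[p[0],0*p[3],p[1]]/' h.py
python3 - <<'E'
from h import *
f=pickle.load(open("f18.pkl","rb"))
px=lambda a,b: (392+(a+.5)/14-.5,245+(b+.5)/14-.5)
obs=[((-30,-15,-17),px(115,385)),((-30,15,17),px(225,150)),((42,-9,-17),px(562,533)),((42,9,-11),px(582,435)),((30,15,17),px(582,283)),((30,-15,-17),px(470,537))]
s=monitor.observe(); R=Ro.from_rotvec(s["tool_rot"]).as_matrix(); g=np.array(s["tcp_pos"])+R@[0,0,155.]
x,r=fitpack(f,obs,yaw(s),g); print(x,np.degrees(x[2]),r.tolist())
overlay(f,g,yaw(s),x[2],"s19.png",(380,235,450,295),9,off=x[0],dz=x[1])
E
```

```text
[-0.33687334  4.97331496  0.19127139  0.        ] 10.959043250029838 [[-1.1, 0.5], [-0.2, -1.8], [-0.6, 0.8], [0.5, -0.5], [1.2, -0.2], [0.1, 0.7]]
```

View pics/s19.png

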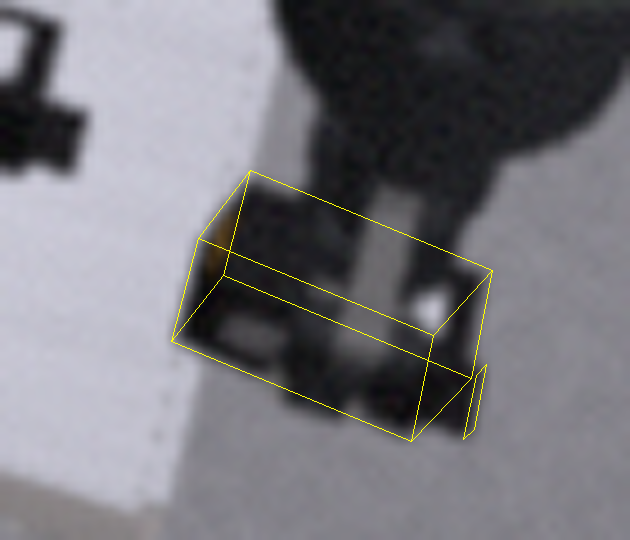

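Run:
```python
from h import *
f=pickle.load(open("f18.pkl","rb"))
g=rk([[-1,79.3,47]])[0]
overlay(f,g,np.radians(94.47),0,"s20.png",(340,210,410,270),9,off=0,dz=0)
```

```text
(no output)
```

View pics/s20.png

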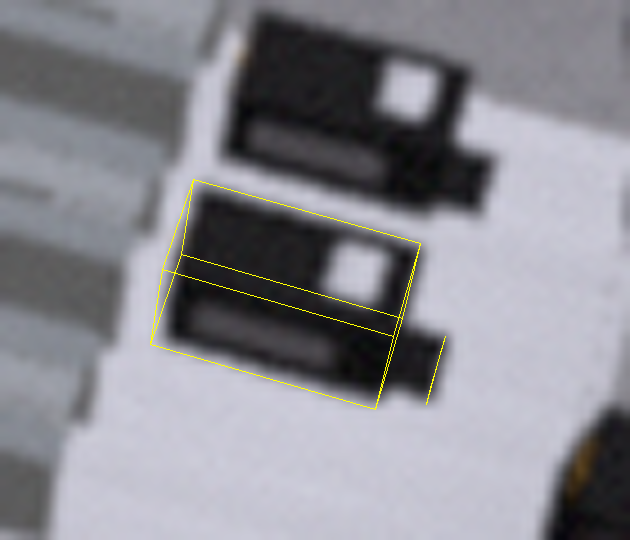

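Run:
```python
from h import *
f=pickle.load(open("f18.pkl","rb")); g=np.array([610.3,304.3,96.6])
for th in (0,5,8,10,12,15,18,20):
    P=proj(f,packmodel(g,np.radians(94.2),np.radians(th),0,5))
    a=P[0]; b=P[8]; c=P[3]; d=P[7]; e=P[4]
    sl=lambda a,b:(b-a)[1]/(b-a)[0]
    print(th,np.round([sl(a,b),sl(c,d),sl(a,e)],3))
```

```text
0 [0.23  0.294 0.304]
5 [0.277 0.347 0.354]
8 [0.307 0.38  0.385]
10 [0.327 0.403 0.407]
12 [0.347 0.427 0.429]
15 [0.379 0.463 0.463]
18 [0.412 0.502 0.499]
20 [0.435 0.529 0.524]
```

{"name": "drive_tool", "arguments": {"dp": [[0, 0, 20], [0, 0, 35], [0, 0, 39], [0, 0, 41], [0, 0, 42], [0, 0, 43], [0, 0, 44], [0, 0, 45], [0, 0, 46], [0, 0, 46]], "roll": [0, 0, 0, 0, 0, 0, 0, 0, 0, 0], "grip": [0, 0, 0, 0, 0, 0, 0, 0, 0, 0], "grip_force": 25}}

```text
t: 22.22
tcp_pos: [609.3, 305.2, 206.4]
tool_rot: [-2.135, -2.301, -0.008]
ft_force: [-10.9, 4.8, 23.1]
opening: 29.6
```

{"name": "drive_tool", "arguments": {"dp": [[0, 0, 0], [0, 0, -15], [0, 0, -40], [0, 0, -40], [0, 0, -40]], "roll": [0, 0, 0, 0, 0], "grip": [0, 0, 0, 0, 0], "grip_force": 40}}

```text
t: 22.63
tcp_pos: [609.5, 304.9, 247.8]
tool_rot: [-2.135, -2.301, -0.01]
ft_force: [-0.7, -0.5, -1.2]
opening: 29.0
```

Run:
```python
from h import *
s=monitor.observe(); R=Ro.from_rotvec(s["tool_rot"]).as_matrix(); g=np.array(s["tcp_pos"])+R@[0,0,155.]; print(g,np.degrees(yaw(s)),s["ft_force"],s["opening"])
f=grab_frame("scene"); save(f,"s21.png",crop=(392,245,442,290),up=14)
pickle.dump(f,open("f21.pkl","wb"))
```

```text
[609.96845529 305.85233883  92.78180487] 94.28349313498357 [-0.67546059 -0.54107325 -1.20250229] 29.02123067350359
```

View pics/s21.png

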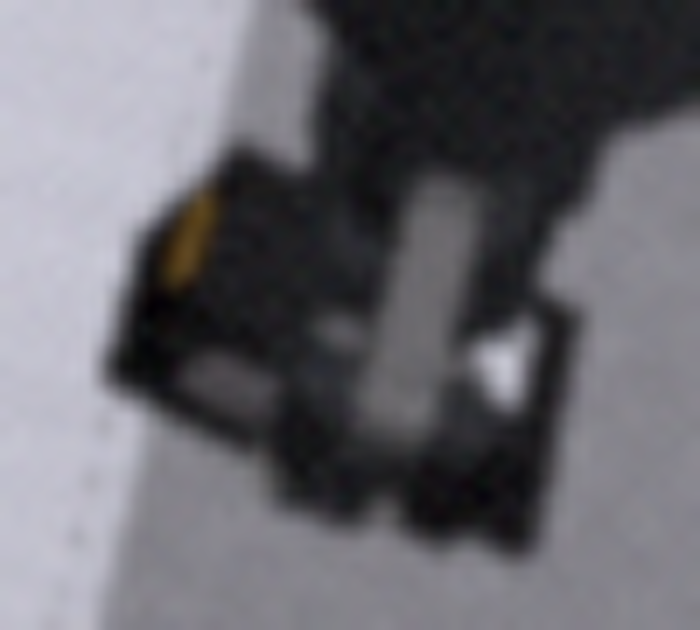

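Run:
```python
from h import *
f=pickle.load(open("f21.pkl","rb"))
px=lambda a,b: (392+(a+.5)/14-.5-1.3,245+(b+.5)/14-.5+.7)
obs=[((-30,-15,-17),px(108,370)),((-30,15,17),px(240,150)),((42,-9,-17),px(525,550)),((30,15,17),px(580,310)),((30,-15,-17),px(440,545))]
s=monitor.observe(); R=Ro.from_rotvec(s["tool_rot"]).as_matrix(); g=np.array(s["tcp_pos"])+R@[0,0,155.]; print(g)
x,r=fitpack(f,obs,yaw(s),g); print(x,np.degrees(x[2]),r.tolist())
print("bay wall feet:",chp([[XB,62,30],[XB,0,30],[XB,-62,30]]))
```

```text
[609.47287834 305.63156528  91.6450133 ]
[1.96970622 7.70729701 0.31595697 0.        ] 18.103000875273914 [[-1.0, 0.7], [0.1, -1.7], [-0.4, 0.4], [1.0, -0.5], [0.2, 0.7]]
bay wall feet: [[ 461.568171   -228.90877356   30.        ]
 [ 453.07876534 -290.32481375   30.        ]
 [ 444.58935968 -351.74085393   30.        ]]
```

```bash
cat >> h.py <<'E'
def bay(y,xt,lat=0.0): # world xy of point in bay frame (x from end wall)
    return chp([[XB+xt,y+lat,0]])[0]
BYAW=180-7.87
E
python3 - <<'E'
from h import *
p=bay(-62,26+30.4); p[2]=140; print(p)
totool([609.5,305.6,140],94.3); totool(p,BYAW)
E
```

```text
[ 500.45814462 -359.46347456  140.        ]
grasp [609.5 305.6  91.6] yaw 94.3 t 22.6833 open 29.2 F [-0.6 -1.  -1. ] -> dp [  0.2   0.1 -48.4] roll -0.0
grasp [609.5 305.6  91.6] yaw 94.3 t 22.6833 open 29.2 F [-0.6 -1.  -1. ] -> dp [-654.8 -158.3  -52.1] roll -1.359
```

{"name": "drive_tool", "arguments": {"dp": [[0, 0, -25], [-10, 0, -48], [-45, -10, -49], [-80, -19, -49], [-115, -28, -49], [-150, -36, -49], [-185, -45, -50], [-220, -53, -50], [-255, -62, -50], [-290, -70, -50], [-325, -79, -50], [-360, -87, -50], [-395, -96, -50], [-430, -104, -51], [-465, -112, -51], [-500, -121, -51], [-535, -129, -51], [-570, -138, -51], [-605, -146, -52], [-655, -158, -52]], "roll": [0, -0.02, -0.1, -0.18, -0.26, -0.34, -0.42, -0.5, -0.58, -0.66, -0.74, -0.82, -0.9, -0.98, -1.06, -1.14, -1.22, -1.29, -1.33, -1.359], "grip": [0, 0, 0, 0, 0, 0, 0, 0, 0, 0, 0, 0, 0, 0, 0, 0, 0, 0, 0, 0]}}

```text
t: 24.35
tcp_pos: [501.6, -352.0, 294.5]
tool_rot: [0.21, 3.134, 0.011]
ft_force: [1.8, 0.7, -1.1]
opening: 29.2
```

Run:
```python
from h import *
p=bay(-62,26+30.4); p[2]=110; totool(p,BYAW)
f=grab_frame("scene"); save(f,"s22.png",crop=(110,90,270,220),up=5)
```

```text
grasp [ 501.7 -350.9  139.5] yaw 172.3 t 24.35 open 29.2 F [ 1.8  0.7 -1.1] -> dp [ 0.  -8.8 29.4] roll 0.003
```

View pics/s22.png

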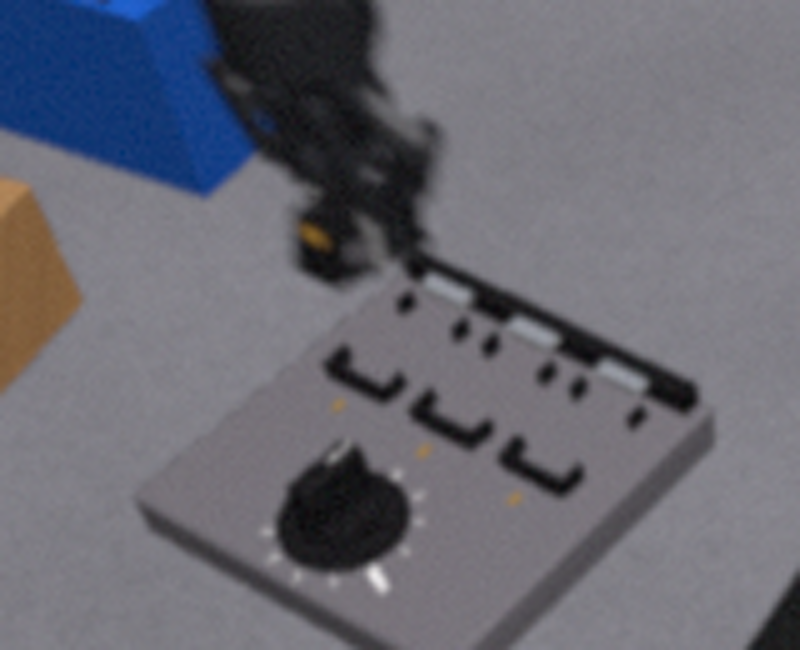

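{"name": "drive_tool", "arguments": {"dp": [[0, -9, 0], [0, -9, 15], [0, -9, 35], [0, -9, 54], [0, -9, 54], [0, -9, 54]], "roll": [0, 0, 0, 0, 0, 0], "grip": [0, 0, 0, 0, 0, 0]}}

```text
t: 24.9
tcp_pos: [497.0, -369.6, 238.9]
tool_rot: [-0.221, -3.13, -0.004]
ft_force: [1.1, -0.7, -0.6]
opening: 29.6
```

Run:
```python
from h import *
p=bay(-62,26+30.4); p[2]=68; totool(p,BYAW)
f=grab_frame("scene"); save(f,"s23.png",crop=(130,110,240,200),up=7)
t=grab_frame("top"); save(t,"t23.png",crop=(370,140,470,240),up=6)
```

```text
grasp [ 496.4 -369.2   83.9] yaw 171.9 t 24.9 open 29.6 F [ 1.1 -0.7 -0.6] -> dp [-2.7 10.1 15.9] roll -0.004
```

View pics/s23.png

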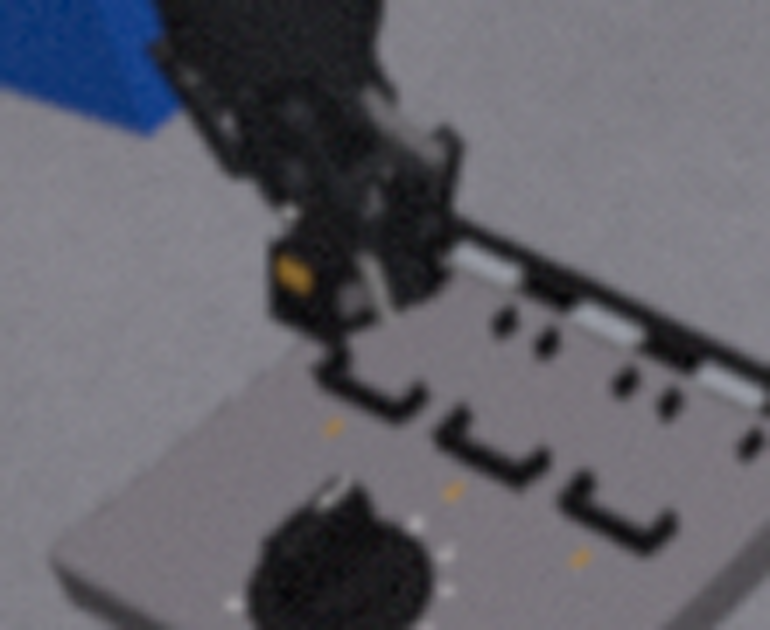

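View pics/t23.png

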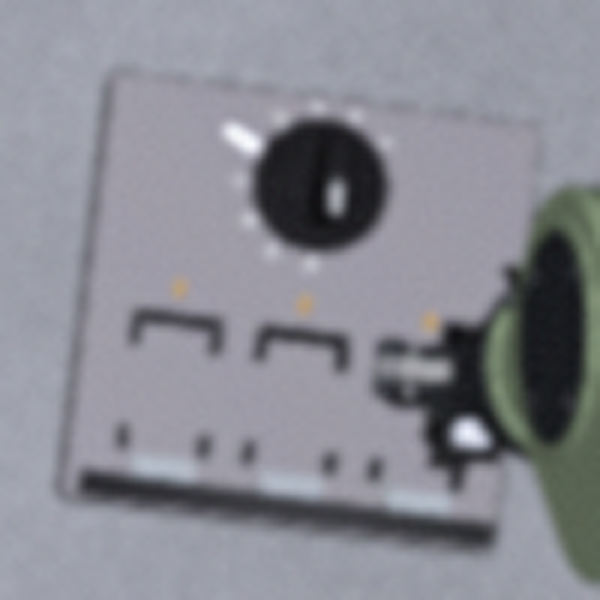

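{"name": "drive_tool", "arguments": {"dp": [[-1, 5, 0], [-2.7, 10, 0], [-2.7, 10, 3], [-2.7, 10, 6], [-2.7, 10, 6], [-2.7, 10, 6], [-2.7, 10, 6]], "roll": [0, -0.004, -0.004, -0.004, -0.004, -0.004, -0.004], "grip": [0, 0, 0, 0, 0, 0, 0]}}

```text
t: 25.58
tcp_pos: [501.4, -360.4, 234.4]
tool_rot: [-0.215, -3.133, -0.002]
ft_force: [1.1, 0.7, -1.5]
opening: 29.4
```

Run:
```python
from h import *
p=bay(-62,26+30.4); p[2]=68; totool(p,BYAW)
f=grab_frame("scene"); save(f,"s24.png",crop=(150,120,220,180),up=11)
t=grab_frame("top"); save(t,"t24.png",crop=(370,160,470,240),up=7)
s=monitor.observe(); R=Ro.from_rotvec(s["tool_rot"]).as_matrix(); g=np.array(s["tcp_pos"])+R@[0,0,155.]
overlay(f,g,yaw(s),np.radians(18),"s24o.png",(150,120,220,180),11,off=2,dz=7.7)
overlay(t,g,yaw(s),np.radians(18),"t24o.png",(370,160,470,240),7,off=2,dz=7.7)
```

```text
grasp [ 501.2 -360.2   79.4] yaw 172.1 t 25.5833 open 29.4 F [ 1.1  0.7 -1.5] -> dp [ 0.8  0.6 11.4] roll 0.0
```

View pics/s24o.png

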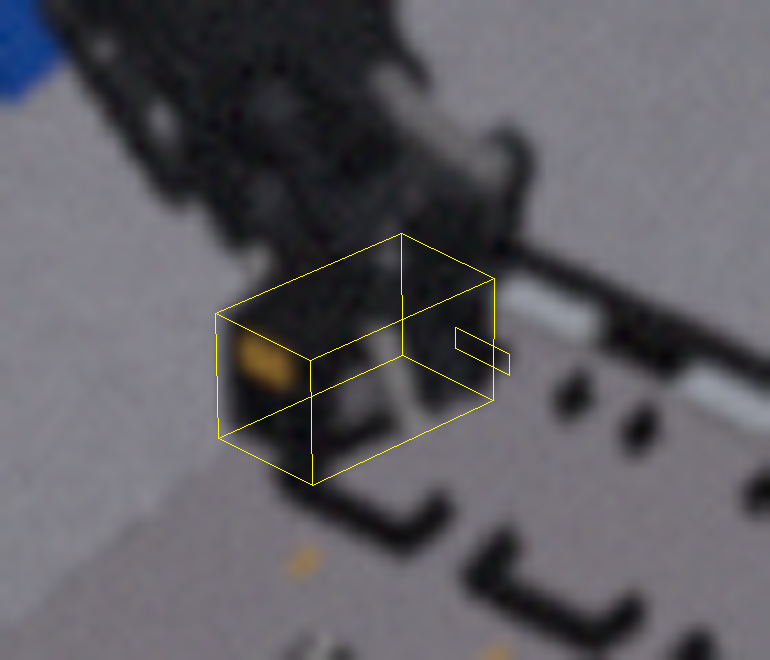

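View pics/t24o.png

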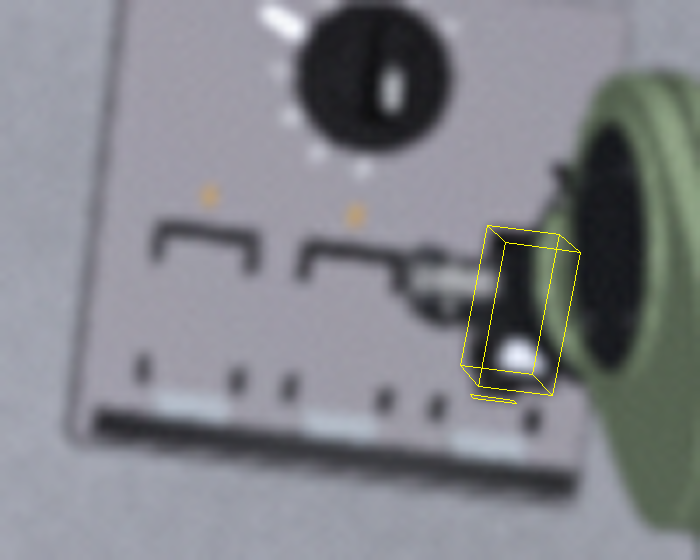

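Run:
```python
from h import *
s=monitor.observe(); R=Ro.from_rotvec(s["tool_rot"]).as_matrix(); g=np.array(s["tcp_pos"])+R@[0,0,155.]
t=grab_frame("top"); save(t,"t25.png",crop=(420,195,460,230),up=16)
for th in (12,18):
    c,sn=np.cos(np.radians(th)),np.sin(np.radians(th)); M=np.array([[c,0,sn],[0,1,0],[-sn,0,c]])
    P=M@(np.array([17,0,17])-[2,0,7.7]); W=rot(yaw(s))@P+g; print(th,W,proj(t,W),(proj(t,W)-[420,195])*16)
```

```text
12 [ 484.7394832  -357.90969015   85.48373912] [[444.28531086 210.80087951]] [[388.56497373 252.8140722 ]]
18 [ 484.2105876  -357.83666553   83.71521248] [[444.09151887 211.02477346]] [[385.46430189 256.39637541]]
```

View pics/t25.png

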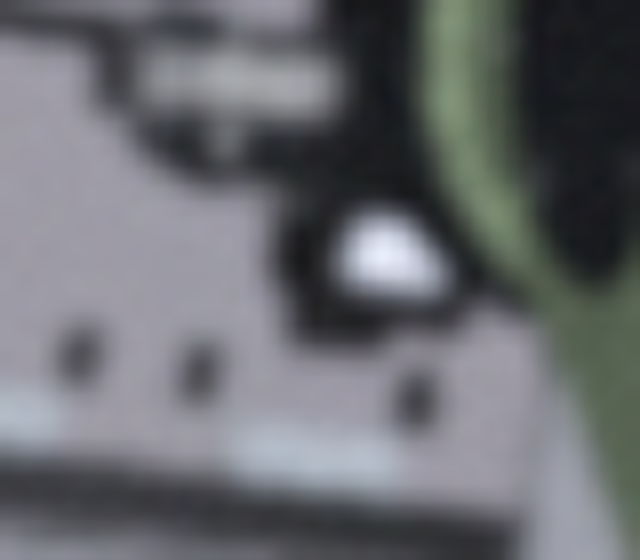

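{"name": "drive_tool", "arguments": {"dp": [[0.8, 1.7, 3], [0.8, 1.8, 6], [0.8, 1.8, 9], [0.8, 1.8, 10], [0.8, 1.8, 10], [0.8, 1.8, 10]], "roll": [0, 0, 0, 0, 0, 0], "grip": [0, 0, 0, 0, 0, 0]}}

```text
t: 26.23
tcp_pos: [500.8, -358.4, 224.4]
tool_rot: [-0.215, -3.133, -0.002]
ft_force: [0.7, 0.5, -0.9]
opening: 29.5
```

Run:
```python
from h import *
p=bay(-62,26+30.4,1.2); p[2]=68; totool(p,BYAW)
f=grab_frame("scene"); save(f,"s26.png",crop=(150,120,220,180),up=11)
t=grab_frame("top"); save(t,"t26.png",crop=(420,195,460,230),up=16)
```

```text
grasp [ 500.6 -358.2   69.4] yaw 172.1 t 26.2333 open 29.5 F [ 0.7  0.5 -0.9] -> dp [ 0.  -0.   1.4] roll 0.0
```

View pics/s26.png

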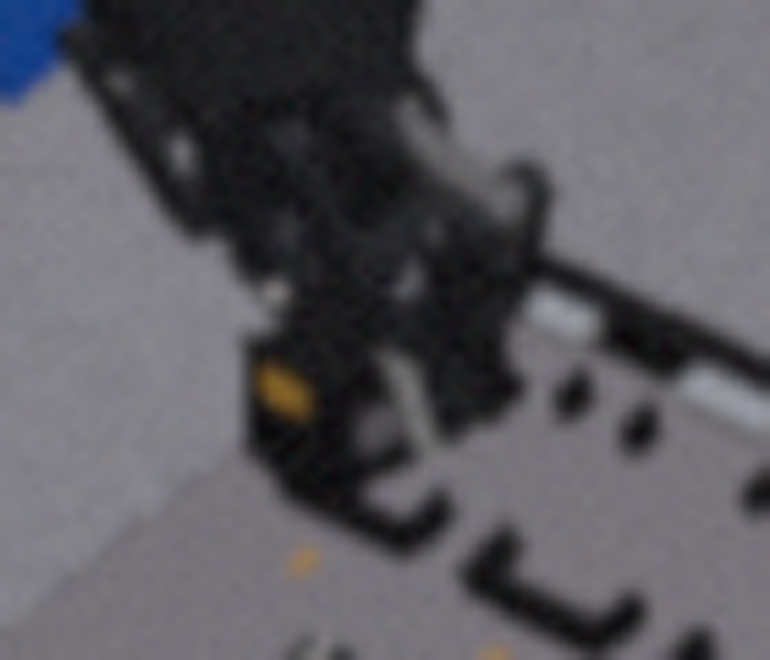

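View pics/t26.png

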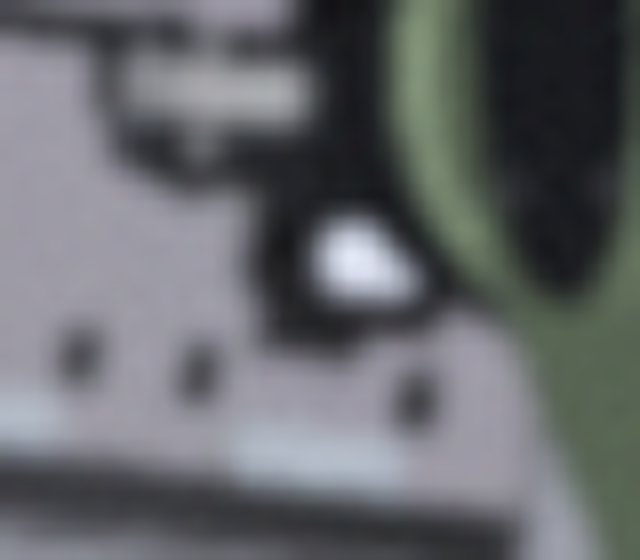

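{"name": "drive_tool", "arguments": {"dp": [[0, 0, 1], [0, 0, 2], [0, 0, 2], [0, 0, 2]], "roll": [0, 0, 0, 0], "grip": [0, 0, 0, 0]}}

```text
t: 26.67
tcp_pos: [500.8, -358.5, 222.6]
tool_rot: [-0.215, -3.133, -0.002]
ft_force: [0.2, 0.4, -0.7]
opening: 29.2
```

{"name": "drive_tool", "arguments": {"dp": [[0, 0, 1], [0, 0, 1.5], [0, 0, 1.5], [0, 0, 1.5]], "roll": [0, 0, 0, 0], "grip": [0, 0, 0, 0]}}

```text
t: 27.0
tcp_pos: [500.8, -358.5, 221.0]
tool_rot: [-0.215, -3.133, -0.002]
ft_force: [-0.0, -0.2, -1.3]
opening: 29.5
```

{"name": "drive_tool", "arguments": {"dp": [[0, 0, 1], [0, 0, 1], [0, 0, 1]], "roll": [0, 0, 0], "grip": [0, 0, 0]}}

```text
t: 27.25
tcp_pos: [500.8, -358.5, 220.0]
tool_rot: [-0.215, -3.133, -0.002]
ft_force: [-0.1, -0.0, -2.0]
opening: 29.3
```

{"name": "drive_tool", "arguments": {"dp": [[0, 0, 1], [0, 0, 1], [0, 0, 1]], "roll": [0, 0, 0], "grip": [0, 0, 0]}}

```text
t: 27.5
tcp_pos: [500.9, -358.5, 219.2]
tool_rot: [-0.215, -3.133, -0.002]
ft_force: [0.1, 0.9, 3.8]
opening: 29.4
```

{"name": "drive_tool", "arguments": {"dp": [[0, 0, 1], [0, 0, 1], [0, 0, 1]], "roll": [0, 0, 0], "grip": [0, 0, 0]}}

```text
t: 27.75
tcp_pos: [501.1, -358.4, 218.7]
tool_rot: [-0.215, -3.134, -0.001]
ft_force: [-1.7, 0.9, 9.8]
opening: 29.6
```

{"name": "drive_tool", "arguments": {"dp": [[0, 0, -1], [0, 0, -2], [4, 0, -2], [8, 0, -2], [12, 0, -2], [16, 0, -2], [18, 0, -2], [18, 0, -2], [18, 0, -2]], "roll": [0, 0, 0, 0, 0, 0, 0, 0, 0], "grip": [0, 0, 0, 0, 0, 0, 0, 0, 0]}}

```text
t: 28.5
tcp_pos: [483.2, -356.0, 220.8]
tool_rot: [-0.215, -3.134, -0.001]
ft_force: [0.2, 0.1, -1.3]
opening: 29.5
```

Run:
```python
from h import *
p=bay(-62,3+30.4,1.2); p[2]=66; totool(p,BYAW)
f=grab_frame("scene"); save(f,"s27.png",crop=(150,120,220,180),up=11)
t=grab_frame("top"); save(t,"t27.png",crop=(420,195,460,230),up=16)
```

```text
grasp [ 483.2 -355.9   65.8] yaw 172.1 t 28.5 open 29.5 F [ 0.2  0.1 -1.3] -> dp [ 5.4  0.1 -0.2] roll 0.0
```

View pics/s27.png

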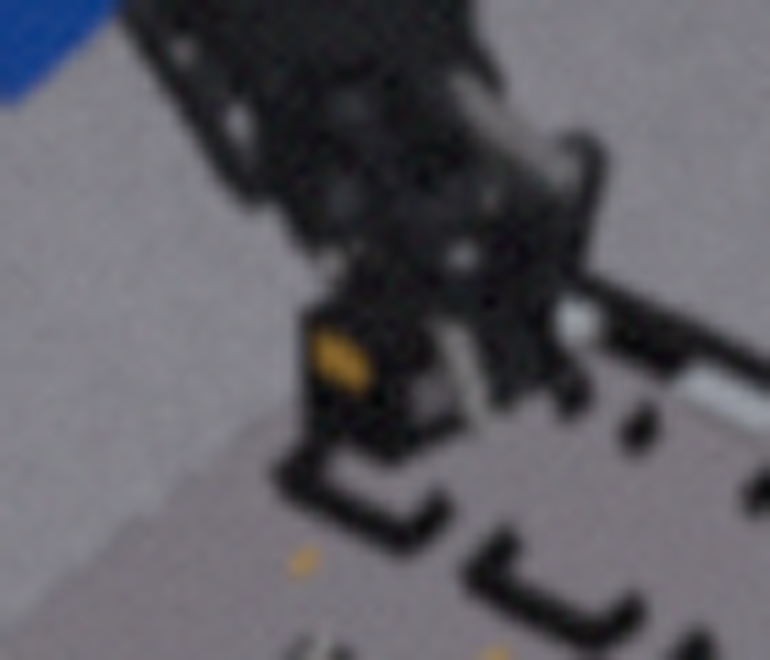

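View pics/t27.png

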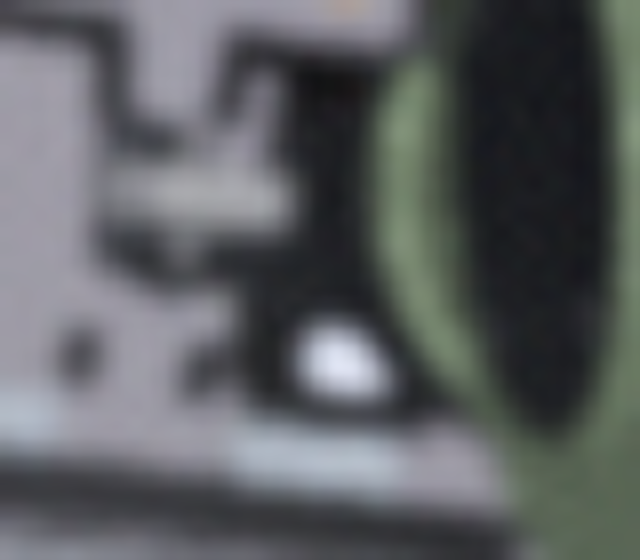

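{"name": "drive_tool", "arguments": {"dp": [[2, 0, 0], [4, 0, 0], [4, 0, 0], [4, 0, 0]], "roll": [0, 0, 0, 0], "grip": [0, 0, 0, 0]}}

```text
t: 28.93
tcp_pos: [479.3, -355.4, 220.8]
tool_rot: [-0.215, -3.134, -0.001]
ft_force: [0.3, -0.5, -1.4]
opening: 29.2
```

{"name": "drive_tool", "arguments": {"dp": [[1, 0, 0], [2, 0, 0], [2, 0, 0], [2, 0, 0]], "roll": [0, 0, 0, 0], "grip": [0, 0, 0, 0]}}

```text
t: 29.27
tcp_pos: [477.6, -355.2, 220.9]
tool_rot: [0.215, 3.133, 0.001]
ft_force: [3.7, -1.0, -1.6]
opening: 29.5
```

{"name": "drive_tool", "arguments": {"dp": [[-0.5, 0, 0.5], [-0.7, 0, 1], [-0.7, 0, 1], [-0.7, 0, 1], [-0.7, 0, 1], [-0.7, 0, 1], [-0.7, 0, 1]], "roll": [0, 0, 0, 0, 0, 0, 0], "grip": [0, 0, 34, 40, 46, 46, 46]}}

```text
t: 29.85
tcp_pos: [478.3, -355.3, 219.9]
tool_rot: [0.215, 3.133, 0.001]
ft_force: [-0.3, 0.8, 0.1]
opening: 46.5
```

Run:
```python
from h import *
s=monitor.observe(); print(s["ft_force"],s["opening"],s["tcp_pos"])
f=grab_frame("scene"); save(f,"s28.png",crop=(150,120,220,180),up=11)
t=grab_frame("top"); save(t,"t28.png",crop=(420,195,460,230),up=16)
```

```text
[-0.28297504  0.78188549  0.06571982] 46.4708511071839 [ 478.28662608 -355.26303501  219.93170231]
```

View pics/s28.png

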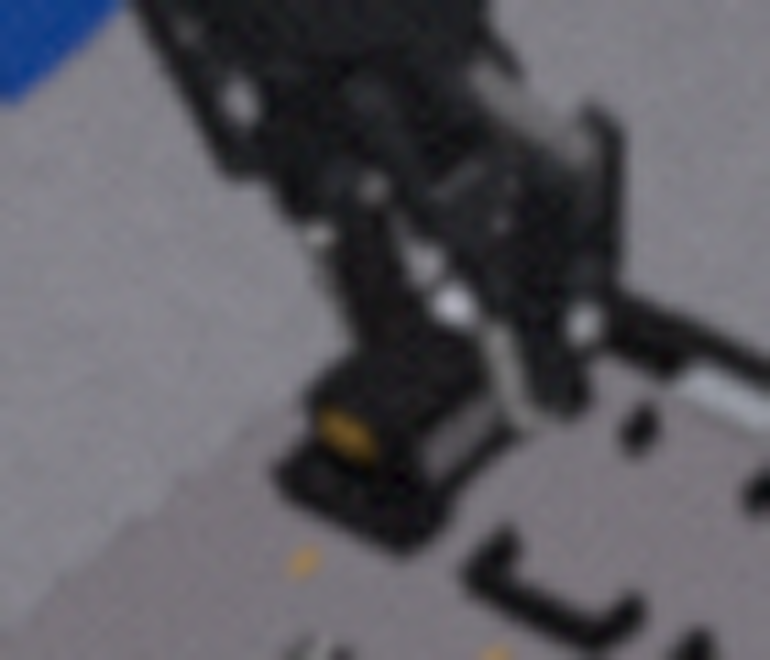

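View pics/t28.png

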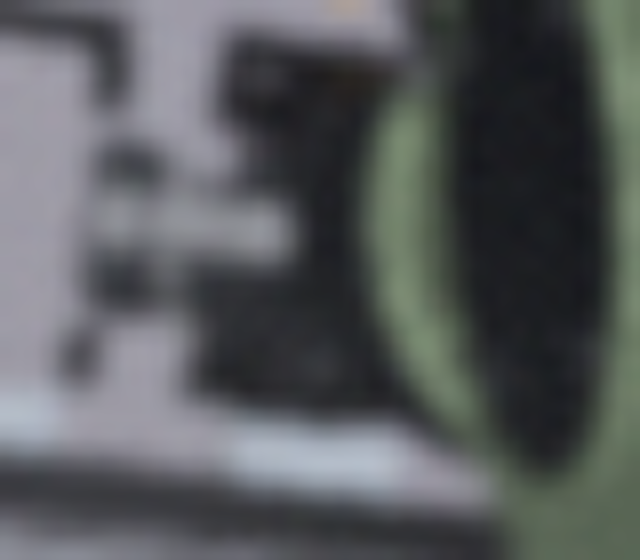

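{"name": "drive_tool", "arguments": {"dp": [[0, 0, -10], [0, 0, -35], [-15, 0, -60], [-26, 0, -60], [-26, 0, -60], [-26, 0, -60], [-26, 0, -60]], "roll": [0, 0, 0, 0, 0, 0, 0], "grip": [46, 46, 46, 0, 0, 0, 0]}}

```text
t: 30.53
tcp_pos: [503.5, -358.8, 279.8]
tool_rot: [-0.215, -3.134, -0.001]
ft_force: [0.4, -0.1, -0.1]
opening: 0.2
```

Run:
```python
from h import *
p=bay(-62,64,0); p[2]=83; totool(p,BYAW)
f=grab_frame("scene"); 
g=bay(-62,45.5,0); g[2]=47
overlay(f,g,np.radians(BYAW),0,"s29.png",(150,120,220,180),11,off=0,dz=0)
t=grab_frame("top"); save(t,"t29.png",crop=(420,195,460,230),up=16)
```

```text
grasp [ 503.5 -358.7  124.8] yaw 172.1 t 30.5333 open 0.2 F [ 0.4 -0.1 -0.1] -> dp [-4.7 -1.2 41.8] roll 0.0
```

View pics/s29.png

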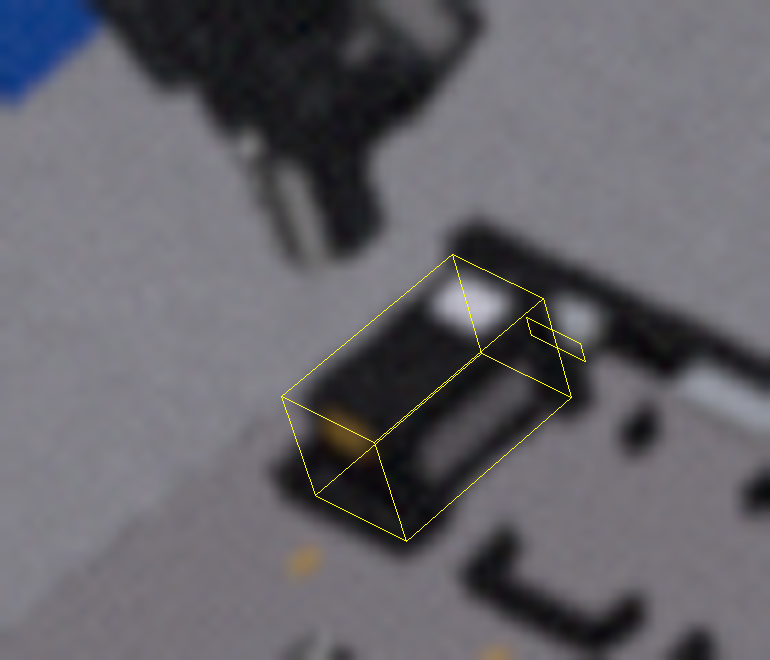

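View pics/t29.png

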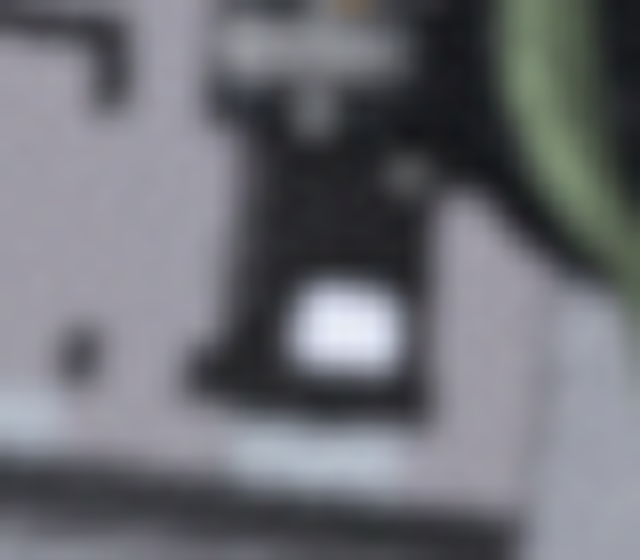

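{"name": "drive_tool", "arguments": {"dp": [[-4, -1, 20], [-4, -1, 35], [-4, -1, 40], [-4, -1, 42], [-4, -1, 43], [-4, -1, 44], [-4, -1, 45], [-4, -1, 45]], "roll": [0, 0, 0, 0, 0, 0, 0, 0], "grip": [0, 0, 0, 0, 0, 0, 0, 0]}}

```text
t: 31.3
tcp_pos: [507.3, -360.3, 237.4]
tool_rot: [0.216, 3.133, -0.0]
ft_force: [-11.3, 5.3, 38.4]
opening: -0.1
```

{"name": "drive_tool", "arguments": {"dp": [[0, 0, -30], [0, 0, -70], [0, 0, -70], [0, 0, -70]], "roll": [0, 0, 0, 0], "grip": [0, 45, 45, 45]}}

```text
t: 31.63
tcp_pos: [507.3, -360.4, 309.8]
tool_rot: [0.216, 3.13, -0.003]
ft_force: [1.1, -0.1, -0.3]
opening: 36.0
```

Run:
```python
from h import *
p=rk([[-1,81,150]])[0]; totool(p,94.47)
t=grab_frame("top"); save(t,"t30.png",crop=(215,110,475,250),up=3)
f=grab_frame("scene"); save(f,"s30.png",crop=(120,100,420,300),up=2.6)
```

```text
grasp [ 507.9 -360.8  154.8] yaw 172.1 t 31.6333 open 36.0 F [ 1.1 -0.1 -0.3] -> dp [ 29.  554.    3.7] roll 1.355
```

View pics/s30.png

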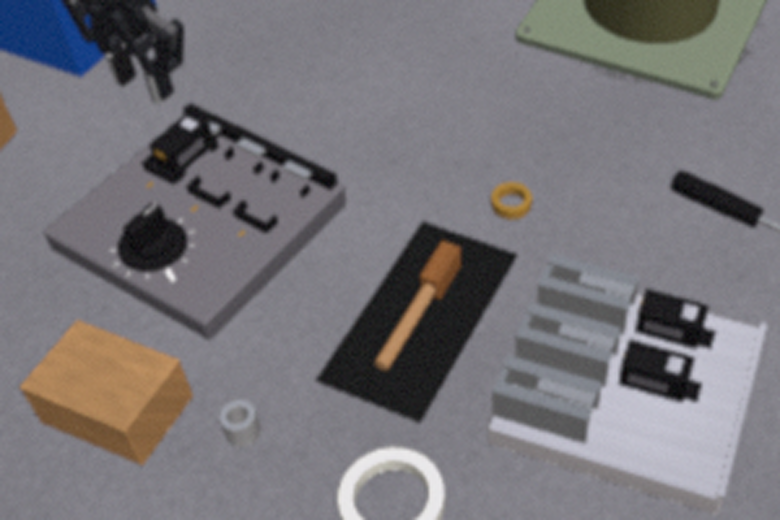

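{"name": "drive_tool", "arguments": {"dp": [[2, 35, 0], [4, 70, 0], [6, 105, 0], [8, 140, 0], [9, 175, 0], [11, 210, 0], [13, 245, 0], [15, 280, 0], [17, 315, 0], [18, 350, 0], [20, 385, 1], [22, 420, 2], [24, 455, 2], [26, 490, 3], [28, 525, 4], [29, 554, 4], [29, 554, 4], [29, 554, 4], [29, 554, 4], [29, 554, 4]], "roll": [0.05, 0.14, 0.23, 0.32, 0.41, 0.5, 0.59, 0.68, 0.77, 0.86, 0.95, 1.04, 1.13, 1.22, 1.3, 1.355, 1.355, 1.355, 1.355, 1.355], "grip": [45, 45, 45, 45, 45, 45, 45, 45, 45, 45, 45, 45, 45, 45, 45, 45, 45, 45, 45, 45]}}

```text
t: 33.4
tcp_pos: [554.4, 191.3, 302.8]
tool_rot: [2.134, 2.305, -0.002]
ft_force: [0.5, 0.3, 0.0]
opening: 45.1
```

Run:
```python
from h import *
p=rk([[-1,81,55]])[0]; totool(p,94.47)
f=grab_frame("scene"); save(f,"s31.png",crop=(290,180,430,300),up=5)
```

```text
grasp [554.4 191.1 147.8] yaw 94.4 t 33.4 open 45.1 F [0.5 0.3 0. ] -> dp [ 0.9  1.  92.8] roll -0.001
```

View pics/s31.png

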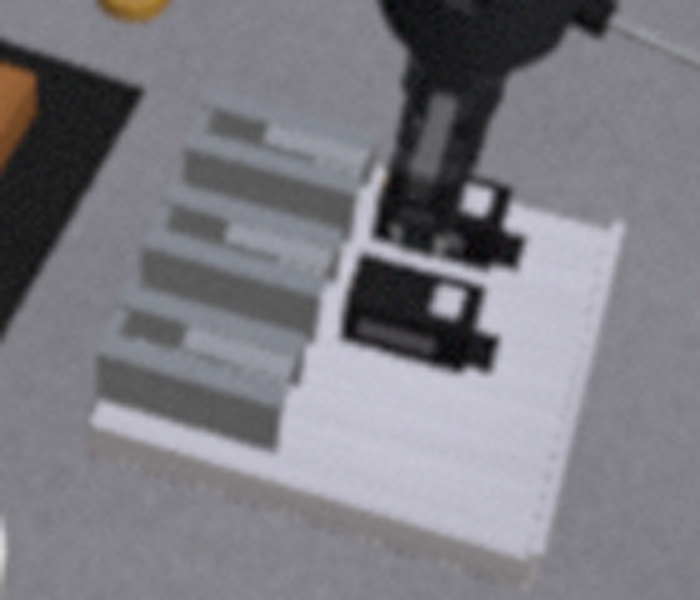

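{"name": "drive_tool", "arguments": {"dp": [[1, 1, 35], [1, 1, 70], [1, 1, 88], [1, 1, 93], [1, 1, 93], [1, 1, 93], [1, 1, 93], [1, 1, 93], [1, 1, 93], [1, 1, 93], [1, 1, 93], [1, 1, 93]], "roll": [0, 0, 0, 0, 0, 0, 0, 0, 0, 0, 0, 0], "grip": [45, 45, 45, 45, 45, 45, 0, 0, 0, 0, 0, 0], "grip_force": 40}}

```text
t: 34.45
tcp_pos: [555.7, 192.2, 211.6]
tool_rot: [2.133, 2.304, 0.002]
ft_force: [-0.6, -1.0, 7.1]
opening: 29.4
```

Run:
```python
from h import *
s=monitor.observe(); g=np.array(s["tcp_pos"])-[0,0,155]; print(np.round((g-[*RACK,0])@rot(RY),1))
totool(rk([[-1,187.5,52]])[0],94.47)
```

```text
[-0.6 81.2 56.6]
grasp [556.  192.1  56.6] yaw 94.4 t 34.45 open 29.4 F [-0.6 -1.   7.1] -> dp [106.4  -0.9   4.5] roll -0.001
```

{"name": "drive_tool", "arguments": {"dp": [[0, 0, -12], [0, 0, -25], [25, 0, -25], [55, 0, -25], [85, 0, -25], [106, 0, -25], [106, 0, -25], [106, 0, -25], [106, 0, -16], [106, 0, -10], [106, 0, -7], [106, 0, -5], [106, 0, -3], [106, 0, -1], [106, 0, 1], [106, 0, 3], [106, 0, 4.5], [106, 0, 5.5], [106, 0, 5.5]], "roll": [0, 0, 0, 0, 0, 0, 0, 0, 0, 0, 0, 0, 0, 0, 0, 0, 0, 0, 0], "grip": [0, 0, 0, 0, 0, 0, 0, 0, 0, 0, 0, 0, 0, 0, 0, 0, 0, 0, 0], "grip_force": 25}}

```text
t: 36.03
tcp_pos: [547.2, 300.0, 207.7]
tool_rot: [-2.133, -2.305, -0.009]
ft_force: [-9.5, 13.3, 25.4]
opening: 29.4
```

{"name": "drive_tool", "arguments": {"dp": [[0, 0, 0], [0, 0, -15], [0, 0, -40], [0, 0, -40], [0, 0, -40], [0, 0, -40]], "roll": [0, 0, 0, 0, 0, 0], "grip": [0, 0, 0, 0, 0, 0], "grip_force": 40}}

```text
t: 36.53
tcp_pos: [547.1, 299.3, 247.2]
tool_rot: [-2.133, -2.305, -0.008]
ft_force: [0.6, 1.1, -2.1]
opening: 29.4
```

Run:
```python
from h import *
s=monitor.observe(); R=Ro.from_rotvec(s["tool_rot"]).as_matrix(); g=np.array(s["tcp_pos"])+R@[0,0,155.]; print(g,np.degrees(yaw(s)),s["ft_force"],s["opening"])
f=grab_frame("scene"); c=proj(f,g)[0].astype(int); print(c); c0,r0=c[0]-25,c[1]-22; save(f,"s32.png",crop=(c0,r0,c0+50,r0+45),up=14)
pickle.dump((f,g,c0,r0,yaw(s)),open("f32.pkl","wb"))
```

```text
[547.53575459 300.04652993  92.15436851] 94.41649628183845 [ 0.60074575  1.13923657 -2.11136035] 29.44809990097199
[422 244]
```

View pics/s32.png

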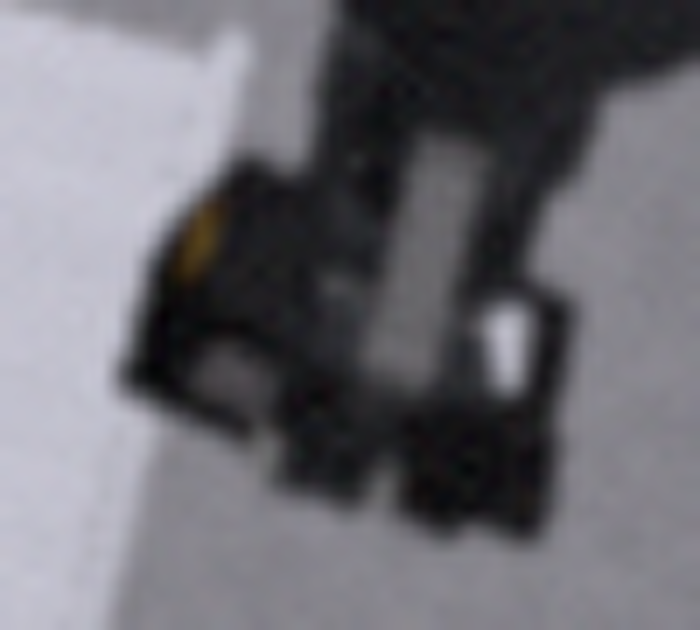

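Run:
```python
from h import *
f,g,c0,r0,yw=pickle.load(open("f32.pkl","rb"))
px=lambda a,b: (c0+(a+.5)/14-.5-1.3,r0+(b+.5)/14-.5+.7)
obs=[((-30,-15,-17),px(122,380)),((-30,15,17),px(250,162)),((42,-9,-17),px(533,540)),((30,15,17),px(572,302)),((30,-15,-17),px(440,535))]
x,r=fitpack(f,obs,yw,g); print(x,np.degrees(x[2]),r.tolist())
for th in (10,12,15,18,20):
    P=proj(f,packmodel(g,yw,np.radians(th),0,5)); sl=lambda a,b:(b-a)[1]/(b-a)[0]
    print(th,np.round([sl(P[0],P[8]),sl(P[3],P[7]),sl(P[0],P[4])],3))
print([(540-380)/(533-122),(302-162)/(572-250),(535-380)/(440-122)])
p=bay(0,26+30.4,1.2); p[2]=140; totool(p,BYAW)
```

```text
[0.70027678 8.47123644 0.28645837 0.        ] 16.412855394104923 [[-0.8, 0.2], [-0.3, -2.0], [-0.6, 0.5], [1.2, -0.3], [0.7, 0.8]]
10 [0.323 0.396 0.399]
12 [0.345 0.421 0.423]
15 [0.38  0.461 0.46 ]
18 [0.416 0.502 0.499]
20 [0.441 0.531 0.526]
[0.38929440389294406, 0.43478260869565216, 0.48742138364779874]
grasp [547.4 300.1  91.9] yaw 94.4 t 36.5833 open 29.3 F [ 1.1 -0.4 -1.5] -> dp [-592.   -84.1  -50.8] roll -1.356
```

{"name": "drive_tool", "arguments": {"dp": [[0, 0, -25], [-15, -2, -47], [-50, -7, -48], [-85, -12, -48], [-120, -17, -48], [-155, -22, -48], [-190, -27, -48], [-225, -32, -49], [-260, -37, -49], [-295, -42, -49], [-330, -47, -49], [-365, -52, -49], [-400, -57, -50], [-435, -62, -50], [-470, -67, -50], [-505, -72, -50], [-540, -77, -50], [-570, -81, -50], [-592, -84, -50], [-592, -84, -50]], "roll": [0, -0.02, -0.1, -0.19, -0.28, -0.37, -0.46, -0.55, -0.64, -0.73, -0.82, -0.91, -1.0, -1.08, -1.16, -1.24, -1.3, -1.356, -1.356, -1.356], "grip": [0, 0, 0, 0, 0, 0, 0, 0, 0, 0, 0, 0, 0, 0, 0, 0, 0, 0, 0, 0]}}

```text
t: 38.25
tcp_pos: [507.3, -302.4, 292.7]
tool_rot: [0.225, 3.133, 0.005]
ft_force: [0.3, -0.1, -2.8]
opening: 29.5
```

{"name": "drive_tool", "arguments": {"dp": [[0, 0, 0], [0, 0, 0], [0, 0, 0]], "roll": [0, 0, 0], "grip": [0, 0, 0]}}

```text
t: 38.5
tcp_pos: [507.4, -301.7, 292.4]
tool_rot: [-0.224, -3.133, -0.006]
ft_force: [-0.2, -0.1, -2.6]
opening: 29.7
```

Run:
```python
from h import *
p=bay(0,26+30.4,1.2); p[2]=80; totool(p,BYAW)
f=grab_frame("scene"); save(f,"s33.png",crop=(130,80,260,200),up=6)
```

```text
grasp [ 507.4 -301.1  137.4] yaw 171.8 t 38.5 open 29.7 F [-0.2 -0.1 -2.6] -> dp [-1.2  4.2 57.4] roll -0.005
```

View pics/s33.png

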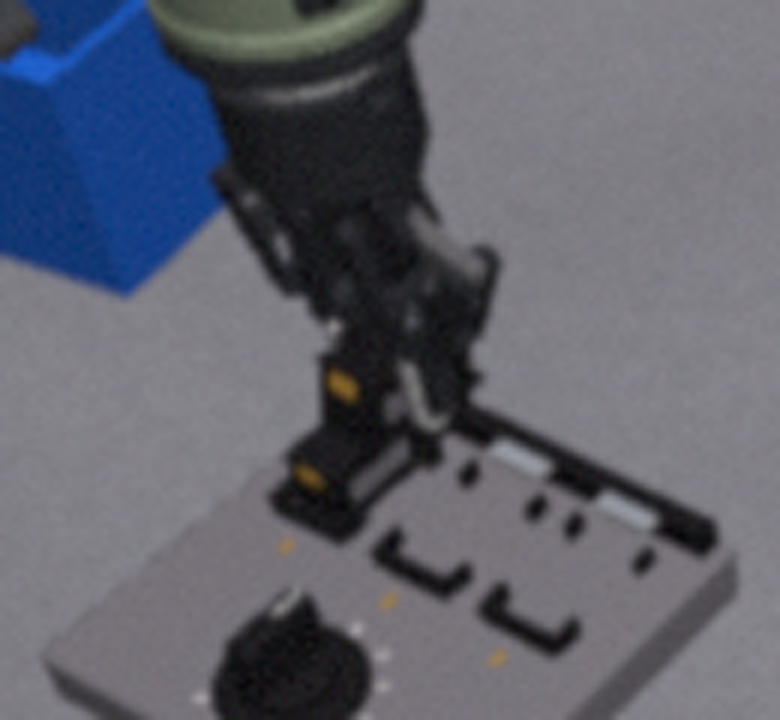

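{"name": "drive_tool", "arguments": {"dp": [[-1.2, 4.2, 20], [-1.2, 4.2, 40], [-1.2, 4.2, 57], [-1.2, 4.2, 64], [-1.2, 4.2, 67], [-1.2, 4.2, 67], [-1.2, 4.2, 67]], "roll": [-0.005, -0.005, -0.005, -0.005, -0.005, -0.005, -0.005], "grip": [0, 0, 0, 0, 0, 0, 0]}}

```text
t: 39.13
tcp_pos: [509.6, -297.1, 226.4]
tool_rot: [0.215, 3.133, 0.006]
ft_force: [0.2, 0.4, -1.2]
opening: 29.5
```

Run:
```python
from h import *
p=bay(0,26+30.4,1.2); p[2]=68; totool(p,BYAW)
f=grab_frame("scene"); save(f,"s34.png",crop=(160,120,230,180),up=11)
t=grab_frame("top"); save(t,"t34.png",crop=(395,190,455,230),up=12)
```

```text
grasp [ 509.8 -296.6   71.4] yaw 172.2 t 39.1333 open 29.5 F [ 0.2  0.4 -1.2] -> dp [ 0.6 -0.4  3.4] roll 0.0
```

View pics/s34.png

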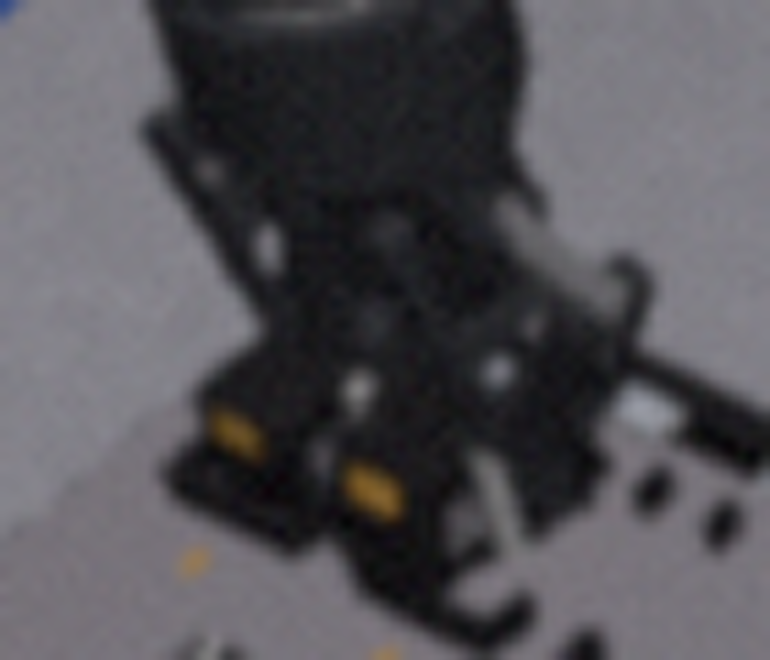

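View pics/t34.png

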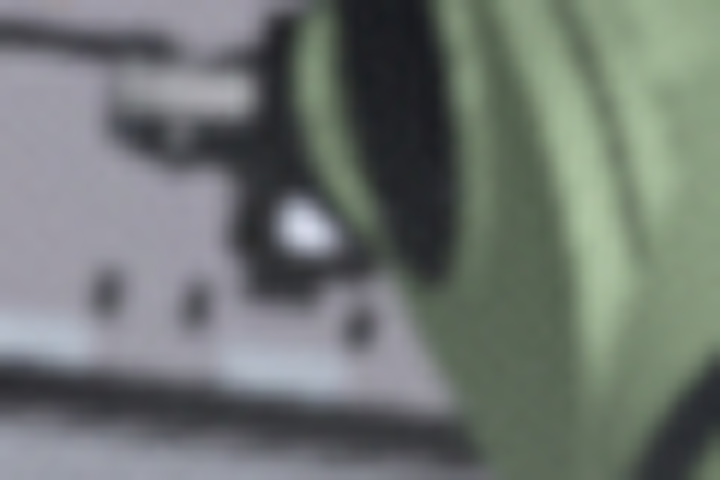

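{"name": "drive_tool", "arguments": {"dp": [[0.5, 0.5, 2], [0.5, 0.5, 4], [0.5, 0.5, 5], [0.5, 0.5, 5], [0.5, 0.5, 5]], "roll": [0, 0, 0, 0, 0], "grip": [0, 0, 0, 0, 0]}}

```text
t: 39.65
tcp_pos: [509.1, -296.7, 221.5]
tool_rot: [0.215, 3.133, 0.005]
ft_force: [0.0, 0.5, -2.3]
opening: 29.2
```

{"name": "drive_tool", "arguments": {"dp": [[0, 0, 1], [0, 0, 1], [0, 0, 1]], "roll": [0, 0, 0], "grip": [0, 0, 0]}}

```text
t: 39.9
tcp_pos: [509.1, -296.7, 220.4]
tool_rot: [0.215, 3.133, 0.005]
ft_force: [-0.2, 0.3, -1.3]
opening: 29.4
```

{"name": "drive_tool", "arguments": {"dp": [[0, 0, 1], [0, 0, 1], [0, 0, 1]], "roll": [0, 0, 0], "grip": [0, 0, 0]}}

```text
t: 40.15
tcp_pos: [509.1, -296.7, 219.4]
tool_rot: [0.215, 3.133, 0.005]
ft_force: [-0.2, 0.1, -2.0]
opening: 29.4
```

{"name": "drive_tool", "arguments": {"dp": [[0, 0, 1], [0, 0, 1], [0, 0, 1]], "roll": [0, 0, 0], "grip": [0, 0, 0]}}

```text
t: 40.4
tcp_pos: [509.1, -296.7, 218.4]
tool_rot: [0.215, 3.133, 0.005]
ft_force: [-0.5, 0.3, -2.3]
opening: 29.2
```

{"name": "drive_tool", "arguments": {"dp": [[0, 0, 1], [0, 0, 1], [0, 0, 1]], "roll": [0, 0, 0], "grip": [0, 0, 0]}}

```text
t: 40.65
tcp_pos: [509.2, -296.7, 217.7]
tool_rot: [0.215, 3.133, 0.005]
ft_force: [-0.7, 0.5, 4.9]
opening: 29.0
```

{"name": "drive_tool", "arguments": {"dp": [[0, 0, -1], [0, 0, -1.5], [4, 0, -1.5], [8, 0, -1.5], [12, 0, -1.5], [16, 0, -1.5], [19, 0, -1.5], [19, 0, -1.5], [19, 0, -1.5]], "roll": [0, 0, 0, 0, 0, 0, 0, 0, 0], "grip": [0, 0, 0, 0, 0, 0, 0, 0, 0]}}

```text
t: 41.4
tcp_pos: [490.3, -294.1, 219.2]
tool_rot: [0.216, 3.133, 0.005]
ft_force: [-0.6, -0.4, -2.2]
opening: 29.3
```

{"name": "drive_tool", "arguments": {"dp": [[1, 0, 0], [2, 0, 0], [2, 0, 0], [2, 0, 0]], "roll": [0, 0, 0, 0], "grip": [0, 0, 0, 0]}}

```text
t: 41.73
tcp_pos: [488.9, -293.9, 219.4]
tool_rot: [0.215, 3.131, 0.005]
ft_force: [5.5, -1.0, -1.9]
opening: 29.3
```

Run:
```python
from h import *
p=bay(0,3+30.4,1.2); p[2]=64.5; totool(p,BYAW)
f=grab_frame("scene"); save(f,"s35.png",crop=(160,120,230,180),up=11)
t=grab_frame("top"); save(t,"t35.png",crop=(395,190,455,230),up=12)
```

```text
grasp [ 489.5 -293.4   64.5] yaw 172.1 t 41.7333 open 29.3 F [ 5.5 -1.  -1.9] -> dp [ 3.1 -0.7 -0.1] roll 0.0
```

View pics/t35.png

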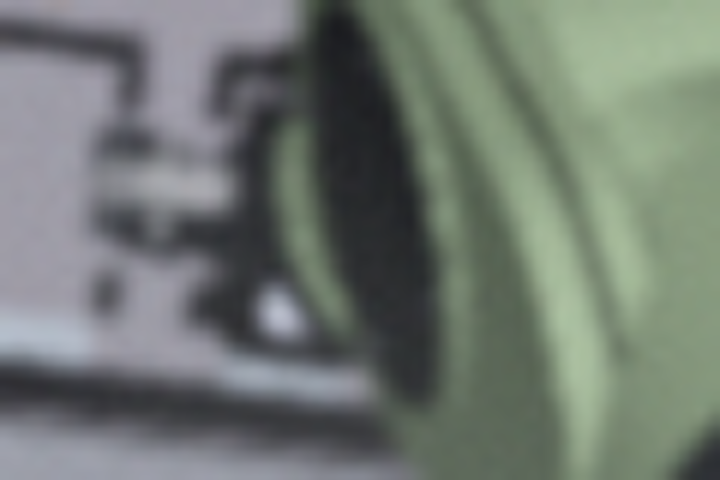

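{"name": "drive_tool", "arguments": {"dp": [[0, 0, 1], [0, 0, 1], [1, 0, 1], [2, 0, 1], [2, 0, 1]], "roll": [0, 0, 0, 0, 0], "grip": [0, 0, 0, 0, 0]}}

```text
t: 42.25
tcp_pos: [488.0, -293.7, 218.9]
tool_rot: [0.214, 3.127, 0.005]
ft_force: [12.3, -3.9, -4.1]
opening: 29.0
```

View pics/s35.png

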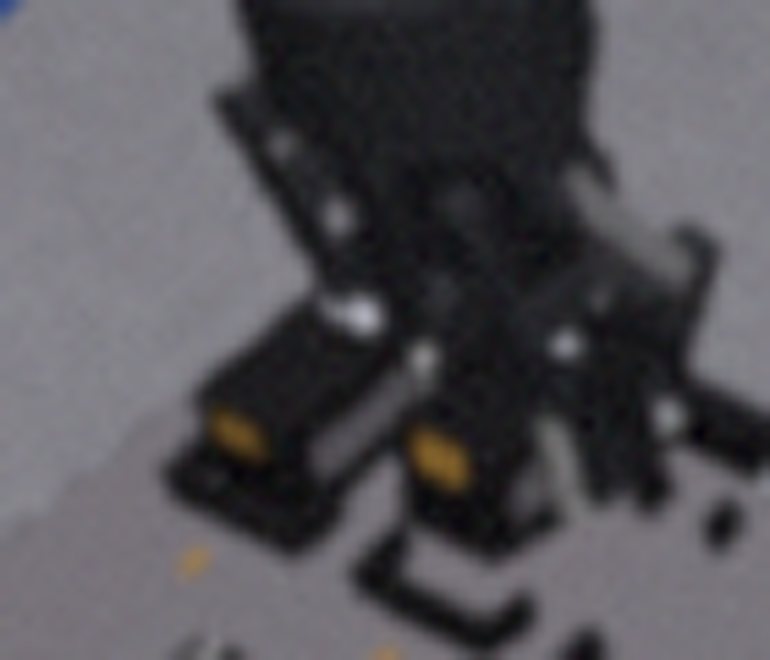

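{"name": "drive_tool", "arguments": {"dp": [[-1, 0, 0], [-1.5, 0, 0.3], [-1.5, 0, 0.3], [-1.5, 0, 0.3], [-1.5, 0, 0.3], [-1.5, 0, 0.3], [-1.5, 0, 0.3], [-1.5, 0, -10], [-1.5, 0, -35], [-20, 0, -60], [-28, 0, -60], [-28, 0, -60], [-28, 0, -60], [-28, 0, -60]], "roll": [0, 0, 0, 0, 0, 0, 0, 0, 0, 0, 0, 0, 0, 0], "grip": [0, 0, 34, 40, 46, 46, 46, 46, 46, 46, 0, 0, 0, 0]}}

```text
t: 43.42
tcp_pos: [514.6, -297.6, 278.7]
tool_rot: [0.214, 3.128, 0.005]
ft_force: [0.1, -0.5, 0.4]
opening: 0.3
```

Run:
```python
from h import *
p=bay(0,64,0); p[2]=83; totool(p,BYAW)
f=grab_frame("scene"); save(f,"s36.png",crop=(150,110,230,180),up=9)
t=grab_frame("top"); save(t,"t36.png",crop=(395,180,465,230),up=11)
```

```text
grasp [ 515.6 -297.2  123.7] yaw 172.2 t 43.4167 open 0.3 F [ 0.1 -0.5  0.4] -> dp [-0.8 -1.9 40.7] roll 0.0
```

View pics/s36.png

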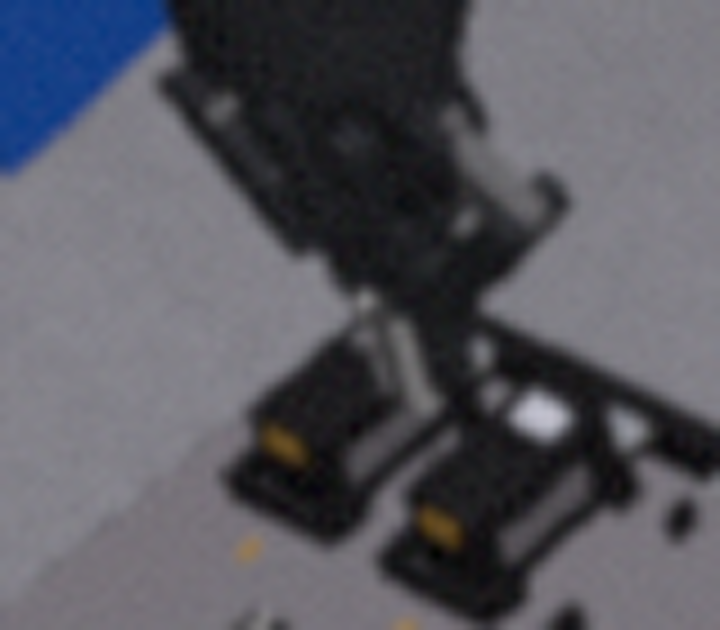

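View pics/t36.png

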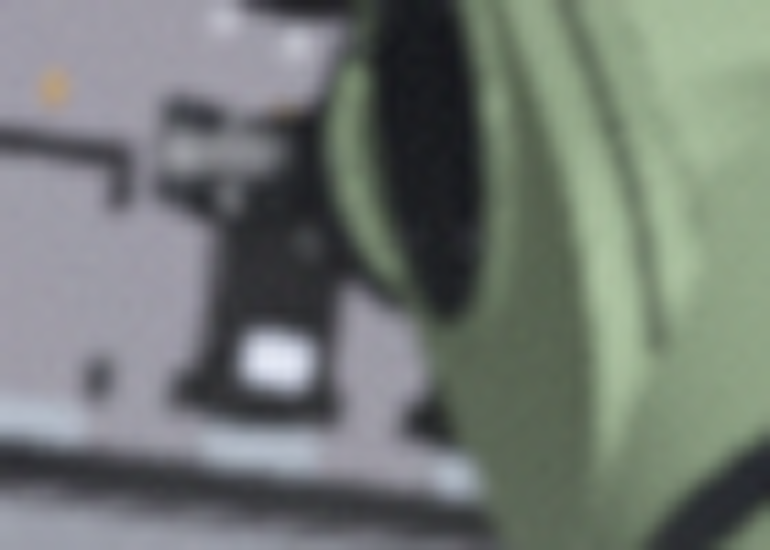

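{"name": "drive_tool", "arguments": {"dp": [[-1, -1, 20], [-1, -1, 35], [-1, -1, 39], [-1, -1, 40.5], [-1, -1, 41.5], [-1, -1, 42], [-1, -1, 42], [-1, -1, 42]], "roll": [0, 0, 0, 0, 0, 0, 0, 0], "grip": [0, 0, 0, 0, 0, 0, 0, 0]}}

```text
t: 44.18
tcp_pos: [515.8, -298.6, 237.5]
tool_rot: [0.214, 3.128, 0.005]
ft_force: [-3.4, 1.4, 7.3]
opening: 0.2
```

{"name": "drive_tool", "arguments": {"dp": [[0, 0, -30], [0, 0, -70], [0, 0, -70], [0, 0, -70], [0, 0, -70]], "roll": [0, 0, 0, 0, 0], "grip": [0, 45, 45, 45, 45]}}

```text
t: 44.6
tcp_pos: [515.1, -298.9, 307.8]
tool_rot: [0.215, 3.128, 0.004]
ft_force: [-0.1, -0.4, -0.7]
opening: 44.6
```

Run:
```python
from h import *
p=rk([[-61.3,80.5,150]])[0]; totool(p,94.47)
f=grab_frame("scene"); save(f,"s37.png",crop=(120,100,420,300),up=2.6)
```

```text
grasp [ 516.1 -298.5  152.8] yaw 172.1 t 44.6 open 44.6 F [-0.1 -0.4 -0.7] -> dp [ 87.1 477.9   3.7] roll 1.356
```

View pics/s37.png

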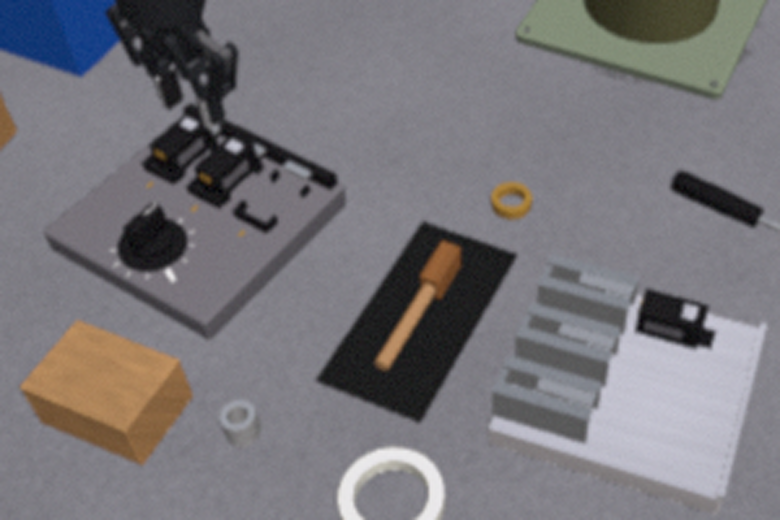

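{"name": "drive_tool", "arguments": {"dp": [[6, 34, 0], [12, 68, 0], [18, 102, 0], [25, 136, 0], [31, 170, 0], [37, 204, 0], [43, 238, 0], [50, 272, 1], [56, 306, 2], [62, 340, 2], [68, 374, 3], [75, 408, 3], [81, 442, 4], [87, 478, 4], [87, 478, 4], [87, 478, 4], [87, 478, 4], [87, 478, 4], [87, 478, 4]], "roll": [0.08, 0.18, 0.28, 0.38, 0.48, 0.58, 0.68, 0.78, 0.88, 0.98, 1.08, 1.18, 1.28, 1.356, 1.356, 1.356, 1.356, 1.356, 1.356], "grip": [45, 45, 45, 45, 45, 45, 45, 45, 45, 45, 45, 45, 45, 45, 45, 45, 45, 45, 45]}}

```text
t: 46.23
tcp_pos: [494.4, 185.5, 304.2]
tool_rot: [2.133, 2.303, 0.009]
ft_force: [-0.7, -0.2, 0.2]
opening: 44.8
```

Run:
```python
from h import *
p=rk([[-61.3,80.5,55]])[0]; totool(p,94.47)
f=grab_frame("scene"); save(f,"s38.png",crop=(290,180,430,300),up=5)
```

```text
grasp [495.3 185.9 149.2] yaw 94.4 t 46.2333 open 44.8 F [-0.7 -0.2  0.2] -> dp [ 0.8 -0.6 94.2] roll -0.002
```

View pics/s38.png

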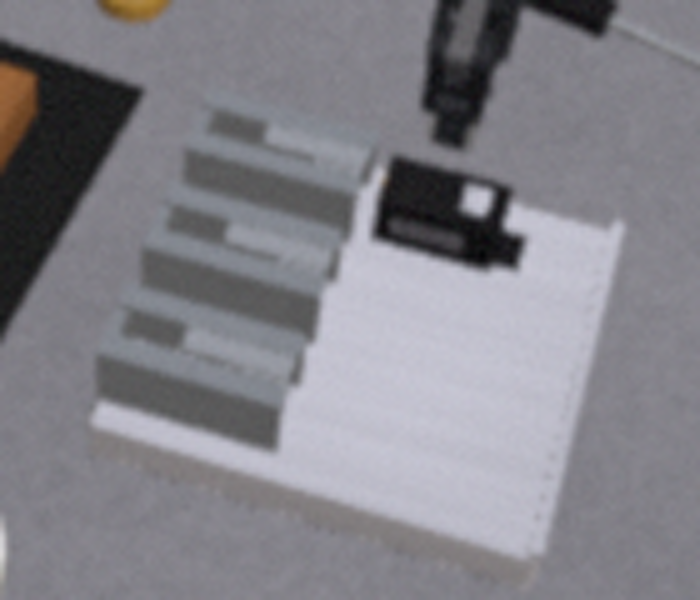

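{"name": "drive_tool", "arguments": {"dp": [[0.8, -0.6, 35], [0.8, -0.6, 70], [0.8, -0.6, 89], [0.8, -0.6, 94.5], [0.8, -0.6, 94.5], [0.8, -0.6, 94.5], [0.8, -0.6, 94.5], [0.8, -0.6, 94.5], [0.8, -0.6, 94.5], [0.8, -0.6, 94.5], [0.8, -0.6, 94.5], [0.8, -0.6, 94.5]], "roll": [0, 0, 0, 0, 0, 0, 0, 0, 0, 0, 0, 0], "grip": [45, 45, 45, 45, 45, 45, 0, 0, 0, 0, 0, 0], "grip_force": 40}}

```text
t: 47.28
tcp_pos: [494.6, 186.6, 211.4]
tool_rot: [2.133, 2.302, 0.012]
ft_force: [-1.2, -0.3, 9.9]
opening: 29.4
```

Run:
```python
from h import *
s=monitor.observe(); g=np.array(s["tcp_pos"])-[0,0,155]; print(np.round((g-[*RACK,0])@rot(RY),1))
totool(rk([[-61.3,187,52]])[0],94.47)
```

```text
[-61.9  80.4  56.4]
grasp [495.8 187.1  56.4] yaw 94.4 t 47.2833 open 29.4 F [-1.2 -0.3  9.9] -> dp [106.2  -0.8   4.6] roll -0.002
```

{"name": "drive_tool", "arguments": {"dp": [[0, 0, -12], [0, 0, -25], [25, 0, -25], [55, 0, -25], [85, 0, -25], [106, 0, -25], [106, 0, -25], [106, 0, -25], [106, 0, -16], [106, 0, -10], [106, 0, -7], [106, 0, -5], [106, 0, -3], [106, 0, -1], [106, 0, 1], [106, 0, 3], [106, 0, 4.5], [106, 0, 6], [106, 0, 6]], "roll": [0, 0, 0, 0, 0, 0, 0, 0, 0, 0, 0, 0, 0, 0, 0, 0, 0, 0, 0], "grip": [0, 0, 0, 0, 0, 0, 0, 0, 0, 0, 0, 0, 0, 0, 0, 0, 0, 0, 0], "grip_force": 25}}

```text
t: 48.87
tcp_pos: [486.1, 294.3, 206.9]
tool_rot: [2.133, 2.305, 0.019]
ft_force: [-9.8, 14.8, 26.9]
opening: 29.2
```

{"name": "drive_tool", "arguments": {"dp": [[0, 0, 0], [0, 0, -15], [0, 0, -40], [0, 0, -40], [0, 0, -40], [0, 0, -40]], "roll": [0, 0, 0, 0, 0, 0], "grip": [0, 0, 0, 0, 0, 0], "grip_force": 40}}

```text
t: 49.37
tcp_pos: [485.7, 293.6, 246.3]
tool_rot: [2.133, 2.305, 0.018]
ft_force: [0.3, -0.6, -1.3]
opening: 29.3
```

Run:
```python
from h import *
s=monitor.observe(); R=Ro.from_rotvec(s["tool_rot"]).as_matrix(); g=np.array(s["tcp_pos"])+R@[0,0,155.]; print(g,np.degrees(yaw(s)),s["ft_force"],s["opening"])
f=grab_frame("scene"); c=proj(f,g)[0].astype(int); print(c); c0,r0=c[0]-25,c[1]-22; save(f,"s39.png",crop=(c0,r0,c0+50,r0+45),up=14)
pickle.dump((f,g,c0,r0,yaw(s)),open("f39.pkl","wb"))
for th in (10,12,15,18,20):
    P=proj(f,packmodel(g,yaw(s),np.radians(th),0,5)); sl=lambda a,b:(b-a)[1]/(b-a)[0]
    print(th,np.round([sl(P[0],P[8]),sl(P[3],P[7]),sl(P[0],P[4])],3))
```

```text
[487.0396163  294.78121605  91.35200547] 94.4296934981882 [ 0.31280342 -0.56076838 -1.3288914 ] 29.25408016029601
[426 224]
10 [0.323 0.393 0.396]
12 [0.346 0.42  0.421]
15 [0.383 0.461 0.461]
18 [0.422 0.505 0.502]
20 [0.449 0.536 0.531]
```

View pics/s39.png

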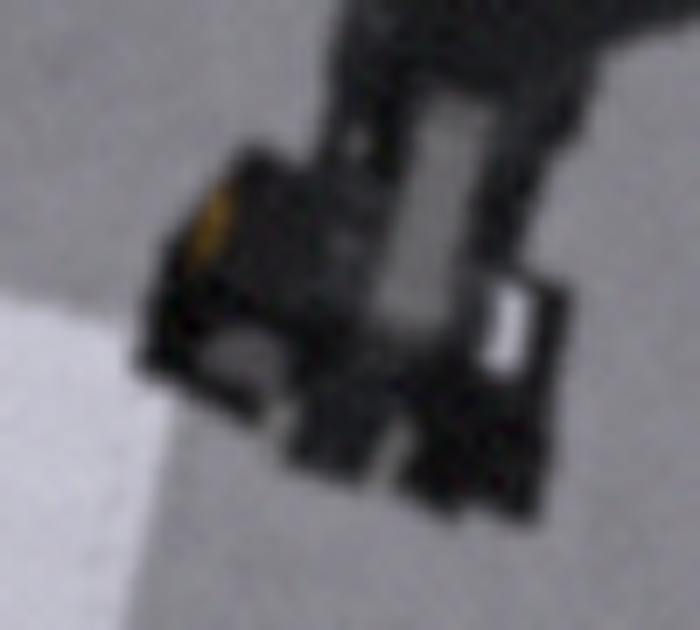

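Run:
```python
from h import *
p=bay(62,26+31,1.5); p[2]=140; totool(p,BYAW)
```

```text
grasp [486.9 294.8  91.1] yaw 94.4 t 49.4167 open 29.8 F [-0.  -0.2 -0.8] -> dp [-530.5   -9.3  -52.5] roll -1.356
```

{"name": "drive_tool", "arguments": {"dp": [[0, 0, -25], [-10, 0, -48], [-45, -1, -48], [-80, -1, -48], [-115, -2, -48], [-150, -3, -49], [-185, -3, -49], [-220, -4, -49], [-255, -5, -50], [-290, -5, -50], [-325, -6, -50], [-360, -7, -51], [-395, -7, -51], [-430, -8, -51], [-465, -8, -52], [-500, -9, -52], [-530, -9, -52], [-530, -9, -52], [-530, -9, -52], [-530, -9, -52]], "roll": [0, -0.02, -0.1, -0.2, -0.3, -0.4, -0.5, -0.6, -0.7, -0.8, -0.9, -1.0, -1.1, -1.18, -1.26, -1.32, -1.356, -1.356, -1.356, -1.356], "grip": [0, 0, 0, 0, 0, 0, 0, 0, 0, 0, 0, 0, 0, 0, 0, 0, 0, 0, 0, 0]}}

```text
t: 51.08
tcp_pos: [517.2, -235.4, 293.8]
tool_rot: [0.215, 3.128, 0.014]
ft_force: [-0.4, 0.6, -2.1]
opening: 29.4
```

{"name": "drive_tool", "arguments": {"dp": [[0, 0, 0], [0, 0, 0], [0, 0, 0]], "roll": [0, 0, 0], "grip": [0, 0, 0]}}

```text
t: 51.33
tcp_pos: [517.3, -234.7, 293.8]
tool_rot: [0.214, 3.128, 0.014]
ft_force: [-0.8, -0.2, -1.0]
opening: 29.4
```

Run:
```python
from h import *
p=bay(62,26+31,1.5); p[2]=70; totool(p,BYAW)
f=grab_frame("scene"); save(f,"s40.png",crop=(130,80,260,200),up=6)
```

```text
grasp [ 518.4 -233.3  138.8] yaw 172.2 t 51.3333 open 29.4 F [-0.8 -0.2 -1. ] -> dp [ 0.3 -2.6 68.8] roll 0.001
```

View pics/s40.png

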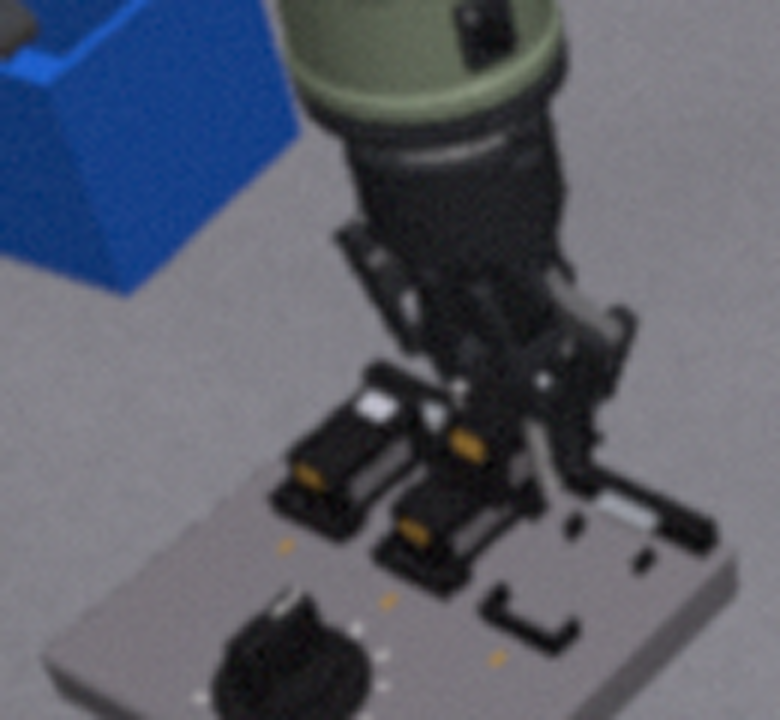

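{"name": "drive_tool", "arguments": {"dp": [[0.3, -2.6, 20], [0.3, -2.6, 40], [0.3, -2.6, 58], [0.3, -2.6, 66], [0.3, -2.6, 68], [0.3, -2.6, 68], [0.3, -2.6, 68]], "roll": [0, 0, 0, 0, 0, 0, 0], "grip": [0, 0, 0, 0, 0, 0, 0]}}

```text
t: 51.97
tcp_pos: [517.4, -236.7, 226.7]
tool_rot: [0.214, 3.127, 0.014]
ft_force: [0.7, -0.3, -0.2]
opening: 29.3
```

Run:
```python
from h import *
p=bay(62,26+31,1.5); p[2]=66; totool(p,BYAW)
f=grab_frame("scene"); save(f,"s41.png",crop=(170,120,240,180),up=11)
t=grab_frame("top"); save(t,"t41.png",crop=(375,190,435,230),up=12)
```

```text
grasp [ 518.7 -235.4   71.7] yaw 172.2 t 51.9667 open 29.3 F [ 0.7 -0.3 -0.2] -> dp [0.5 0.1 5.7] roll 0.001
```

View pics/t41.png

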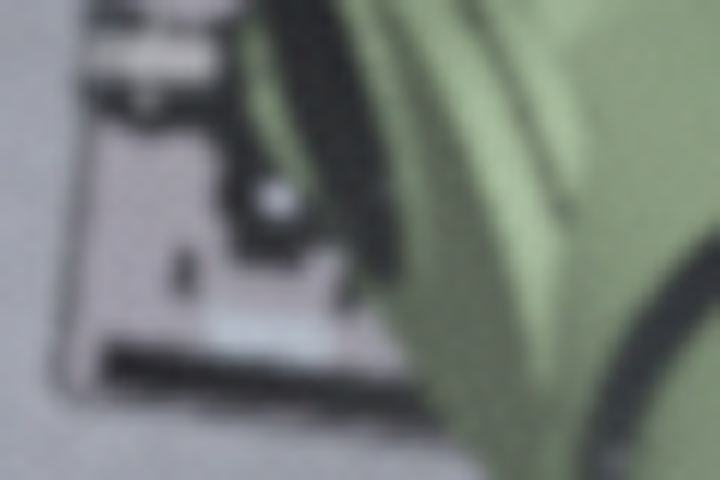

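View pics/s41.png

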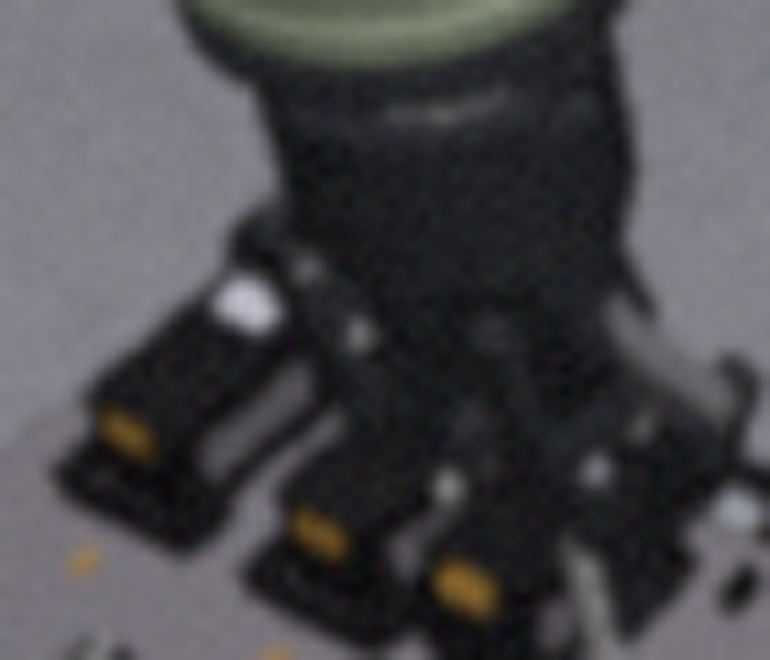

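{"name": "drive_tool", "arguments": {"dp": [[0.5, 0, 3], [0.5, 0, 5], [0.5, 0, 7], [0.5, 0, 7], [0.5, 0, 7]], "roll": [0, 0, 0, 0, 0], "grip": [0, 0, 0, 0, 0]}}

```text
t: 52.48
tcp_pos: [516.9, -236.7, 219.6]
tool_rot: [0.214, 3.127, 0.014]
ft_force: [0.8, -0.5, -0.5]
opening: 29.2
```

{"name": "drive_tool", "arguments": {"dp": [[0, 0, 1], [0, 0, 1], [0, 0, 1]], "roll": [0, 0, 0], "grip": [0, 0, 0]}}

```text
t: 52.73
tcp_pos: [516.9, -236.7, 218.6]
tool_rot: [0.214, 3.127, 0.014]
ft_force: [0.0, 0.1, -1.8]
opening: 29.2
```

{"name": "drive_tool", "arguments": {"dp": [[0, 0, 1], [0, 0, 1], [0, 0, 1]], "roll": [0, 0, 0], "grip": [0, 0, 0]}}

```text
t: 52.98
tcp_pos: [517.0, -236.7, 217.7]
tool_rot: [0.214, 3.127, 0.014]
ft_force: [-0.0, 0.4, 1.9]
opening: 29.4
```

Contact at about TCP z 217.8. Raise 1.5 mm and slide under the lip.

{"name": "drive_tool", "arguments": {"dp": [[0, 0, -1], [0, 0, -1.5], [4, 0, -1.5], [8, 0, -1.5], [12, 0, -1.5], [16, 0, -1.5], [19, 0, -1.5], [19, 0, -1.5], [19, 0, -1.5]], "roll": [0, 0, 0, 0, 0, 0, 0, 0, 0], "grip": [0, 0, 0, 0, 0, 0, 0, 0, 0]}}

```text
t: 53.73
tcp_pos: [498.1, -234.1, 219.1]
tool_rot: [0.214, 3.126, 0.013]
ft_force: [0.3, 0.2, -0.3]
opening: 29.3
```

{"name": "drive_tool", "arguments": {"dp": [[1, 0, 0], [2, 0, 0], [2, 0, 0], [2, 0, 0]], "roll": [0, 0, 0, 0], "grip": [0, 0, 0, 0]}}

```text
t: 54.07
tcp_pos: [496.4, -233.9, 219.2]
tool_rot: [0.214, 3.125, 0.014]
ft_force: [4.1, -1.8, -1.8]
opening: 29.4
```

Run:
```python
from h import *
p=bay(62,3+31,1.5); p[2]=64; totool(p,BYAW)
t=grab_frame("top"); save(t,"t42.png",crop=(375,190,435,230),up=12)
```

```text
grasp [ 497.9 -232.6   64.2] yaw 172.2 t 54.0667 open 29.4 F [ 4.1 -1.8 -1.8] -> dp [2.5 0.2 0.2] roll 0.001
```

View pics/t42.png

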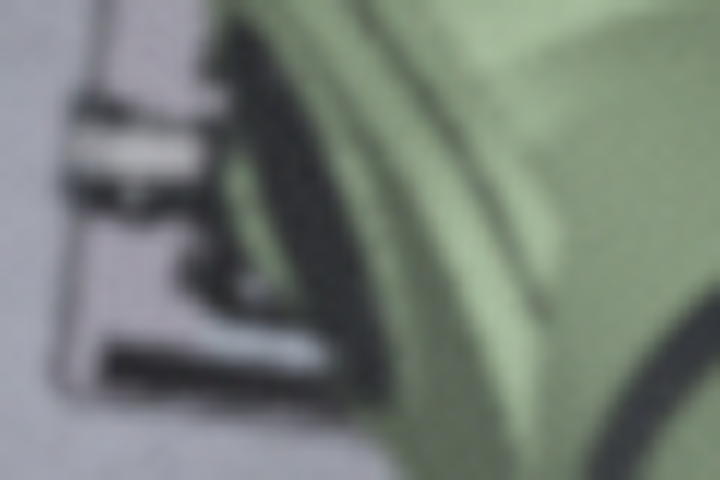

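{"name": "drive_tool", "arguments": {"dp": [[0, 0, 0.8], [1, 0, 0.8], [1.5, 0, 0.8], [1.5, 0, 0.8], [0.3, 0, 0.8], [0.3, 0, 1], [0.3, 0, 1], [0.3, 0, 1], [0.3, 0, 1], [0.3, 0, 1], [0.3, 0, 1], [0, 0, -10], [0, 0, -35], [-18, 0, -60], [-26, 0, -60], [-26, 0, -60], [-26, 0, -60], [-26, 0, -60]], "roll": [0, 0, 0, 0, 0, 0, 0, 0, 0, 0, 0, 0, 0, 0, 0, 0, 0, 0], "grip": [0, 0, 0, 0, 0, 0, 34, 40, 46, 46, 46, 46, 46, 46, 0, 0, 0, 0]}}

```text
t: 55.62
tcp_pos: [521.0, -237.8, 279.1]
tool_rot: [0.214, 3.127, 0.014]
ft_force: [-0.2, 0.0, 0.1]
opening: 0.2
```

Run:
```python
from h import *
p=bay(62,64,0); p[2]=83; totool(p,BYAW)
f=grab_frame("scene"); save(f,"s43.png",crop=(150,110,240,180),up=8.5)
t=grab_frame("top"); save(t,"t43.png",crop=(375,180,445,230),up=11)
```

```text
grasp [ 522.2 -236.6  124.1] yaw 172.2 t 55.6167 open 0.2 F [-0.2  0.   0.1] -> dp [-2.6 -1.1 41.1] roll 0.001
```

View pics/s43.png

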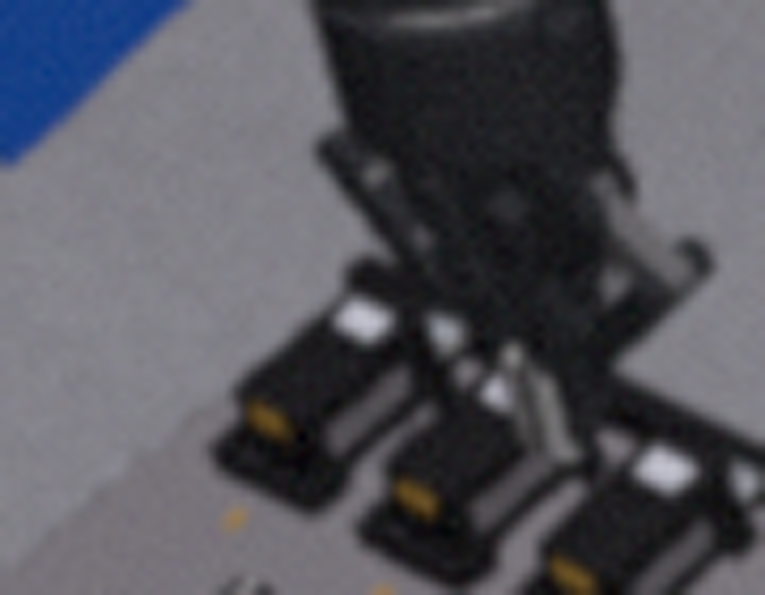

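View pics/t43.png

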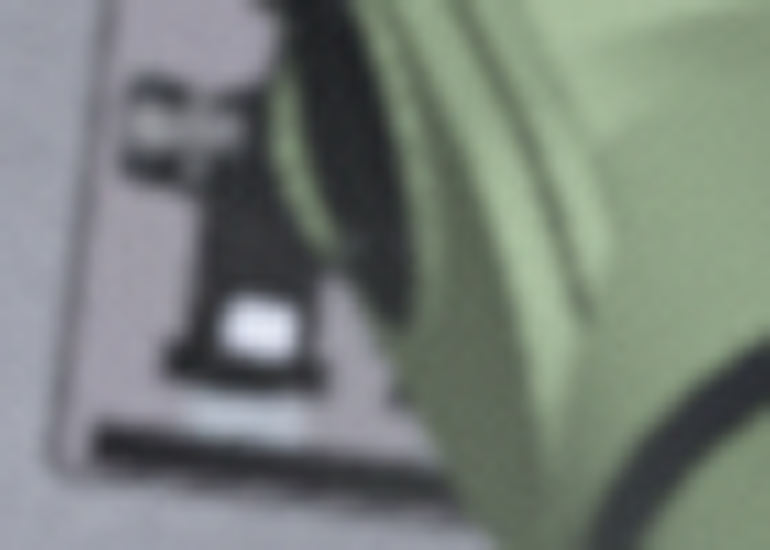

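Third pack is flat too. A light press on its tail, then over to the dial.

{"name": "drive_tool", "arguments": {"dp": [[-2, -1, 20], [-2, -1, 35], [-2, -1, 39], [-2, -1, 41], [-2, -1, 42], [-2, -1, 42.5], [-2, -1, 42.5], [-2, -1, 42.5]], "roll": [0, 0, 0, 0, 0, 0, 0, 0], "grip": [0, 0, 0, 0, 0, 0, 0, 0]}}

```text
t: 56.38
tcp_pos: [523.1, -238.6, 237.7]
tool_rot: [0.214, 3.127, 0.013]
ft_force: [-5.0, 0.5, 8.5]
opening: -0.3
```

{"name": "drive_tool", "arguments": {"dp": [[0, 0, -30], [0, 0, -65], [0, 0, -65], [0, 0, -65], [0, 0, -65]], "roll": [0, 0, 0, 0, 0], "grip": [0, 40, 40, 40, 40]}}

```text
t: 56.8
tcp_pos: [522.4, -239.2, 303.0]
tool_rot: [0.214, 3.126, 0.013]
ft_force: [-0.5, -0.3, -0.9]
opening: 40.2
```

Run:
```python
from h import *
p=chp([[62,0,150]])[0]; totool(p,BYAW)
t=grab_frame("top"); save(t,"t44.png",crop=(395,150,455,195),up=12); 
f=grab_frame("scene"); save(f,"s44.png",crop=(150,120,240,220),up=7)
print((proj(t,chp([[62,0,74],[62-21,0,74]]))-[395,150]+.5)*12-.5)
pickle.dump((t,f),open("fg2.pkl","wb"))
```

```text
grasp [ 523.7 -238.   148. ] yaw 172.2 t 56.8 open 40.2 F [-0.5 -0.3 -0.9] -> dp [-92.5 -61.5  -1.9] roll 0.001
[[372.50010233 230.56543242]
 [363.11989248 316.9701803 ]]
```

View pics/t44.png

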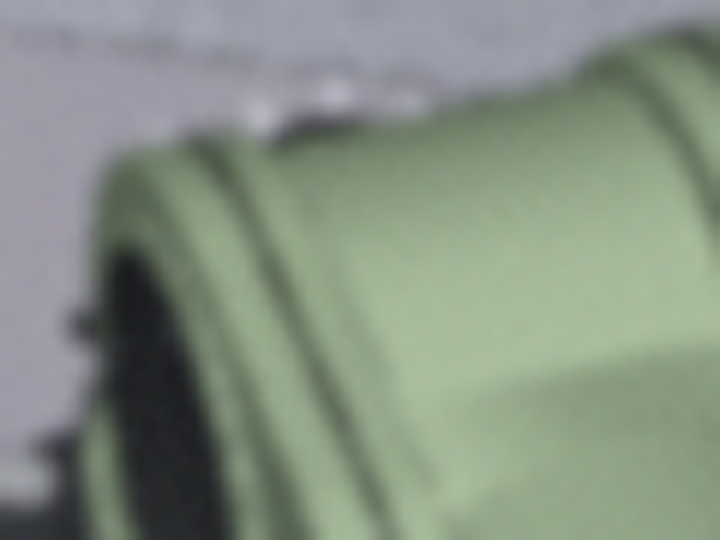

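View pics/s44.png

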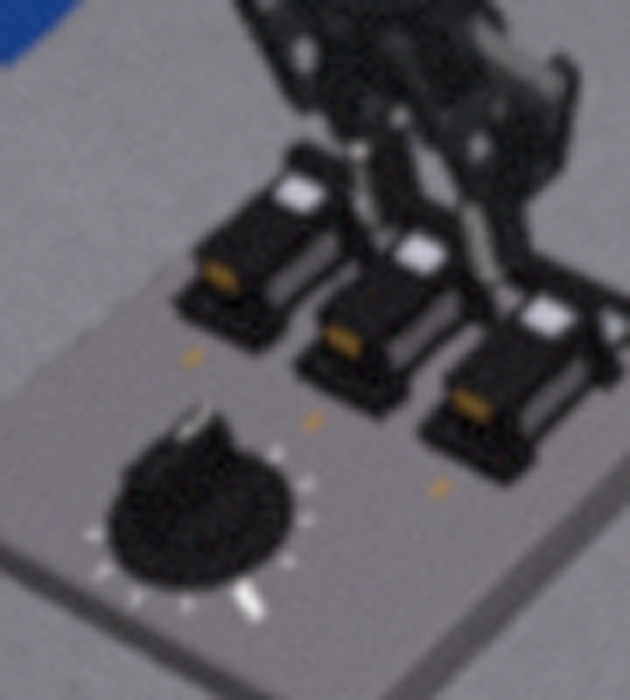

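Run:
```python
from h import *
f,g=pickle.load(open("fg0.pkl","rb"))
px=lambda a,b: (375+(a+.5)/6.6-.5,145+(b+.5)/6.6-.5)
def loc(uv,z,F): w=ray(F,uv,z); return (w-[*CH,0])@rot(CY)
def ang(l): d=l[:2]-[62,0]; return np.arctan2(d[1],-d[0]), np.linalg.norm(d)  # 0 at -x, cw from above: -x -> +y
for n,p,z in [("pointer",(337,185),74),("long",(233,120),30),("t0",(308,258),30),("t.5",(265,243),30),("t1",(240,209),30),("t1.5",(228,166),30),("t2.5",(273,97),30),("t3",(317,84),30),("t3.5",(359,92),30),("t4",(393,122),30)]:
    l=loc(px(*p),z,f); print(n,np.round(l,1),np.round(ang(l),3))
# scene pointer
ps=lambda a,b:(132+(a+.5)/6-.5,132+(b+.5)/6-.5)
for n,p,z in [("pointer",(273,290),74),("long",(320,443),30)]:
    l=loc(ps(*p),z,g); print("scene",n,np.round(l,1),np.round(ang(l),3))
# white pixels in top near dial
im=f["frame"].astype(float).mean(2)
```

```text
pointer [50.9 -1.3 74. ] [-0.12  11.149]
long [82.  38.5 30. ] [ 2.05  43.341]
t0 [24.  -1.7 30. ] [-0.045 38.006]
t.5 [28.4 18.1 30. ] [ 0.495 38.22 ]
t1 [42.2 30.9 30. ] [ 1.002 36.705]
t1.5 [60.9 38.4 30. ] [ 1.543 38.42 ]
t2.5 [94.6 21.7 30. ] [ 2.554 39.212]
t3 [103.    2.7  30. ] [ 3.075 41.073]
t3.5 [101.7 -16.4  30. ] [-2.75  42.962]
t4 [ 90. -33.  30.] [-2.275 43.306]
scene pointer [50.2 -2.1 74. ] [-0.178 11.963]
scene long [79.9 37.9 30. ] [ 2.013 41.94 ]
```

Run:
```python
from h import *
from scipy.optimize import least_squares
T={0:(24,-1.7),.5:(28.4,18.1),1:(42.2,30.9),1.5:(60.9,38.4),2.5:(94.6,21.7),3:(103,2.7),3.5:(101.7,-16.4),4:(90,-33)}
def r(p): return np.concatenate([[p[0]-p[2]*np.cos(a+p[3])-x,p[1]+p[2]*np.sin(a+p[3])-y] for a,(x,y) in T.items()])
s=least_squares(r,[62,0,40,0]); print(s.x,np.round(s.fun,1))
c=s.x
d=np.array([50.9-c[0],-1.3-c[1]]); print("pointer", np.arctan2(d[1],-d[0])-c[3]); d=np.array([82-c[0],38.5-c[1]]); print("long",np.arctan2(d[1],-d[0])-c[3])
print(chp([[c[0],c[1],0]]),chp([[62,0,0]]))
p=chp([[c[0],c[1],150]])[0]; totool(p,BYAW)
```

```text
[ 6.35782995e+01 -2.14907234e+00  4.00393310e+01  5.56362842e-03] [-0.5 -0.2  0.1 -0.9 -0.1  0.8  0.1 -0.6  1.2 -0.1  0.2  0.6 -0.7 -0.
 -0.4  0.4]
pointer 0.061307040565124024
long 1.9907351895214307
[[ 608.18521043 -313.93434658    0.        ]] [[ 606.91604018 -311.58940566    0.        ]]
grasp [ 523.6 -237.9  147.2] yaw 172.2 t 56.9 open 39.8 F [-0.7 -0.7  0.5] -> dp [-94.2 -63.8  -2.8] roll 0.001
```

{"name": "drive_tool", "arguments": {"dp": [[-30, -20, -3], [-60, -42, -3], [-94, -63, -3], [-94, -63, -3], [-94, -63, -3], [-94, -63, -3], [-94, -63, -3]], "roll": [0, 0, 0, 0, 0, 0, 0], "grip": [40, 40, 40, 40, 40, 40, 40]}}

```text
t: 57.48
tcp_pos: [606.6, -313.6, 304.9]
tool_rot: [0.212, 3.129, 0.014]
ft_force: [-0.3, 0.8, -0.3]
opening: 39.8
```

Run:
```python
from h import *
totool([607.7,-313.2,68],BYAW)
f=grab_frame("scene"); save(f,"s45.png",crop=(130,100,230,210),up=6)
print(np.round(monitor.observe()["q"],2))
```

```text
grasp [ 607.6 -312.3  149.9] yaw 172.2 t 57.4833 open 39.8 F [-0.3  0.8 -0.3] -> dp [ 0.2 -1.7 81.9] roll 0.002
[ 0.68  1.05 -0.66  1.13  0.62  1.14  1.46]
```

View pics/s45.png

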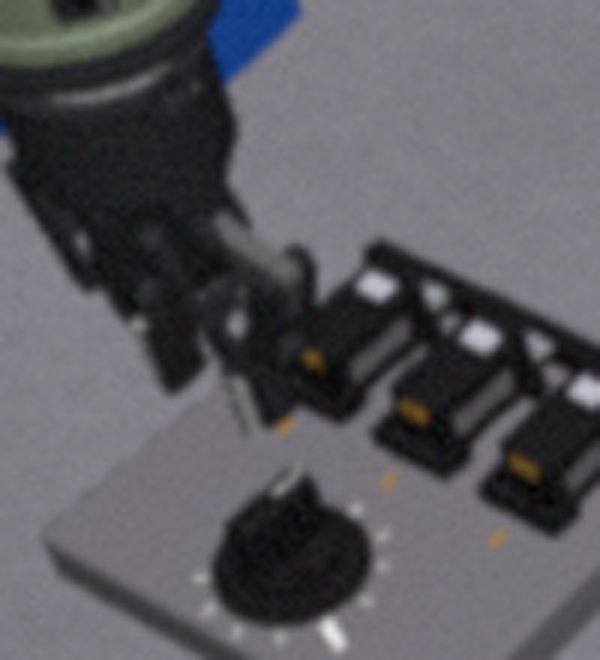

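{"name": "drive_tool", "arguments": {"dp": [[0, -1.5, 35], [0, -1.5, 65], [0, -1.5, 78], [0, -1.5, 81], [0, -1.5, 81], [0, -1.5, 81], [0, -1.5, 81], [0, -1.5, 81], [0, -1.5, 81], [0, -1.5, 81], [0, -1.5, 81]], "roll": [0.02, 0.02, 0.02, 0.02, 0.02, 0.02, 0.02, 0.02, 0.02, 0.02, 0.02], "grip": [40, 40, 40, 40, 40, 5, 5, 5, 5, 5, 5], "grip_force": 30}}

```text
t: 58.45
tcp_pos: [607.3, -314.6, 226.0]
tool_rot: [0.244, 3.124, 0.013]
ft_force: [-1.7, 0.5, 7.5]
opening: 13.3
```

Run:
```python
from h import *
totool([607.7,-313.2,68],BYAW)
f=grab_frame("scene"); save(f,"s46.png",crop=(130,110,230,210),up=6)
print(monitor.observe()["moment"])
```

```text
grasp [ 608.6 -313.4   71. ] yaw 171.1 t 58.45 open 13.3 F [-1.7  0.5  7.5] -> dp [1. 0. 3.] roll -0.018
[0.10320396 0.25977942 0.00901136]
```

View pics/s46.png

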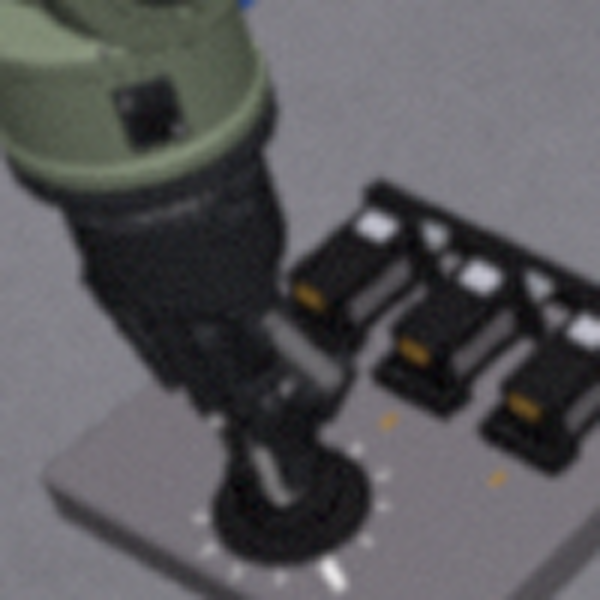

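{"name": "drive_tool", "arguments": {"dp": [[0, 0, 0], [0, 0, 0], [0, 0, 0], [0, 0, 0], [0, 0, 0], [0, 0, 0], [0, 0, 0], [0, 0, 0], [0, 0, 0], [0, 0, 0], [0, 0, 0], [0, 0, 0], [0, 0, 0], [0, 0, 0], [0, 0, 0], [0, 0, 0], [0, 0, 0], [0, 0, 0], [0, 0, 0], [0, 0, 0]], "roll": [0.11, 0.22, 0.33, 0.44, 0.55, 0.66, 0.77, 0.88, 0.99, 1.1, 1.21, 1.32, 1.43, 1.54, 1.65, 1.76, 1.86, 1.95, 1.982, 1.982], "grip": [5, 5, 5, 5, 5, 5, 5, 5, 5, 5, 5, 5, 5, 5, 5, 5, 5, 5, 5, 5]}}

```text
t: 60.17
tcp_pos: [604.7, -316.2, 226.0]
tool_rot: [-2.753, -1.504, -0.005]
ft_force: [-24.4, -4.9, 5.2]
opening: 13.3
```

{"name": "drive_tool", "arguments": {"dp": [[0, 0, 0], [0, 0, 0], [0, 0, 0]], "roll": [0, 0, 0], "grip": [5, 5, 5]}}

```text
t: 60.42
tcp_pos: [604.4, -316.2, 226.2]
tool_rot: [-2.752, -1.503, -0.004]
ft_force: [-5.2, -0.9, -6.2]
opening: 13.3
```

Run:
```python
from h import *
totool([607.7,-313.2,68],57.5)
f=grab_frame("scene"); save(f,"s47.png",crop=(130,110,230,210),up=6)
```

```text
grasp [ 604.3 -315.3   71.2] yaw 57.3 t 60.4167 open 13.3 F [-5.2 -0.9 -6.2] -> dp [3.6 1.8 3.2] roll -0.004
```

View pics/s47.png

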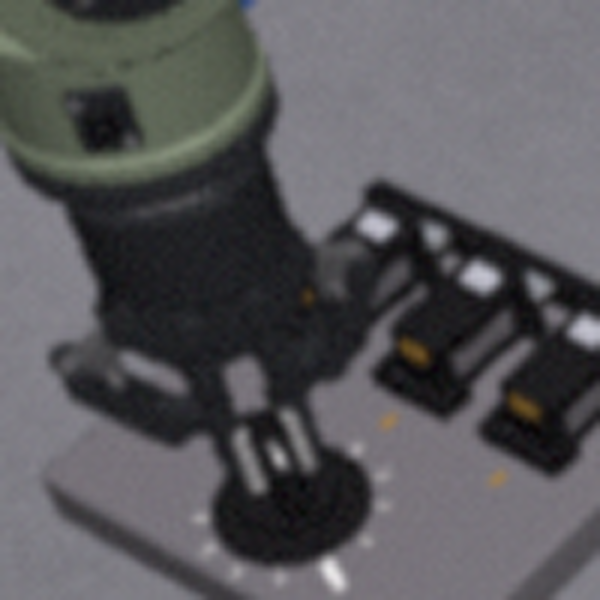

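{"name": "drive_tool", "arguments": {"dp": [[0, 0, 0], [0, 0, 0], [0, 0, 0], [0, 0, 0], [0, 0, -20], [0, 0, -55], [0, 0, -90], [-30, 0, -120], [-60, 0, -150], [-90, 0, -150], [-120, 0, -150], [-150, 0, -150], [-180, 0, -150]], "roll": [0, 0, 0, 0, 0, 0, 0, 0, 0, 0, 0, 0, 0], "grip": [20, 35, 40, 40, 40, 40, 40, 40, 40, 40, 40, 40, 40]}}

```text
t: 61.55
tcp_pos: [506.4, -469.7, 375.8]
tool_rot: [-2.753, -1.504, -0.005]
ft_force: [-0.0, -0.3, 0.1]
opening: 39.8
```

Run:
```python
from h import *
t=grab_frame("top"); save(t,"t48.png",crop=(370,140,470,240),up=6)
f=grab_frame("scene"); save(f,"s48.png",crop=(130,120,250,230),up=5.5)
totool([450,-450,250],57.5)
```

```text
grasp [ 503.7 -472.2  220.4] yaw 57.0 t 61.65 open 40.1 F [ 0.4 -0.6  0.4] -> dp [-10.6 -57.2 -29.5] roll -0.009
```

View pics/t48.png

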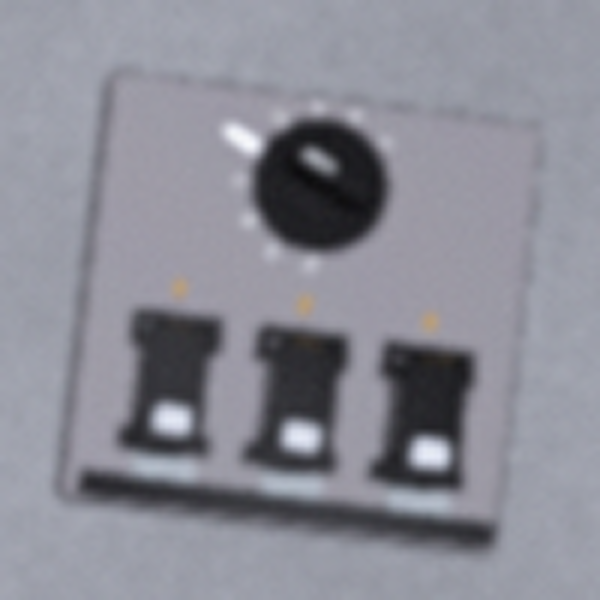

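View pics/s48.png

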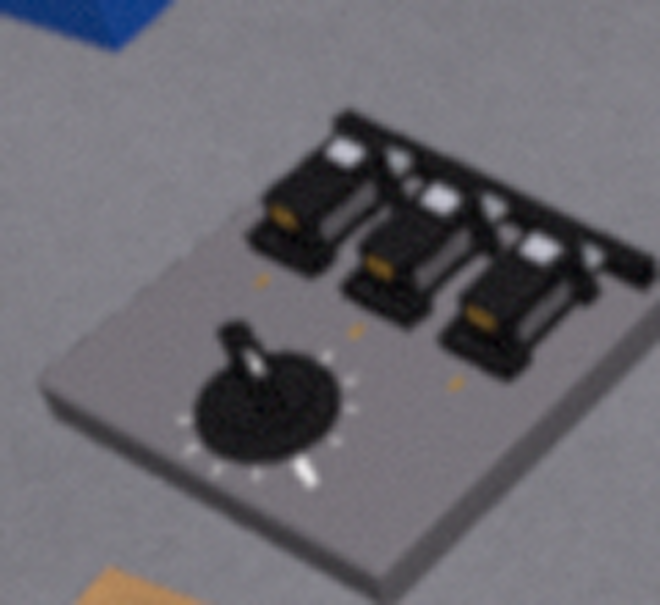

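Run:
```python
from h import *
fs=[grab_frame("top") for _ in range(3)]
t=dict(fs[-1]); im=np.mean([x["frame"].astype(float).mean(2) for x in fs],0)
def blob(c0,r0,c1,r1,z,frac=.4,bg=None):
    sub=im[r0:r1,c0:c1]; bg=np.median(sub) if bg is None else bg; w=np.clip(sub-bg-frac*(sub.max()-bg),0,None)
    yy,xx=np.mgrid[r0:r1,c0:c1]; 
    W=np.array([ray(t,(x,y),z) for x,y in zip(xx.ravel(),yy.ravel())]); L=(W-[*CH,0])@rot(CY); w=w.ravel()
    m=(L[:,:2]*w[:,None]).sum(0)/w.sum(); d=L[:,:2]-m; C=(d*w[:,None]).T@d/w.sum(); ev,V=np.linalg.eigh(C); v=V[:,1]
    return m,v,np.sqrt(ev)
px=lambda a,b:(370+a/6,140+b/6)
print(px(320,160),px(240,138))
m,v,e=blob(418,162,429,171,74,.25,bg=30); v=v if v[1]>0 else -v
print("pointer",m,v,e,"axis ang",np.arctan2(v[1],-v[0]))
m2,v2,e2=blob(405,158,414,168,30,.3); v2=v2 if v2[1]>0 else -v2
print("mark",m2,v2,e2,"axis ang",np.arctan2(v2[1],-v2[0]))
for c in [(62,0),(63.6,-2.1),(62.8,-1)]:
    for k in(m,m2): d=k-c; print(c,np.arctan2(d[1],-d[0]),np.linalg.norm(d))
dw,a=dowel(t)
```

```text
(423.3333333333333, 166.66666666666666) (410.0, 163.0)
pointer [68.28194851  9.10254967] [0.39629023 0.91812529] [2.23732233 4.45101027] axis ang 1.9782690444923736
mark [82.45415164 38.55871153] [0.43830579 0.89882592] [2.38114165 4.68291302] axis ang 2.0245092195930265
(62, 0) 2.1748678091077007 11.059805043021324
(62, 0) 2.0585199820274047 43.64798453138886
(63.6, -2.1) 1.9666684990525432 12.141571602303511
(63.6, -2.1) 2.0049989007503095 44.81751729877649
(62.8, -1) 2.0679637366586947 11.494053650244123
(62.8, -1) 2.0319087153265216 44.17213300358812
handle [505.  -48.8] minrect [504.2 -48.8] [17.  8.] rod yaw -1.4 tip dist 133.5 off-line [-0.2 -6.6] npx 157 238
```

Run:
```python
from h import *
t=grab_frame("top"); save(t,"t49.png",crop=(300,140,365,240),up=6)
f=grab_frame("scene"); save(f,"s49.png",crop=(235,170,325,270),up=6)
save(f,"s49d.png",crop=(155,170,200,215),up=14); save(f,"s49f.png"); save(t,"t49f.png")
```

```text
(no output)
```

View pics/t49.png

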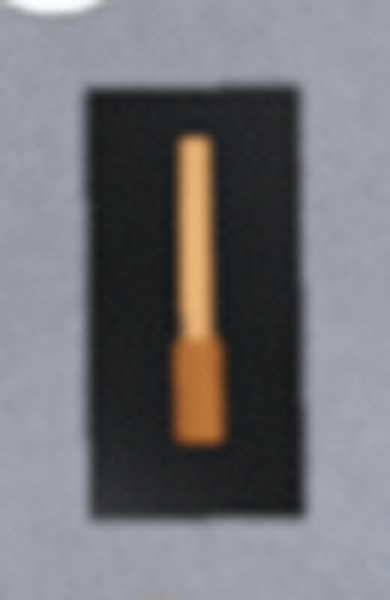

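View pics/s49.png

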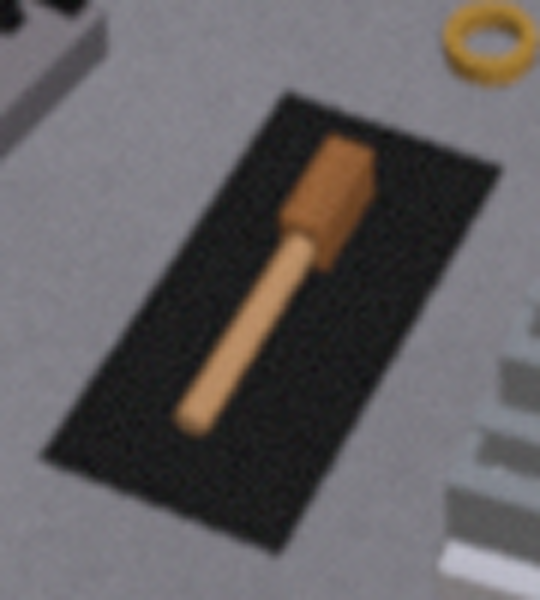

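View pics/s49f.png

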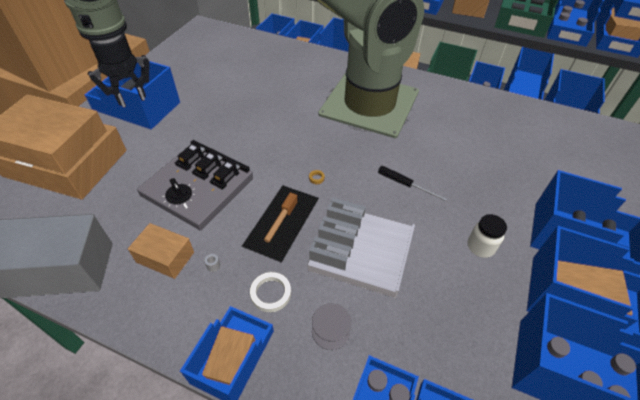

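View pics/t49f.png

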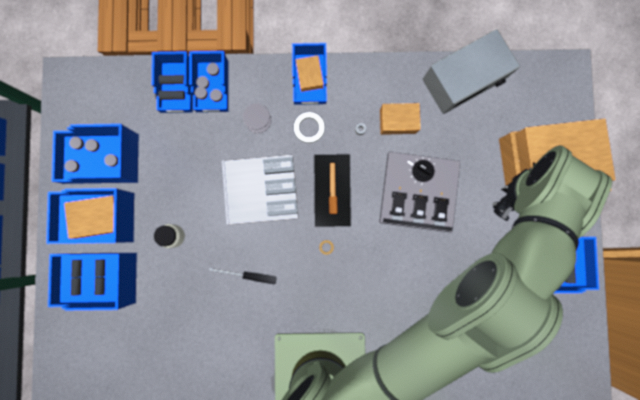

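Run:
```python
from h import *
f=grab_frame("scene"); t=grab_frame("top")
for F,crop,n in((f,(155,165,200,210),"s50.png"),(t,(400,150,445,190),"t50.png")):
    c0,r0,c1,r1=crop; up=14
    im=cv2.resize(cv2.cvtColor(F["frame"],cv2.COLOR_RGB2BGR)[r0:r1,c0:c1],None,fx=up,fy=up,interpolation=cv2.INTER_CUBIC)
    for a,col in((1.9,(255,0,0)),(2.0,(0,255,0)),(2.1,(0,0,255))):
        for z,r in((74,(3,21)),(30,(36,52))):
            P=chp([[63.2-k*np.cos(a),-1.5+k*np.sin(a),z] for k in r]); p=(proj(F,P)-[c0,r0]+.5)*up-.5
            cv2.line(im,*[tuple(int(v) for v in q) for q in p],col,1)
    cv2.imwrite("pics/"+n,im)
```

```text
(no output)
```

View pics/s50.png

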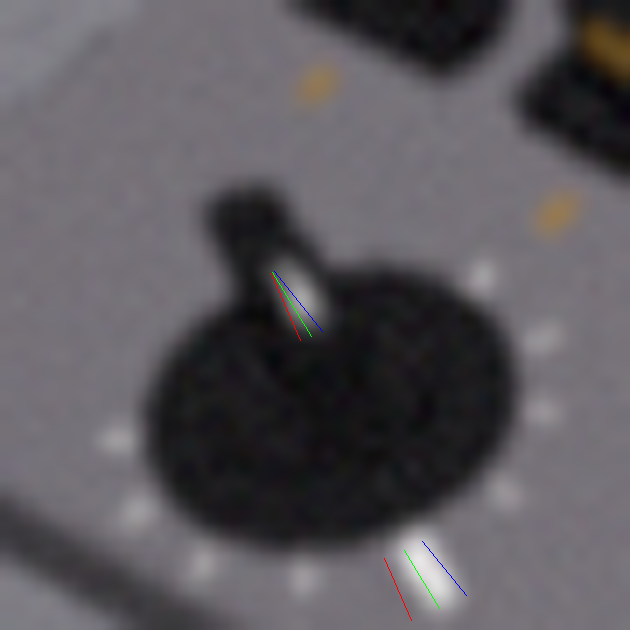

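View pics/t50.png

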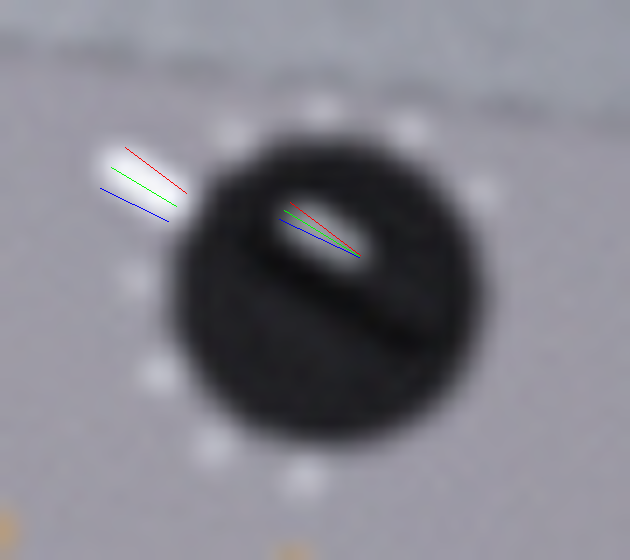

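Run:
```python
from h import *
f0,g0=pickle.load(open("fg0.pkl","rb")); f=grab_frame("top"); g=grab_frame("scene")
for n,(c,r),w in [("tape",(309,127),22),("carton",(400,118),26),("reel",(258,118),18),("nut",(326,248),12),("driver",(245,275),36),("jar",(168,236),20),("bush",(361,128),9)]:
    a=f0["frame"][r-w:r+w,c-w:c+w].astype(np.float32).mean(2); b=f["frame"][r-w:r+w,c-w:c+w].astype(np.float32).mean(2)
    print(n,np.round(cv2.phaseCorrelate(a,b)[0],2),round(float(np.abs(a-b).mean()),1))
s=monitor.observe(); print(s["t"],s["ft_force"],np.abs(s["joint_vel"]).max(),s["opening"])
```

```text
tape [0.54 0.6 ] 4.4
carton [0.06 0.03] 4.5
reel [-0.2  0.1] 4.7
nut [-0.08 -0.16] 4.8
driver [ 0.07 -0.03] 4.7
jar [0.03 0.03] 4.0
bush [-0.31 -0.23] 4.7
62.1 [ 0.18541856  0.80359471 -0.31769061] 0.005507570055503195 40.25521206855355
```

```bash
python3 -c "
from cell import finish_job
print(finish_job())"
```

```text
the job is handed in; nothing more can be done
None
```

The job is handed in at about 62 s, with all three packs charging and the timer dial on the long broad mark; the hand-in gave no verdict.

- **Packs out:** I pushed all three packs fully out of their sleeves with the dowel. The gripper only touched a pack once it was on the shelf.
- **Dowel:** I laid it back on its rubber mat. The last pictures show it still there, clear of the edges.
- **Loading:** I tipped each pack's tail up about 16–18° against the rack's end bar, slid the tongue under the lip until it touched, and let the tail down. Pressing each tail afterwards found the pack top at 64 mm, which is what a flat, fully home pack should read.
- **Dial:** I turned it only after all three were loaded. From the arm's motion it stands at about 2.00 rad. The top picture put the pointer at about 1.98 and the mark at about 2.02, so it lines up within about 0.05 rad.

**Checks that disagreed or ran close:**
- The two cameras disagreed by 2–3 mm, so I set the final fits by feeling for contact.
- The first tail press read 38 N at the wrist. I kept the other two under 10 N.
- My picture check showed no real shift in six of the seven bystanders. The tape read about 0.5 pixel, probably because the dowel tip had left that part of the picture.

The arm was still and touching nothing at hand-in.

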